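Tidy the seasonings: jars into the ring racks, bottles into the cradle

ROBOT

A 6-joint arm with a two-finger parallel gripper is mounted at the origin on the work surface. World frame = base frame: x ahead of the robot, y to its left, z up, the work surface at z = 0. Lengths are in m, angles in rad, forces in N, time in s.
With the tool pointing down it reaches from about 0.225 to 0.725 m from the base axis. Payload 3.1 kg.
Tool frame: the origin (TCP) lies at the very end of the fingers, on their centre line; the grasp point (between the pads) lies arm.hold_point_z behind it (arm.hold_point_z is the distance from the TCP to the grasp point, in m); z points along the fingers, y is the line along which they close (so a half turn about z gives the same grasp; the last joint's range is limited). The gripper opens to 85 mm and grips with 20 to 120 N. Pads are 22 mm wide; open, the fingers measure 114 mm over their backs; the gripper's body (76 mm by 85 mm) begins 54 mm behind the grasp point. The pads swing forward as they close: fully open they stand 13 mm farther back than shut.
Start: joints at [1.186, 0.048, 0.099, 1.622, 0, 1.443], TCP at [0.133, 0.508, 0.231] pointing down, gripper open.
Joint ranges: [-2.91, 2.91], [-0.99, 1.94], [-1.21, 1.42], [-2.12, 2.29], [-1.49, 1.47], [-3.14, 3.14]. Speed limits (rad/s): [2.79, 2.79, 3.14, 3.14, 3.14, 3.14].

INTERFACE

Orientations are given as a unit quaternion [x, y, z, w].
In Python, from station import observe, viewer, arm gives the robot as it stands. The module is installed in compiled form; this text tells all that it offers.
- The arm moves only by the tool send_rows, never from a script. Its argument "plan" is a list of rows, each an object of numbers: "ax", "ay", "az": the turn, a rotation vector about the tool's x, y, z scaled (see below); "tx", "ty", "tz": the shift along the tool's x, y, z scaled (see below); "jaw": the finger opening in mm, from 0 to 85.4. In form: [{"ax": .., "ay": .., "az": .., "tx": .., "ty": .., "tz": .., "jaw": ..}, ...]. A call has 1 to 12 rows; each row shifts and turns the commanded pose from where the row before left it, along the tool's axes as they then stand; what a row does not reach is not made up. The controller multiplies each number of a shift by 0.025 m and each number of a turn by 5 degrees. A row lasts 1/12 s, in which the tool goes at most 41.7 mm and 7.16 degrees, less where a joint would pass 70% of its speed; a pose out of reach is approached as far as the arm can. A call with a number of a shift or a turn outside -1 to 1 is refused whole. A call with a gripper value outside its range is refused whole. The fingers move at their own pace and stop on an object; "grip_force" is the grip in N (left out, the last holds). Time passes only in rows, so rows that do not move let the fingers close. It gives the time, the measured TCP pose, the force, the opening and the grip force at its end, in the units of the state.
- observe(): the state, without advancing time (a new reading comes with each control period).
- viewer.grab_frame(name): name is "scene" or "top" or "wrist"; returns a dict with "img" (384x512x3 uint8, blue, green, red), "fov_y" (degrees; the focal length in pixels is half the picture's height over the tangent of half this angle, whatever the lens; pixels are square), "cx", "cy" (the principal point, pixels), "D" ([k1, k2, p1, p2, k3] as OpenCV has them; the pictures are not rectified), "world_from_camera" (4x4, takes a point from camera to world coordinates). Camera axes: x right, y up, looking along -z (the intrinsics and any distortion apply to the point x, -y, -z); pixel columns grow to the right and rows downward; lengths in m; the calibration is good to about 2 mm. A picture is of the moment at which its call begins. There is no depth.
- arm.hand_in(): hands the job in; it is judged then, once.
The state is a dict: "t": time; "joint_positions": joint angles; "joint_vel": joint speeds; "effort": joint torques, N m; "tool_pos": TCP position; "tcp_rot": TCP orientation; "contact_force": force on the tool from outside, world axes, zero at the start; "wrist_torque": the same for the moment, N m; "opening": opening from 0.0 (shut) to 1.0 (fully open); "grasp_force": force on a finger pad.
Only numpy, scipy, OpenCV 4.12 (cv2) and the standard library are available. Lean on these libraries where they do the work, as an engineer would, in place of code of your own. Each camera call takes 0.05 s, during which the arm holds its last target. There are 200 camera calls.

TASK

Clear the seasonings off the kitchen worktop: stand every spice jar upright in a ring of the rack made for its size, down on the rack's base board (small jars in the small-ring rack, large jars in the large-ring rack), and lay every vinegar bottle on its side in its own trough of the wooden cradle, with its straight body centred on both saddles. Do not drop anything or let a bottle fall over on the worktop, and leave the ramekin, tin and mug where they stand.

Things in the scene. Friction and masses are not known exactly. Their poses are not given: they have to be found in the camera images.
- small1: small spice jar: clear glass cylinder with brown filling and a steel lid of the same width, 42 mm diameter, 70 mm high (lid is the top 16 mm), about 0.13 kg, bottom-heavy; origin at the centre of its underside, z up along its axis; standing loose on the worktop. May be absent
- small2: small spice jar: clear glass cylinder with brown filling and a steel lid of the same width, 42 mm diameter, 70 mm high (lid is the top 16 mm), about 0.13 kg, bottom-heavy; origin at the centre of its underside, z up along its axis; standing loose on the worktop. May be absent
- small3: small spice jar: clear glass cylinder with brown filling and a steel lid of the same width, 42 mm diameter, 70 mm high (lid is the top 16 mm), about 0.13 kg, bottom-heavy; origin at the centre of its underside, z up along its axis; standing loose on the worktop. May be absent
- large1: large spice jar: clear glass cylinder with brown filling and a steel lid of the same width, 54 mm diameter, 75 mm high (lid is the top 16 mm), about 0.21 kg, bottom-heavy; origin at the centre of its underside, z up along its axis; standing loose on the worktop. May be absent
- large2: large spice jar: clear glass cylinder with brown filling and a steel lid of the same width, 54 mm diameter, 75 mm high (lid is the top 16 mm), about 0.21 kg, bottom-heavy; origin at the centre of its underside, z up along its axis; standing loose on the worktop. May be absent
- bottle1: green glass vinegar bottle, closed, white label, 140 mm high, 0.25 kg: straight body 50 mm diameter up to 90 mm above its underside, shoulder to 106 mm, black neck and cap 24 mm diameter to 140 mm; centre of mass about 55 mm up; origin: centre of its underside, z along its axis towards the cap; starts upright on the worktop. May be absent
- bottle1_mid (a point): point on bottle1's axis halfway along its straight body, 45 mm above the underside
- bottle2: green glass vinegar bottle, closed, white label, 140 mm high, 0.25 kg: straight body 50 mm diameter up to 90 mm above its underside, shoulder to 106 mm, black neck and cap 24 mm diameter to 140 mm; centre of mass about 55 mm up; origin: centre of its underside, z along its axis towards the cap; starts upright on the worktop. May be absent
- bottle2_mid (a point): point on bottle2's axis halfway along its straight body, 45 mm above the underside
- rack_small: low wooden spice rack for the small jars, fixed to the worktop: block 70 mm (x) by 200 mm (y), 40 mm high, with three round rings in a row along its own y, 62 mm apart; each ring is an open-topped round bore 46.5 mm wide with a 2.5 mm chamfer, 30 mm deep, down to the base board (10 mm above the worktop); origin at the centre of its underside
- rack_large: low wooden spice rack for the large jars, fixed to the worktop: block 80 mm (x) by 170 mm (y), 40 mm high, with two round rings in a row along its own y, 78 mm apart; each ring is an open-topped round bore 58.5 mm wide with a 2.5 mm chamfer, 30 mm deep, down to the base board (10 mm above the worktop); origin at the centre of its underside
- rack_small_ring0 (a point): centre of ring 0 of rack_small, at the top of the base board (10 mm above the worktop), where a seated small jar's underside centre comes to rest; axes as the rack's
- rack_small_ring1 (a point): centre of ring 1 of rack_small, at the top of the base board (10 mm above the worktop), where a seated small jar's underside centre comes to rest; axes as the rack's
- rack_small_ring2 (a point): centre of ring 2 of rack_small, at the top of the base board (10 mm above the worktop), where a seated small jar's underside centre comes to rest; axes as the rack's
- rack_large_ring0 (a point): centre of ring 0 of rack_large, at the top of the base board (10 mm above the worktop), where a seated large jar's underside centre comes to rest; axes as the rack's
- rack_large_ring1 (a point): centre of ring 1 of rack_large, at the top of the base board (10 mm above the worktop), where a seated large jar's underside centre comes to rest; axes as the rack's
- cradle: wooden bottle cradle, fixed: base board 80 (x) by 156 (y) by 8 mm thick; two troughs along its own x, 90 mm apart, each a pair of V saddles (45 degree flanks, 12 mm thick, 40 mm wide across y, tips about 30 mm above the worktop) centred 27 mm either side of the middle; fingers have room beside and between them. Origin: centre of its underside
- trough0 (a point): middle of trough 0 of the cradle (at own y = -45 mm), on the axis of a bottle that lies in it, 45 mm above the worktop; axes as the cradle's, x along the trough; the bottle's straight body lies over both saddles, its cap may point either way
- trough1 (a point): middle of trough 1 of the cradle (at own y = +45 mm), on the axis of a bottle that lies in it, 45 mm above the worktop; axes as the cradle's, x along the trough; the bottle's straight body lies over both saddles, its cap may point either way
- ramekin: white ceramic ramekin, 64 mm wide, 35 mm high, loose among the jars; a bystander, origin at the centre of its underside
- tin: food tin with a paper label, 66 mm diameter, 80 mm high, loose; a bystander, origin at the centre of its underside
- mug: blue ceramic mug with a handle, 76 mm diameter, 85 mm high, loose; a bystander, origin at the centre of its underside

How it is judged:
By the outcome, as a careful person would: the job done as asked, in the order asked, and still so for the second after the job is handed in, with the robot touching nothing.
Of small1, small2, small3, large1, large2 only 4 to 5 are there at a start; the rules pass over those that are not, and their reading is None.
Of bottle1, bottle2 only 1 to 2 are there at a start; the rules pass over those that are not, and their reading is None.
At some moment in a run one of small1, small2, small3, large1, large2 may be knocked a few centimetres aside while the robot is not near it.
It also fails if it takes over 210 s, if anything falls off the work surface, if the arm or the gripper's body presses on something with over 40 N, if the wrist force passes 120 N, or if a joint passes its speed limit or range.

## Working session

There is one attempt and no reset: what is moved stays moved. The work goes in short steps, Python scripts to look and compute and a tool call to move; the robot and the scene stay as the last step left them, time stands still between calls to the robot, and variables do not carry over. Pictures are saved under pics/ and viewed, at most 14 in all, crops included, and the job is handed in when it is done.

Besides the shell and the picture viewer there is one more tool, called after "Call:" as a command line: name --argument value ..., lists and objects as JSON in quotes. send_rows: Moves the arm, as the interface text tells. Its arguments: {"type":"object","properties":{"plan":{"type":"array"},"grip_force":{"type":"number"}},"required":["plan"]}

```bash
mkdir -p pics; ls
python3 - <<'E'
from station import observe, viewer, arm
import cv2,numpy as np
s=observe()
print(s, arm.hold_point_z)
for n in ["scene","top","wrist"]:
    f=viewer.grab_frame(n)
    cv2.imwrite(f"pics/{n}0.png",f["img"])
    print(n,f["fov_y"],f["cx"],f["cy"],f["D"],np.round(f["world_from_camera"],4).tolist())
E
```

```text
pics
{'t': 0.0, 'joint_positions': array([1.18621906e+00, 4.87558201e-02, 9.75669188e-02, 1.62199412e+00,
       4.08041448e-05, 1.44296120e+00]), 'joint_vel': array([-0.00049054,  0.00018111, -0.00026806,  0.00062713,  0.0005781 ,
       -0.00046153]), 'effort': array([ 2.18345456e-03, -3.38782668e+01,  3.20013857e+01,  2.03833671e-02,
        3.74508249e-05, -1.53108950e-06]), 'tool_pos': array([0.13309774, 0.5072104 , 0.23009903]), 'tcp_rot': array([ 1.28018721e-01,  9.91771033e-01, -1.14922184e-03, -3.22144473e-04]), 'contact_force': array([-0.32171501, -0.77939206,  0.65676824]), 'wrist_torque': array([-0.00351818,  0.02475637,  0.00860518]), 'grasp_force': 0.0, 'opening': 0.9978270266258573} 0.0187
scene 51.855321896707835 252.33069508409704 185.59665375660555 [-0.07930454  0.          0.          0.          0.        ] [[0.8559, -0.3763, 0.3548, 0.884], [0.5169, 0.6013, -0.6092, -0.5995], [0.0159, 0.7048, 0.7092, 0.7428], [0.0, 0.0, 0.0, 1.0]]
top 54.8296593645504 253.3248145250997 192.96638917020425 [-0.01081417  0.          0.          0.          0.        ] [[0.0166, 0.9851, -0.1714, 0.3622], [-0.9992, 0.0227, 0.0338, 0.0155], [0.0372, 0.1707, 0.9846, 1.066], [0.0, 0.0, 0.0, 1.0]]
wrist 68.7426264032338 255.92072228975633 191.28075710910613 [-0.04181308  0.          0.          0.          0.        ] [[0.2542, -0.9233, -0.288, 0.0604], [0.9672, 0.242, 0.0778, 0.5271], [-0.0022, -0.2983, 0.9545, 0.3734], [0.0, 0.0, 0.0, 1.0]]
```

View pics/scene0.png

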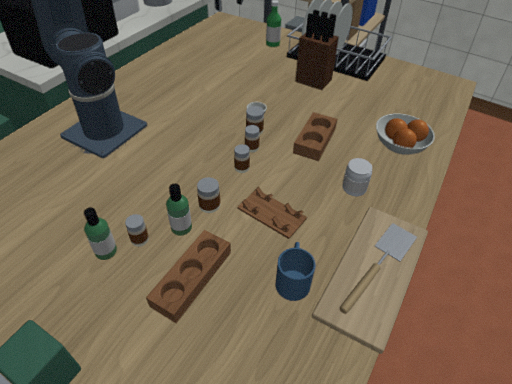

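View pics/top0.png

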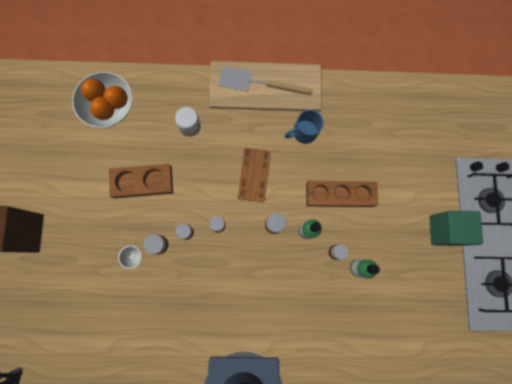

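The scene shows all 7 items. In the top view, small jars are at about (184,231), (217,224) and (339,252), and large jars at (154,244) and (276,223). The bottles are at (311,228) and (366,268). The large rack is at (140,180), the cradle at (254,175), the small rack at (342,193), the ramekin at (130,257), the tin at (187,120) and the mug at (308,127).

```bash
cat > h.py <<'E'
from station import observe, viewer, arm
import cv2, numpy as np
from scipy.spatial.transform import Rotation as R
def cam(f):
    F=192/np.tan(np.radians(f["fov_y"]/2)); K=np.array([[F,0,f["cx"]],[0,F,f["cy"]],[0,0,1.]])
    return K,np.array(f["D"],float).ravel(),np.array(f["world_from_camera"])
S=np.diag([1,-1,-1.])
def ray(f,uv):
    K,D,T=cam(f); p=cv2.undistortPoints(np.array(uv,float).reshape(-1,1,2),K,D).reshape(-1,2)
    d=np.c_[p,np.ones(len(p))]@S@T[:3,:3].T
    return T[:3,3],d
def onz(f,uv,z):
    o,d=ray(f,uv); return o+d*((z-o[2])/d[:,2])[:,None]
def proj(f,P):
    K,D,T=cam(f); q=(np.atleast_2d(P)-T[:3,3])@T[:3,:3]@S
    return cv2.projectPoints(q,np.zeros(3),np.zeros(3),K,D)[0].reshape(-1,2)
def tri(obs):
    "obs: list of (frame,uv): least-squares point and rms miss"
    A=np.zeros((3,3));b=np.zeros(3);L=[]
    for f,uv in obs:
        o,d=ray(f,[uv]);d=d[0]/np.linalg.norm(d);M=np.eye(3)-np.outer(d,d);A+=M;b+=M@o;L.append((o,M))
    p=np.linalg.solve(A,b); return p,np.sqrt(np.mean([np.sum((M@(p-o))**2) for o,M in L]))
def circ(z,c,r,n=60):
    t=np.linspace(0,2*np.pi,n,endpoint=False); return np.c_[c[0]+r*np.cos(t),c[1]+r*np.sin(t),np.full(n,z)]
E
python3 - <<'E'
from h import *
f=viewer.grab_frame("top")
d=dict(s1=(184,231,.07),s2=(217,224,.07),s3=(339,252,.07),l1=(154,244,.075),l2=(276,223,.075),bA=(316,227,.14),bB=(374,268,.14),tin=(187,117,.08),mug=(309,124,.085),ram=(130,257,.035),rl0=(124,181,.04),rl1=(155,178,.04),rs0=(320,192,.04),rs1=(342,192,.04),rs2=(364,193,.04),cr=(254,175,.02))
for k,(u,v,z) in d.items(): 
    p=onz(f,[(u,v)],z)[0]; print(k,np.round(p,3),round(np.hypot(p[0],p[1]),3))
im=cv2.resize(f["img"][100:285,100:390],None,fx=2.7,fy=2.7,interpolation=cv2.INTER_CUBIC)
cv2.imwrite("pics/c1.png",im)
E
```

```text
s1 [0.428 0.165 0.07 ] 0.459
s2 [0.449 0.077 0.07 ] 0.455
s3 [ 0.38  -0.251  0.07 ] 0.456
l1 [0.392 0.241 0.075] 0.46
l2 [ 0.454 -0.081  0.075] 0.461
bA [ 0.44  -0.176  0.14 ] 0.474
bB [ 0.341 -0.32   0.14 ] 0.467
tin [0.745 0.17  0.08 ] 0.764
mug [ 0.733 -0.171  0.085] 0.752
ram [0.357 0.312 0.035] 0.475
rl0 [0.566 0.343 0.04 ] 0.662
rl1 [0.577 0.257 0.04 ] 0.632
rs0 [ 0.548 -0.209  0.04 ] 0.586
rs1 [ 0.549 -0.272  0.04 ] 0.613
rs2 [ 0.548 -0.335  0.04 ] 0.642
cr [ 0.597 -0.022  0.02 ] 0.598
```

View pics/c1.png

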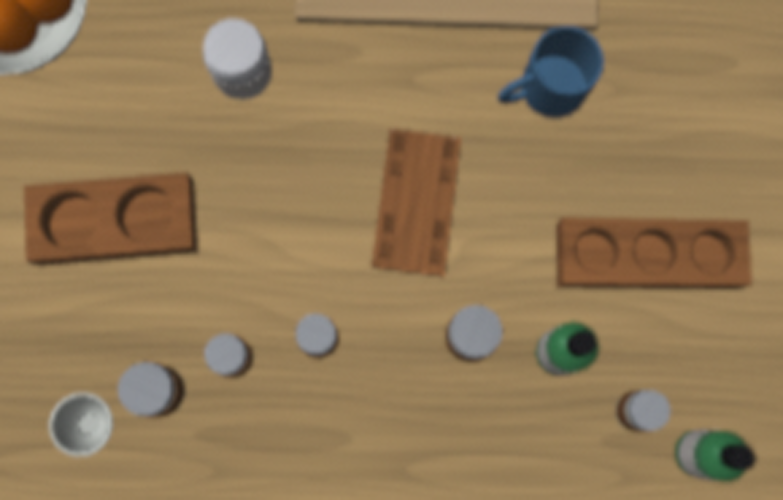

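The crop confirms it: 3 small jars, 2 large jars and 2 bottles, all at a radius of about 0.46 m. I'll yaw the tool so tool x is world +y and tool y is world +x, then survey with the wrist camera.

Call:
send_rows --plan '[{"ax": 0, "ay": 0, "az": 1, "tx": 0, "ty": 0, "tz": -0.25, "jaw": 85}, {"ax": 0, "ay": 0, "az": 1, "tx": 0, "ty": 0, "tz": -0.25, "jaw": 85}, {"ax": 0, "ay": 0, "az": 1, "tx": 0, "ty": 0, "tz": -0.25, "jaw": 85}, {"ax": 0, "ay": 0, "az": 1, "tx": 0, "ty": 0, "tz": -0.25, "jaw": 85}, {"ax": 0, "ay": 0, "az": 1, "tx": 0, "ty": 0, "tz": -0.25, "jaw": 85}, {"ax": 0, "ay": 0, "az": 1, "tx": 0, "ty": 0, "tz": -0.25, "jaw": 85}, {"ax": 0, "ay": 0, "az": 1, "tx": 0, "ty": 0, "tz": -0.25, "jaw": 85}, {"ax": 0, "ay": 0, "az": 1, "tx": 0, "ty": 0, "tz": -0.25, "jaw": 85}, {"ax": 0, "ay": 0, "az": 1, "tx": 0, "ty": 0, "tz": -0.25, "jaw": 85}, {"ax": 0, "ay": 0, "az": 1, "tx": 0, "ty": 0, "tz": -0.25, "jaw": 85}, {"ax": 0, "ay": 0, "az": 1, "tx": 0, "ty": 0, "tz": -0.25, "jaw": 85}, {"ax": 0, "ay": 0, "az": 1, "tx": 0, "ty": 0, "tz": -0.25, "jaw": 85}]'

```text
t: 1.2
tool_pos: [0.1333, 0.5077, 0.3063]
tcp_rot: [0.608, 0.794, -0.0, 0.0]
contact_force: [-0.3, -0.3, 0.5]
opening: 0.995
grasp_force: 0.0
```

Call:
send_rows --plan '[{"ax": 0, "ay": 0, "az": 1, "tx": 0, "ty": 0, "tz": 0, "jaw": 85}, {"ax": 0, "ay": 0, "az": 1, "tx": 0, "ty": 0, "tz": 0, "jaw": 85}, {"ax": 0, "ay": 0, "az": 1, "tx": 0, "ty": 0, "tz": 0, "jaw": 85}, {"ax": 0, "ay": 0, "az": 0.06, "tx": 0, "ty": 0, "tz": 0, "jaw": 85}, {"ax": 0, "ay": 0, "az": 0, "tx": -0.8, "ty": 0.9, "tz": 0, "jaw": 85}, {"ax": 0, "ay": 0, "az": 0, "tx": -0.8, "ty": 0.9, "tz": 0, "jaw": 85}, {"ax": 0, "ay": 0, "az": 0, "tx": -0.8, "ty": 0.9, "tz": 0, "jaw": 85}, {"ax": 0, "ay": 0, "az": 0, "tx": -0.8, "ty": 0.9, "tz": 0, "jaw": 85}, {"ax": 0, "ay": 0, "az": 0, "tx": -0.8, "ty": 0.9, "tz": 0, "jaw": 85}, {"ax": 0, "ay": 0, "az": 0, "tx": -0.8, "ty": 0.9, "tz": 0, "jaw": 85}, {"ax": 0, "ay": 0, "az": 0, "tx": -0.8, "ty": 0.9, "tz": 0, "jaw": 85}, {"ax": 0, "ay": 0, "az": 0, "tx": -0.8, "ty": 0.9, "tz": 0, "jaw": 85}]'

```text
t: 2.2
tool_pos: [0.3141, 0.3466, 0.3062]
tcp_rot: [0.706, 0.708, -0.0, -0.0]
contact_force: [0.9, 0.1, -0.1]
opening: 0.995
grasp_force: 0.0
```

Call:
send_rows --plan '[{"ax": 0, "ay": 0, "az": 0, "tx": -0.8, "ty": 0.9, "tz": 0, "jaw": 85}, {"ax": 0, "ay": 0, "az": 0, "tx": -0.8, "ty": 0.9, "tz": 0, "jaw": 85}, {"ax": 0, "ay": 0, "az": 0, "tx": 0, "ty": 0.9, "tz": 0, "jaw": 85}, {"ax": 0, "ay": 0, "az": 0, "tx": 0, "ty": 0.9, "tz": 0, "jaw": 85}, {"ax": 0, "ay": 0, "az": 0, "tx": 0, "ty": 0, "tz": 0, "jaw": 85}, {"ax": 0, "ay": 0, "az": 0, "tx": 0, "ty": 0, "tz": 0, "jaw": 85}, {"ax": 0, "ay": 0, "az": 0, "tx": 0, "ty": 0, "tz": 0, "jaw": 85}]'

```text
t: 2.78
tool_pos: [0.4028, 0.3076, 0.3061]
tcp_rot: [0.707, 0.707, -0.001, -0.0]
contact_force: [-0.2, 0.0, 0.1]
opening: 0.995
grasp_force: 0.0
```

```bash
cat >> h.py <<'E'
import pickle
def snap(name,tag):
    f=viewer.grab_frame(name); pickle.dump(f,open(f"{tag}.pkl","wb")); cv2.imwrite(f"pics/{tag}.png",f["img"]); return f
def load(tag): return pickle.load(open(f"{tag}.pkl","rb"))
def st():
    s=observe(); m=R.from_quat(s["tcp_rot"]).as_matrix()
    print("t",round(s["t"],2),"tcp",np.round(s["tool_pos"],4),"x",np.round(m[:,0],3),"z",np.round(m[:,2],3),"q",np.round(s["joint_positions"],3),"F",np.round(s["contact_force"],1),"open",round(s["opening"]*85.4,1),"gf",round(float(s["grasp_force"]),1)); return s
E
python3 - <<'E'
from h import *
st(); f=snap("wrist","w1"); print(np.round(f["world_from_camera"],4).tolist())
E
```

```text
t 2.78 tcp [0.4028 0.3076 0.3061] x [-0.001  1.    -0.   ] z [-0.001 -0.    -1.   ] q [0.52  0.035 0.237 1.773 0.    2.09 ] F [-0.2  0.   0.1] open 85.0 gf 0.0
[[1.0, -0.001, 0.0011, 0.4039], [0.0006, 0.9542, 0.2991, 0.3842], [-0.0014, -0.2991, 0.9542, 0.4492], [0.0, 0.0, 0.0, 1.0]]
```

View pics/w1.png

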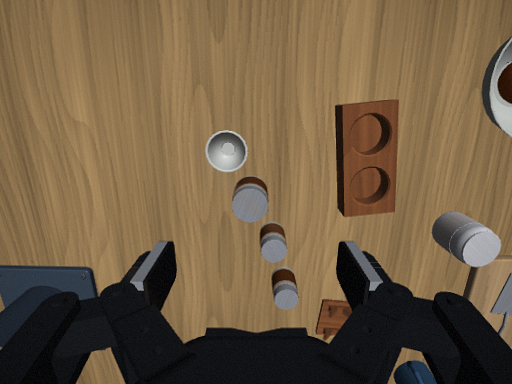

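The wrist view shows the ramekin (227,150), large jar lid (250,202), small jar lids (273,250) and (286,297), the large rack's rings (370,133) and (369,185), and the tin (480,245). I'll take more viewpoints.

Call:
send_rows --plan '[{"tx": -1, "ty": 0, "tz": 0, "ax": 0, "ay": 0, "az": 0, "jaw": 85}, {"tx": -1, "ty": 0, "tz": 0, "ax": 0, "ay": 0, "az": 0, "jaw": 85}, {"tx": -1, "ty": 0, "tz": 0, "ax": 0, "ay": 0, "az": 0, "jaw": 85}, {"tx": -1, "ty": 0, "tz": 0, "ax": 0, "ay": 0, "az": 0, "jaw": 85}, {"tx": -1, "ty": 0, "tz": 0, "ax": 0, "ay": 0, "az": 0, "jaw": 85}, {"tx": 0, "ty": 0, "tz": 0, "ax": 0, "ay": 0, "az": 0, "jaw": 85}, {"tx": 0, "ty": 0, "tz": 0, "ax": 0, "ay": 0, "az": 0, "jaw": 85}, {"tx": 0, "ty": 0, "tz": 0, "ax": 0, "ay": 0, "az": 0, "jaw": 85}]'

```text
t: 3.5
tool_pos: [0.4028, 0.1834, 0.3067]
tcp_rot: [0.707, 0.707, 0.001, -0.0]
contact_force: [0.4, 0.4, 0.8]
opening: 0.993
grasp_force: 0.0
```

```bash
python3 -c "
from h import *
st(); snap('wrist','w2')"
```

```text
t 3.5 tcp [0.4028 0.1834 0.3067] x [-0.001  1.     0.001] z [ 0.001  0.001 -1.   ] q [ 2.750e-01 -1.320e-01  7.700e-02  1.779e+00  1.000e-03  1.845e+00] F [0.4 0.4 0.8] open 84.8 gf 0.0
```

Call:
send_rows --plan '[{"tx": -1, "ty": 0, "tz": 0, "ax": 0, "ay": 0, "az": 0, "jaw": 85}, {"tx": -1, "ty": 0, "tz": 0, "ax": 0, "ay": 0, "az": 0, "jaw": 85}, {"tx": -1, "ty": 0, "tz": 0, "ax": 0, "ay": 0, "az": 0, "jaw": 85}, {"tx": -1, "ty": 0, "tz": 0, "ax": 0, "ay": 0, "az": 0, "jaw": 85}, {"tx": -1, "ty": 0, "tz": 0, "ax": 0, "ay": 0, "az": 0, "jaw": 85}, {"tx": -1, "ty": 0, "tz": 0, "ax": 0, "ay": 0, "az": 0, "jaw": 85}, {"tx": -1, "ty": 0, "tz": 0, "ax": 0, "ay": 0, "az": 0, "jaw": 85}, {"tx": -1, "ty": 0, "tz": 0, "ax": 0, "ay": 0, "az": 0, "jaw": 85}, {"tx": 0, "ty": 0, "tz": 0, "ax": 0, "ay": 0, "az": 0, "jaw": 85}, {"tx": 0, "ty": 0, "tz": 0, "ax": 0, "ay": 0, "az": 0, "jaw": 85}, {"tx": 0, "ty": 0, "tz": 0, "ax": 0, "ay": 0, "az": 0, "jaw": 85}]'

```text
t: 4.47
tool_pos: [0.4034, -0.0163, 0.3063]
tcp_rot: [0.707, 0.707, 0.0, -0.0]
contact_force: [0.5, -0.1, -0.7]
opening: 0.996
grasp_force: 0.0
```

```bash
python3 -c "
from h import *
st(); snap('wrist','w3')"
```

```text
t 4.47 tcp [ 0.4034 -0.0163  0.3063] x [-0.001  1.     0.001] z [-0.     0.001 -1.   ] q [-2.080e-01 -2.290e-01 -7.000e-03  1.793e+00  1.000e-03  1.362e+00] F [ 0.5 -0.1 -0.7] open 85.1 gf 0.0
```

Call:
send_rows --plan '[{"tx": -1, "ty": 0, "tz": 0, "ax": 0, "ay": 0, "az": 0, "jaw": 85}, {"tx": -1, "ty": 0, "tz": 0, "ax": 0, "ay": 0, "az": 0, "jaw": 85}, {"tx": -1, "ty": 0, "tz": 0, "ax": 0, "ay": 0, "az": 0, "jaw": 85}, {"tx": -1, "ty": 0, "tz": 0, "ax": 0, "ay": 0, "az": 0, "jaw": 85}, {"tx": -1, "ty": 0, "tz": 0, "ax": 0, "ay": 0, "az": 0, "jaw": 85}, {"tx": -1, "ty": 0, "tz": 0, "ax": 0, "ay": 0, "az": 0, "jaw": 85}, {"tx": -1, "ty": 0, "tz": 0, "ax": 0, "ay": 0, "az": 0, "jaw": 85}, {"tx": -1, "ty": 0, "tz": 0, "ax": 0, "ay": 0, "az": 0, "jaw": 85}, {"tx": 0, "ty": 0, "tz": 0, "ax": 0, "ay": 0, "az": 0, "jaw": 85}, {"tx": 0, "ty": 0, "tz": 0, "ax": 0, "ay": 0, "az": 0, "jaw": 85}, {"tx": 0, "ty": 0, "tz": 0, "ax": 0, "ay": 0, "az": 0, "jaw": 85}]'

```text
t: 5.43
tool_pos: [0.4035, -0.216, 0.3063]
tcp_rot: [0.707, 0.708, 0.0, -0.0]
contact_force: [-0.4, -0.1, -0.5]
opening: 0.994
grasp_force: 0.0
```

```bash
python3 -c "
from h import *
st(); snap('wrist','w4')"
```

```text
t 5.43 tcp [ 0.4035 -0.216   0.3063] x [-0.001  1.     0.001] z [-0.     0.001 -1.   ] q [-6.390e-01 -9.200e-02  1.130e-01  1.776e+00  1.000e-03  9.310e-01] F [-0.4 -0.1 -0.5] open 84.9 gf 0.0
```

Call:
send_rows --plan '[{"tx": -1, "ty": 0, "tz": 0, "ax": 0, "ay": 0, "az": 0, "jaw": 85}, {"tx": -1, "ty": 0, "tz": 0, "ax": 0, "ay": 0, "az": 0, "jaw": 85}, {"tx": -1, "ty": 0, "tz": 0, "ax": 0, "ay": 0, "az": 0, "jaw": 85}, {"tx": -1, "ty": 0, "tz": 0, "ax": 0, "ay": 0, "az": 0, "jaw": 85}, {"tx": -1, "ty": 0, "tz": 0, "ax": 0, "ay": 0, "az": 0, "jaw": 85}, {"tx": 0, "ty": 0, "tz": 0, "ax": 0, "ay": 0, "az": 0, "jaw": 85}, {"tx": 0, "ty": 0, "tz": 0, "ax": 0, "ay": 0, "az": 0, "jaw": 85}, {"tx": 0, "ty": 0, "tz": 0, "ax": 0, "ay": 0, "az": 0, "jaw": 85}]'

```text
t: 6.15
tool_pos: [0.4035, -0.3409, 0.3066]
tcp_rot: [0.707, 0.708, 0.0, -0.0]
contact_force: [-0.6, 0.0, -0.8]
opening: 0.996
grasp_force: 0.0
```

Run:
```python
from h import *
st(); snap('wrist','w5'); snap('top','t5'); snap('scene','s5')
i=[cv2.imread(f'pics/w{k}.png')[::1] for k in (2,3,4,5)]
m=np.vstack([np.hstack(i[:2]),np.hstack(i[2:])]); cv2.imwrite('pics/mos.png',cv2.resize(m,(800,600),interpolation=cv2.INTER_AREA))
```

```text
t 6.15 tcp [ 0.4035 -0.3409  0.3066] x [-0.001  1.     0.001] z [ 0.     0.001 -1.   ] q [-8.290e-01  9.100e-02  2.970e-01  1.776e+00  1.000e-03  7.410e-01] F [-0.6  0.  -0.8] open 85.1 gf 0.0
```

View pics/mos.png

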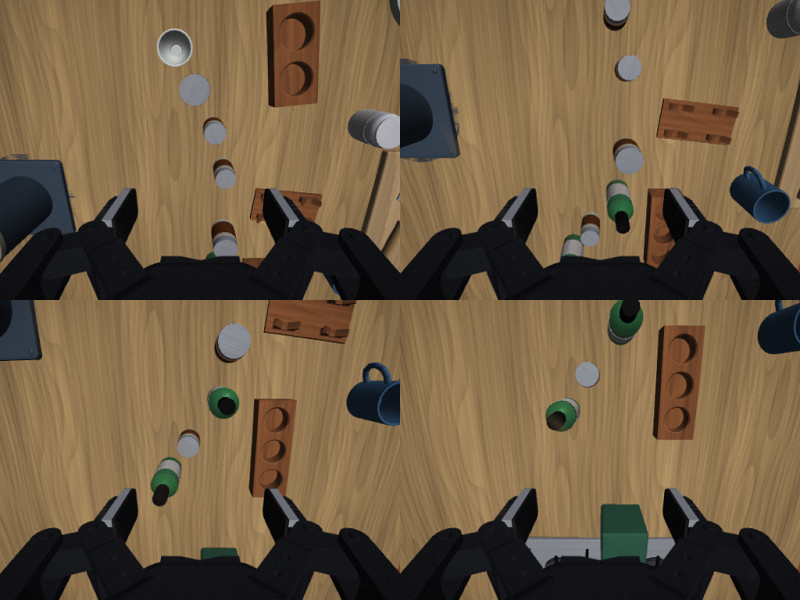

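The mosaic shows all the jars, both bottles, the two racks and the cradle across w2 to w5. Next I'll fit known-size circles and rectangles to the image edges.

```bash
cat >> h.py <<'E'
from scipy.optimize import minimize
def grads(f):
    g=cv2.GaussianBlur(f["img"],(0,0),1.0).astype(np.float32)
    return [(cv2.Sobel(g[:,:,c],cv2.CV_32F,1,0)/8,cv2.Sobel(g[:,:,c],cv2.CV_32F,0,1)/8) for c in range(3)]
def score(f,G,P,N):
    a=proj(f,P); b=proj(f,P+N*1e-3); n=b-a; n/=np.linalg.norm(n,axis=1)[:,None]+1e-9
    m=(a[:,0]>1)&(a[:,0]<510)&(a[:,1]>1)&(a[:,1]<382)
    if m.mean()<.95: return 0
    x=a[:,0].astype(np.float32)[None];y=a[:,1].astype(np.float32)[None]
    t=0
    for gx,gy in G:
        v=cv2.remap(gx,x,y,cv2.INTER_LINEAR)[0]*n[:,0]+cv2.remap(gy,x,y,cv2.INTER_LINEAR)[0]*n[:,1]
        t=t+v**2
    return float(np.mean(np.minimum(np.sqrt(t),25)))
def circP(c,z,r):
    P=circ(z,c,r); N=P-np.array([c[0],c[1],z]); return P,N/r
def rectP(c,yaw,z,sx,sy):
    t=np.linspace(-.48,.48,40);o=np.full(40,.5);i=np.zeros(40)
    P=np.vstack([np.c_[t*sx,o*sy],np.c_[t*sx,-o*sy],np.c_[o*sx,t*sy],np.c_[-o*sx,t*sy]])
    N=np.vstack([np.c_[i,i+1],np.c_[i,i-1],np.c_[i+1,i],np.c_[i-1,i]])
    M=np.array([[np.cos(yaw),-np.sin(yaw)],[np.sin(yaw),np.cos(yaw)]])
    return np.c_[P@M.T+c,np.full(160,z)],np.c_[N@M.T,np.zeros(160)]
def fitcirc(f,c,z,r,win=.02):
    G=grads(f); k=lambda p:-score(f,G,*circP(p,z,r))
    g=[(k((c[0]+a,c[1]+b)),c[0]+a,c[1]+b) for a in np.arange(-win,win+1e-6,.002) for b in np.arange(-win,win+1e-6,.002)]
    s=min(g); o=minimize(k,s[1:],method="Nelder-Mead",options=dict(initial_simplex=[(s[1],s[2]),(s[1]+.001,s[2]),(s[1],s[2]+.001)],xatol=2e-5))
    return o.x,-o.fun
def fitrect(f,c,yaw,z,sx,sy,win=.015):
    G=grads(f); k=lambda p:-score(f,G,*rectP(p[:2],p[2],z,sx,sy))
    g=[(k((c[0]+a,c[1]+b,yaw+w)),c[0]+a,c[1]+b,yaw+w) for a in np.arange(-win,win+1e-6,.003) for b in np.arange(-win,win+1e-6,.003) for w in np.arange(-.1,.101,.02)]
    s=np.array(min(g)[1:]); o=minimize(k,s,method="Nelder-Mead",options=dict(initial_simplex=[s,s+[.001,0,0],s+[0,.001,0],s+[0,0,.01]],xatol=2e-5))
    return o.x,-o.fun
E
cat > m.py <<'E'
from h import *
J=dict(s1=(.428,.165,.07,.021),s2=(.449,.077,.07,.021),s3=(.38,-.251,.07,.021),l1=(.392,.241,.075,.027),l2=(.454,-.081,.075,.027),bA=(.44,-.176,.14,.012),bB=(.341,-.32,.14,.012))
F={k:load(k) for k in ("w1","w2","w3","w4","w5","t5")}
for n,(x,y,z,r) in J.items():
    obs=[]
    for k,f in F.items():
        u=proj(f,[(x,y,z)])[0]
        if not(15<u[0]<497 and 15<u[1]<(300 if k[0]=="w" else 384)): continue
        c,s=fitcirc(f,(x,y),z,r)
        print(n,k,np.round(c*1000,1),round(s,1))
        if s>8 and k[0]=="w": obs.append((f,proj(f,[(*c,z)])[0]))
    if len(obs)>1: p,e=tri(obs); print("   tri",n,np.round(p*1000,1),round(e*1000,2))
for n,(x,y,yaw,z,sx,sy) in dict(RL=(.572,.3,.08,.04,.08,.17),RS=(.548,-.272,0,.04,.07,.2),CR=(.6,-.022,.1,.008,.08,.156),CR2=(.6,-.022,-1.47,.008,.08,.156)).items():
    for k,f in F.items():
        c,s=fitrect(f,(x,y),yaw,z,sx,sy)
        if s>0: print(n,k,np.round(c[:2]*1000,1),round(c[2],4),round(s,1))
for n,(x,y,r) in dict(rl0=(.566,.343,.0),rl1=(.577,.257,0),rs0=(.548,-.209,1),rs1=(.549,-.272,1),rs2=(.548,-.335,1)).items():
    for k,f in F.items():
        b=[]
        for rr in ((.02925,.0305,.03175),(.02325,.0245,.02575))[int(r)]:
            c,s=fitcirc(f,(x,y),.04,rr,.014); b.append((s,rr,*np.round(c*1000,1)))
        if max(b)[0]>0: print(n,k,[round(float(v),4) for v in max(b)])
E
python3 m.py
```

```text
s1 w1 [430.2 170.4] 16.9
s1 w2 [429.  172.7] 19.3
s1 t5 [429.4 167.8] 19.4
   tri s1 [429.2 174.2  76.8] 0.59
s2 w2 [452.3  81.9] 16.4
s2 w3 [449.7  80.3] 19.6
s2 t5 [452.   79.4] 18.1
   tri s2 [451.4  80.5  66.9] 1.33
s3 w4 [ 382.6 -250. ] 17.5
s3 w5 [ 383.7 -254.2] 18.2
s3 t5 [ 381.7 -254.1] 19.1
   tri s3 [ 382.4 -253.8   56.9] 0.58
l1 w1 [394.5 250.3] 16.2
l1 w2 [394.8 245.3] 13.8
l1 t5 [393.8 242.6] 19.1
   tri l1 [394.3 244.6  59.2] 0.19
l2 w3 [458.2 -78.1] 15.4
l2 w4 [458.1 -79.3] 18.0
l2 t5 [457.1 -80.6] 17.8
   tri l2 [458.5 -78.9  72.9] 0.06
bA w3 [ 442.3 -173.1] 19.0
bA w4 [ 441.2 -171.8] 19.4
bA t5 [ 440.3 -173.3] 22.3
   tri bA [ 441.5 -171.6  141.9] 0.57
bB w4 [ 339.1 -321.5] 18.4
bB w5 [ 338.5 -320.6] 15.8
bB t5 [ 339.  -315.5] 22.6
   tri bB [ 339.3 -320.2  142.4] 0.32
RL w1 [572.8 303.7] 0.1109 23.2
RL w2 [572.9 302.9] 0.1079 22.4
RL t5 [567.  295.4] 0.1075 18.0
RS w3 [ 537.3 -250.8] 0.009 15.6
RS w4 [ 548.8 -269.5] 0.0136 20.3
RS w5 [ 548.9 -271.6] 0.0132 23.3
RS t5 [ 543. -269.] 0.0081 17.4
CR w1 [583.3  -0.7] 0.1174 4.8
CR w2 [595.8 -43. ] 0.2379 8.4
CR w3 [597.3
[... 232 characters left out ...]
4.8626, 0.0305, 568.4, 343.4]
rl0 t5 [11.7342, 0.0305, 567.9, 340.3]
rl1 w1 [15.1239, 0.0305, 576.2, 266.6]
rl1 w2 [15.295, 0.0305, 576.3, 266.1]
rl1 t5 [11.0171, 0.0318, 569.5, 249.1]
rs0 w2 [2.2878, 0.0257, 540.8, -188.5]
rs0 w3 [12.9635, 0.0232, 560.8, -208.4]
rs0 w4 [15.6942, 0.0245, 547.2, -207.7]
rs0 w5 [14.7156, 0.0232, 535.3, -214.6]
rs0 t5 [11.0904, 0.0257, 558.4, -190.7]
rs1 w3 [15.0333, 0.0232, 534.0, -252.0]
rs1 w4 [14.963, 0.0245, 548.1, -269.5]
rs1 w5 [15.5887, 0.0245, 548.1, -269.9]
rs1 t5 [8.1139, 0.0257, 532.9, -269.0]
rs2 w3 [13.9949, 0.0257, 530.2, -332.5]
rs2 w4 [14.0453, 0.0245, 548.7, -330.9]
rs2 w5 [15.512, 0.0245, 548.5, -331.7]
rs2 t5 [10.7573, 0.0257, 531.0, -349.6]
```

The fits agree on the racks: ring spacing comes out at 62 and 78 mm, and heights are consistent. I'll start with s3, moving above it and refining from close range.

Call:
send_rows --plan '[{"tx": 0.867, "ty": -0.2, "tz": 0.5, "ax": 0, "ay": 0, "az": 0, "jaw": 70}, {"tx": 0.867, "ty": -0.2, "tz": 0.5, "ax": 0, "ay": 0, "az": 0, "jaw": 70}, {"tx": 0.867, "ty": -0.2, "tz": 0.5, "ax": 0, "ay": 0, "az": 0, "jaw": 70}, {"tx": 0.867, "ty": -0.2, "tz": 0.5, "ax": 0, "ay": 0, "az": 0, "jaw": 70}, {"tx": 0, "ty": 0, "tz": 1, "ax": 0, "ay": 0, "az": 0, "jaw": 70}, {"tx": 0, "ty": 0, "tz": 1, "ax": 0, "ay": 0, "az": 0, "jaw": 70}, {"tx": 0, "ty": 0, "tz": 1, "ax": 0, "ay": 0, "az": 0, "jaw": 70}, {"tx": 0, "ty": 0, "tz": 1, "ax": 0, "ay": 0, "az": 0, "jaw": 70}, {"tx": 0, "ty": 0, "tz": 1, "ax": 0, "ay": 0, "az": 0, "jaw": 70}, {"tx": 0, "ty": 0, "tz": 0, "ax": 0, "ay": 0, "az": 0, "jaw": 70}, {"tx": 0, "ty": 0, "tz": 0, "ax": 0, "ay": 0, "az": 0, "jaw": 70}]'

```text
t: 7.22
tool_pos: [0.3822, -0.254, 0.1303]
tcp_rot: [0.707, 0.707, -0.0, -0.002]
contact_force: [-0.5, -0.2, -0.5]
opening: 0.824
grasp_force: 0.0
```

Run:
```python
from h import *
st(); f=snap("wrist","w6"); print(proj(f,[observe()["tool_pos"]]))
for z in (.068,.07,.072): print(fitcirc(f,(.383,-.254),z,.021,.012))
```

```text
t 7.22 tcp [ 0.3822 -0.254   0.1303] x [-0.001  1.     0.002] z [-0.002  0.002 -1.   ] q [-0.733 -0.12  -0.265  1.429  0.     0.837] F [-0.5 -0.2 -0.5] open 70.4 gf 0.0
[[256.22250439 247.90274898]]
(array([ 0.38250013, -0.25225281]), np.float64(16.533295316734034))
(array([ 0.38259037, -0.25146208]), np.float64(16.504423839665627))
(array([ 0.38247885, -0.24899359]), np.float64(15.202136376354058))
```

View pics/w6.png

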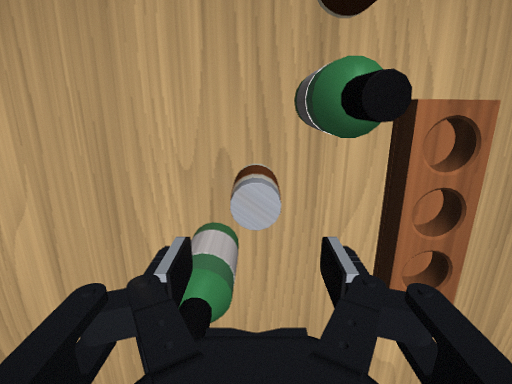

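The jar lid (255,204) is centred between the fingers, with the bottles at (350,97) and (205,290). Fingers and bottles are clear of each other, so I'll descend and grip.

Call:
send_rows --plan '[{"tx": 0.04, "ty": 0, "tz": 0.8, "ax": 0, "ay": 0, "az": 0, "jaw": 70}, {"tx": 0, "ty": 0, "tz": 0.8, "ax": 0, "ay": 0, "az": 0, "jaw": 70}, {"tx": 0, "ty": 0, "tz": 0.8, "ax": 0, "ay": 0, "az": 0, "jaw": 70}, {"tx": 0, "ty": 0, "tz": 0.8, "ax": 0, "ay": 0, "az": 0, "jaw": 70}, {"tx": 0, "ty": 0, "tz": 0.6, "ax": 0, "ay": 0, "az": 0, "jaw": 70}, {"tx": 0, "ty": 0, "tz": 0, "ax": 0, "ay": 0, "az": 0, "jaw": 70}, {"tx": 0, "ty": 0, "tz": 0, "ax": 0, "ay": 0, "az": 0, "jaw": 36}, {"tx": 0, "ty": 0, "tz": 0, "ax": 0, "ay": 0, "az": 0, "jaw": 36}, {"tx": 0, "ty": 0, "tz": 0, "ax": 0, "ay": 0, "az": 0, "jaw": 36}, {"tx": 0, "ty": 0, "tz": 0, "ax": 0, "ay": 0, "az": 0, "jaw": 36}, {"tx": 0, "ty": 0, "tz": 0, "ax": 0, "ay": 0, "az": 0, "jaw": 36}, {"tx": 0, "ty": 0, "tz": 0, "ax": 0, "ay": 0, "az": 0, "jaw": 36}]' --grip_force 35

```text
t: 8.27
tool_pos: [0.3846, -0.2561, 0.0391]
tcp_rot: [0.707, 0.707, -0.0, 0.002]
contact_force: [-2.1, 0.2, 7.2]
opening: 0.477
grasp_force: 34.9
```

```bash
python3 -c "
from h import *
st()"
```

```text
t 8.27 tcp [ 0.3846 -0.2561  0.0391] x [ 0.     1.    -0.003] z [ 0.003 -0.003 -1.   ] q [-0.732 -0.073 -0.406  1.233 -0.     0.839] F [-2.1  0.2  7.2] open 40.7 gf 34.9
```

Call:
send_rows --plan '[{"tx": 0, "ty": 0, "tz": -0.4, "ax": 0, "ay": 0, "az": 0, "jaw": 36}, {"tx": 0, "ty": 0, "tz": -0.8, "ax": 0, "ay": 0, "az": 0, "jaw": 36}, {"tx": 0, "ty": 0, "tz": -1, "ax": 0, "ay": 0, "az": 0, "jaw": 36}, {"tx": 0, "ty": 0, "tz": -1, "ax": 0, "ay": 0, "az": 0, "jaw": 36}, {"tx": 0, "ty": 0, "tz": -0.8, "ax": 0, "ay": 0, "az": 0, "jaw": 36}, {"tx": 0, "ty": 0, "tz": 0, "ax": 0, "ay": 0, "az": 0, "jaw": 36}, {"tx": 0, "ty": 0, "tz": 0, "ax": 0, "ay": 0, "az": 0, "jaw": 36}]'

```text
t: 8.85
tool_pos: [0.3842, -0.2554, 0.1381]
tcp_rot: [0.707, 0.707, 0.0, 0.002]
contact_force: [-0.7, -0.3, -2.2]
opening: 0.474
grasp_force: 35.7
```

Run:
```python
from h import *
s=st(); f=snap("wrist","w7"); p=s["tool_pos"]; print(proj(f,[p]))
for dz in (.03,.033,.036): c,e=fitcirc(f,p[:2],p[2]+dz,.021,.01); print(dz,np.round((c-p[:2])*1000,1),round(e,1))
```

```text
t 8.85 tcp [ 0.3842 -0.2554  0.1381] x [ 0.     1.    -0.002] z [ 0.003 -0.002 -1.   ] q [-0.732 -0.123 -0.252  1.438  0.     0.839] F [-0.7 -0.3 -2.2] open 40.5 gf 35.7
[[254.24939018 244.4580025 ]]
0.03 [3.6 0.5] 16.1
0.033 [3.9 2.1] 14.3
0.036 [0.9 8.1] 15.1
```

View pics/w7.png

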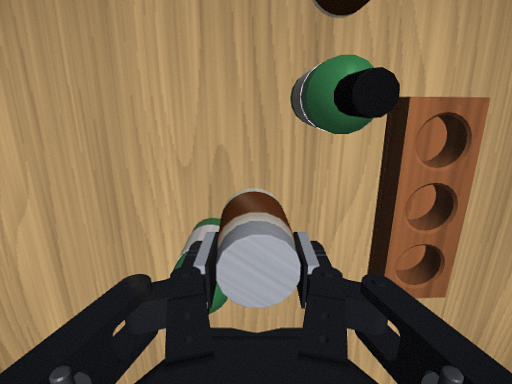

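The held jar's lid is at (258,264), upright, and the rack rings are at (443,139), (431,206) and (418,264). I'll compare the jar against the ring with the same camera, plus the top camera.

Run:
```python
from h import *
f=load("w7"); p=np.array([.3842,-.2554,.1381])
for n,c0 in dict(rs0=(.547,-.208),rs1=(.548,-.270),rs2=(.5486,-.331)).items():
    for r in (.02325,.0245,.02575):
        c,s=fitcirc(f,c0,.04,r,.008); print(n,r,np.round(c*1000,1),round(s,1))
print(proj(f,[p+[0,0,.031]]), proj(f,circ(p[2]+.031,p+[.002,.001,0],.021,4)))
t=snap("top","t7")
for dz in (.029,.031,.033): c,e=fitcirc(t,p[:2],p[2]+dz,.021,.012); print("top",dz,np.round((c-p[:2])*1000,1),round(e,1))
for n,c0 in dict(s1=(.429,.1725),s2=(.45,.0803)).items(): print(n,fitcirc(t,c0,.07,.021,.03))
for n,c0 in dict(l1=(.3948,.2453),l2=(.458,-.079)).items(): print(n,fitcirc(t,c0,.075,.027,.03))
im=cv2.resize(t["img"][160:300,230:430],None,fx=4,fy=4,interpolation=cv2.INTER_CUBIC); cv2.imwrite("pics/t7c.png",im)
```

```text
rs0 0.02325 [ 546.1 -208.4] 14.5
rs0 0.0245 [ 547.8 -207.9] 15.1
rs0 0.02575 [ 548.1 -209.8] 12.4
rs1 0.02325 [ 546.9 -270. ] 15.3
rs1 0.0245 [ 548.2 -269.7] 15.1
rs1 0.02575 [ 548.6 -271.6] 12.2
rs2 0.02325 [ 547.7 -331.4] 13.9
rs2 0.0245 [ 548.1 -331.3] 13.3
rs2 0.02575 [ 544.1 -332.8] 11.4
[[254.01234732 276.50171806]] [[303.56442893 274.4551511 ]
 [258.43449561 233.60618884]
 [213.02800543 274.65578383]
 [258.21867821 311.48319967]]
top 0.029 [-4.3 18.8] 19.2
top 0.031 [-4.5 19.2] 19.1
top 0.033 [-4.3 19.4] 19.0
s1 (array([0.42921141, 0.16765586]), np.float64(20.02302404967278))
s2 (array([0.45162729, 0.07932795]), np.float64(18.747923013085746))
l1 (array([0.3937111 , 0.24258837]), np.float64(19.796103060423864))
l2 (array([ 0.45709497, -0.08058313]), np.float64(18.47521678802716))
```

Run:
```python
from h import *
f=load("w7"); p=np.array([.3842,-.2554,.1381])
for dz in np.arange(.010,.037,.003):
    c,e=fitcirc(f,p[:2]+[.002,0],p[2]+dz,.021,.01); print(round(dz,3),np.round((c-p[:2])*1000,1),round(e,1),np.round(proj(f,circ(p[2]+dz,c,.021,4)).ravel()))
t=load("t7"); q=proj(t,[p+[0,0,.031]])[0]; print("top proj",q)
u,v=q.astype(int); cv2.imwrite("pics/x.png",np.hstack([cv2.resize(t["img"][v-30:v+30,u-30:u+30],(400,400),interpolation=cv2.INTER_CUBIC),cv2.resize(f["img"][200:320,195:315],(400,400),interpolation=cv2.INTER_CUBIC)]))
```

```text
0.01 [0.8 2.4] 14.7 [295. 249. 256. 213. 216. 249. 256. 283.]
0.013 [1.  3.4] 14.2 [296. 251. 256. 213. 216. 251. 256. 285.]
0.016 [2.1 5.3] 14.7 [299. 250. 258. 212. 217. 250. 258. 285.]
0.019 [ 1.9 -6.1] 17.8 [299. 273. 258. 236. 217. 273. 258. 307.]
0.022 [ 2.1 -3.8] 22.7 [300. 272. 258. 234. 216. 272. 258. 307.]
0.025 [ 1.9 -1.9] 22.9 [301. 273. 258. 234. 215. 273. 258. 308.]
0.028 [ 1.8 -0.1] 17.9 [302. 273. 258. 233. 214. 273. 258. 309.]
0.031 [2.8 3.6] 14.8 [306. 270. 260. 228. 215. 270. 260. 307.]
0.034 [-0.3  6.1] 14.8 [300. 269. 253. 226. 207. 269. 254. 307.]
top proj [351.41369682 249.76080484]
```

View pics/x.png

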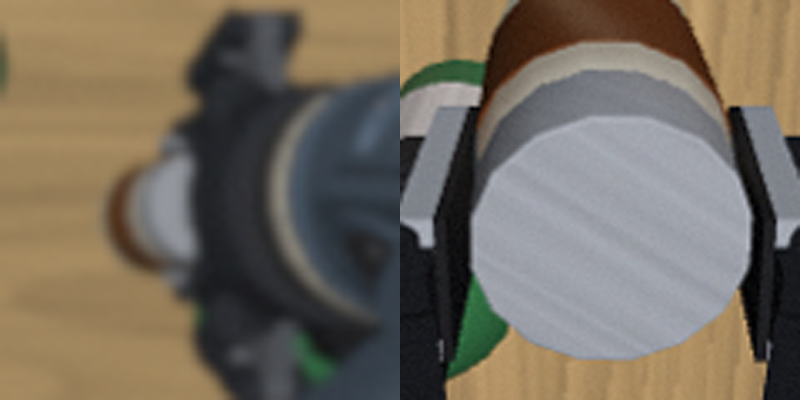

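Run:
```python
from h import *
f=load("w6")
for z in np.arange(.055,.079,.003):
    c,e=fitcirc(f,(.3825,-.254),z,.021,.01); print(round(z,3),np.round(c*1000,1),round(e,1))
f=load("w5"); print()
for z in np.arange(.055,.079,.003):
    c,e=fitcirc(f,(.3825,-.254),z,.021,.01); print(round(z,3),np.round(c*1000,1),round(e,1))
s=snap("scene","s7"); p=observe()["tool_pos"]; u,v=proj(s,[p])[0].astype(int); print(u,v)
a=cv2.resize(s["img"][v-35:v+35,u-35:u+35],(400,400),interpolation=cv2.INTER_CUBIC)
f=snap("wrist","w7b"); cv2.imwrite("pics/y.png",a)
for dz in (.022,.025): c,e=fitcirc(f,p[:2]+[.002,-.003],p[2]+dz,.021,.01); print(dz,np.round((c-p[:2])*1000,1),round(e,1))
```

```text
0.055 [ 382.3 -258.8] 23.5
0.058 [ 382.4 -257.8] 23.2
0.061 [ 382.3 -256.6] 21.5
0.064 [ 382.4 -255.7] 18.3
0.067 [ 382.4 -252.7] 16.5
0.07 [ 382.6 -251.5] 16.5
0.073 [ 383.2 -250.4] 15.7
0.076 [ 383.2 -248. ] 16.3

0.055 [ 381.5 -252.7] 22.1
0.058 [ 381.6 -252.7] 21.0
0.061 [ 382.7 -254.2] 19.6
0.064 [ 383.1 -254.2] 19.2
0.067 [ 383.5 -254.1] 18.8
0.07 [ 383.7 -254.2] 18.2
0.073 [ 383.7 -254.5] 17.5
0.076 [ 383.7 -254.7] 16.6
127 200
0.022 [ 2.1 -3.8] 23.0
0.025 [ 2.  -2.1] 22.3
```

View pics/y.png

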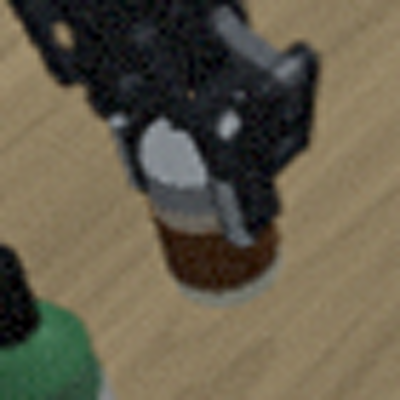

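The lid simply looks about 4% smaller than nominal, which matches the 40.6 mm jaw reading, so nothing slipped. I'll refit with the smaller radius.

Run:
```python
from h import *
f=load("w7b"); p=observe()["tool_pos"]
for k,c0,z in (("w7b",p,p[2]+.031),("w6",(.3825,-.254),.07),("w5",(.3825,-.254),.07),("w4",(.3825,-.254),.07),("w2",(.429,.1725),.07),("w1",(.429,.1725),.07),("w2",(.45,.0803),.07),("w3",(.45,.0803),.07)):
  f=load(k)
  for r in (.0192,.0196,.02,.0204):
    c,e=fitcirc(f,c0[:2],z,r,.01); print(k,r,np.round(c*1000,1),round(e,1))
for k,c0 in (("w1",(.3948,.2453)),("w2",(.3948,.2453)),("w3",(.458,-.079)),("w4",(.458,-.079))):
  f=load(k)
  for r in (.0252,.0257,.0262): c,e=fitcirc(f,c0[:2],.075,r,.01); print(k,r,np.round(c*1000,1),round(e,1))
```

```text
w7b 0.0192 [ 384.4 -251.9] 20.8
w7b 0.0196 [ 384.3 -251.9] 23.3
w7b 0.02 [ 384.3 -252.1] 22.2
w7b 0.0204 [ 384.2 -252.1] 18.7
w6 0.0192 [ 382.5 -253.5] 22.5
w6 0.0196 [ 382.4 -253.3] 23.5
w6 0.02 [ 382.4 -253.3] 22.3
w6 0.0204 [ 382.4 -253.5] 18.3
w5 0.0192 [ 382.3 -252.9] 24.3
w5 0.0196 [ 382.7 -253.2] 24.2
w5 0.02 [ 382.6 -253.2] 23.3
w5 0.0204 [ 382.2 -253.2] 20.7
w4 0.0192 [ 382.3 -253.5] 20.2
w4 0.0196 [ 382.3 -253.5] 20.2
w4 0.02 [ 382.2 -253.4] 19.4
w4 0.0204 [ 382.4 -253.4] 17.9
w2 0.0192 [430.7 170.6] 20.5
w2 0.0196 [430.7 170.8] 20.6
w2 0.02 [430.6 170.9] 20.1
w2 0.0204 [430.8 171.4] 19.0
w1 0.0192 [430.3 170.4] 20.5
w1 0.0196 [430.5 170.6] 20.7
w1 0.02 [430.6 170.6] 20.3
w1 0.0204 [430.5 170.6] 19.3
w2 0.0192 [452.7  81.8] 19.9
w2 0.0196 [452.5  81.8] 20.1
w2 0.02 [452.3  81.9] 19.8
w2 0.0204 [452.2  81.7] 18.9
w3 0.0192 [452.7  82. ] 23.5
w3 0.0196 [452.2  81.9] 23.5
w3 0.02 [451.9  81.7] 22.9
w3 0.0204 [451.8  81.4] 21.5
w1 0.0252 [394.5 245.7] 18.8
w1 0.0257 [394.5 245.8] 18.8
w1 0.0262 [394.6 245.7] 17.6
w2 0.0252 [394.4 246.1] 20.3
w2 0.0257 [394.5 246.1] 20.3
w2 0.0262 [394.6 245.9] 18.6
w3 0.0252 [457.7 -78.6] 19.7
w3 0.0257 [457.7 -78.6] 19.5
w3 0.0262 [457.6 -78.7] 18.6
w4 0.0252 [457.8 -78.2] 23.1
w4 0.0257 [457.4 -78.7] 23.0
w4 0.0262 [457.3 -79.1] 22.1
```

Views now agree to within a millimetre. s3 in the hand is at (384.3, -252.0) and ring 2 is at (548.2, -331.3). I'll carry it over and hover.

Call:
send_rows --plan '[{"tx": -0.397, "ty": 0.82, "tz": 0, "ax": 0, "ay": 0, "az": 0, "jaw": 36}, {"tx": -0.397, "ty": 0.82, "tz": 0, "ax": 0, "ay": 0, "az": 0, "jaw": 36}, {"tx": -0.397, "ty": 0.82, "tz": 0, "ax": 0, "ay": 0, "az": 0, "jaw": 36}, {"tx": -0.397, "ty": 0.82, "tz": 0, "ax": 0, "ay": 0, "az": 0, "jaw": 36}, {"tx": -0.397, "ty": 0.82, "tz": 0, "ax": 0, "ay": 0, "az": 0, "jaw": 36}, {"tx": -0.397, "ty": 0.82, "tz": 0, "ax": 0, "ay": 0, "az": 0, "jaw": 36}, {"tx": -0.397, "ty": 0.82, "tz": 0, "ax": 0, "ay": 0, "az": 0, "jaw": 36}, {"tx": -0.397, "ty": 0.82, "tz": 0, "ax": 0, "ay": 0, "az": 0, "jaw": 36}, {"tx": 0, "ty": 0, "tz": 0.9, "ax": 0, "ay": 0, "az": 0, "jaw": 36}, {"tx": 0, "ty": 0, "tz": 0.9, "ax": 0, "ay": 0, "az": 0, "jaw": 36}, {"tx": 0, "ty": 0, "tz": 0, "ax": 0, "ay": 0, "az": 0, "jaw": 36}, {"tx": 0, "ty": 0, "tz": 0, "ax": 0, "ay": 0, "az": 0, "jaw": 36}]' --grip_force 45

```text
t: 10.05
tool_pos: [0.5448, -0.3322, 0.0874]
tcp_rot: [0.707, 0.707, -0.001, -0.004]
contact_force: [0.8, 0.3, -0.8]
opening: 0.472
grasp_force: 47.5
```

```bash
cat >> h.py <<'E'
def held(tag,dz,r,win=.008):
    s=st(); f=snap("wrist",tag); p=s["tool_pos"]
    c,e=fitcirc(f,p[:2],p[2]+dz,r,win); print("held",np.round(c*1000,1),"rel",np.round((c-p[:2])*1000,1),round(e,1)); return f,p,c
E
python3 - <<'E'
from h import *
f,p,c=held("w8",.031,.0196)
for n,c0 in dict(rs0=(.547,-.208),rs1=(.548,-.270)).items():
    for r in (.02325,.0245):
        a,s=fitcirc(f,c0,.04,r,.008); print(n,r,np.round(a*1000,1),round(s,1))
E
```

```text
t 10.05 tcp [ 0.5448 -0.3322  0.0874] x [0.    1.    0.005] z [-0.007  0.005 -1.   ] q [-0.653  0.365  0.18   1.394  0.     0.918] F [ 0.8  0.3 -0.8] open 40.3 gf 47.5
held [ 546.8 -330.2] rel [1.9 2. ] 21.8
rs0 0.02325 [ 539. -216.] -0.0
rs0 0.0245 [ 539. -216.] -0.0
rs1 0.02325 [ 551.4 -270.9] 14.8
rs1 0.0245 [ 549.2 -270.2] 17.3
```

Call:
send_rows --plan '[{"tx": -0.06, "ty": 0.1, "tz": 0, "ax": 0, "ay": 0, "az": 0, "jaw": 36}, {"tx": 0, "ty": 0, "tz": 0.3, "ax": 0, "ay": 0, "az": 0, "jaw": 36}, {"tx": 0, "ty": 0, "tz": 0.3, "ax": 0, "ay": 0, "az": 0, "jaw": 36}, {"tx": 0, "ty": 0, "tz": 0.3, "ax": 0, "ay": 0, "az": 0, "jaw": 36}, {"tx": 0, "ty": 0, "tz": 0.3, "ax": 0, "ay": 0, "az": 0, "jaw": 36}, {"tx": 0, "ty": 0, "tz": 0, "ax": 0, "ay": 0, "az": 0, "jaw": 36}, {"tx": 0, "ty": 0, "tz": 0, "ax": 0, "ay": 0, "az": 0, "jaw": 36}]'

```text
t: 10.68
tool_pos: [0.5491, -0.3351, 0.0602]
tcp_rot: [0.707, 0.707, -0.0, -0.001]
contact_force: [0.1, 0.7, -1.6]
opening: 0.472
grasp_force: 47.5
```

Run:
```python
from h import *
f,p,c=held("w9",.031,.0196)
for n,c0 in dict(rs1=(.548,-.270)).items():
    for r in (.02325,.0245):
        a,s=fitcirc(f,c0,.04,r,.008); print(n,r,np.round(a*1000,1),round(s,1))
```

```text
t 10.68 tcp [ 0.5491 -0.3351  0.0602] x [0.    1.    0.001] z [-0.001  0.001 -1.   ] q [-0.652  0.383  0.149  1.338 -0.     0.919] F [ 0.1  0.7 -1.6] open 40.3 gf 47.5
held [ 550.8 -333. ] rel [1.7 2.1] 22.1
rs1 0.02325 [ 549.3 -269.4] 13.2
rs1 0.0245 [ 549.1 -270.1] 15.9
```

The jar is in the bore with no side force. I'll lower it to the base board.

Call:
send_rows --plan '[{"tx": 0, "ty": 0, "tz": 0.2, "ax": 0, "ay": 0, "az": 0, "jaw": 36}, {"tx": 0, "ty": 0, "tz": 0.16, "ax": 0, "ay": 0, "az": 0, "jaw": 36}, {"tx": 0, "ty": 0, "tz": 0.06, "ax": 0, "ay": 0, "az": 0, "jaw": 36}, {"tx": 0, "ty": 0, "tz": 0, "ax": 0, "ay": 0, "az": 0, "jaw": 36}]'

```text
t: 11.07
tool_pos: [0.5491, -0.3351, 0.0499]
tcp_rot: [0.707, 0.707, -0.0, -0.001]
contact_force: [-0.2, 0.2, -1.1]
opening: 0.468
grasp_force: 47.5
```

Call:
send_rows --plan '[{"tx": 0, "ty": 0, "tz": 0.04, "ax": 0, "ay": 0, "az": 0, "jaw": 36}, {"tx": 0, "ty": 0, "tz": 0.02, "ax": 0, "ay": 0, "az": 0, "jaw": 36}, {"tx": 0, "ty": 0, "tz": 0, "ax": 0, "ay": 0, "az": 0, "jaw": 36}]'

```text
t: 11.32
tool_pos: [0.5497, -0.3356, 0.0495]
tcp_rot: [0.707, 0.707, 0.0, 0.0]
contact_force: [0.7, -0.7, -1.5]
opening: 0.473
grasp_force: 47.6
```

Call:
send_rows --plan '[{"tx": 0, "ty": 0, "tz": 0, "ax": 0, "ay": 0, "az": 0, "jaw": 60}, {"tx": 0, "ty": 0, "tz": 0, "ax": 0, "ay": 0, "az": 0, "jaw": 60}, {"tx": 0, "ty": 0, "tz": 0, "ax": 0, "ay": 0, "az": 0, "jaw": 60}, {"tx": 0, "ty": 0, "tz": 0, "ax": 0, "ay": 0, "az": 0, "jaw": 60}, {"tx": 0, "ty": 0, "tz": -0.5, "ax": 0, "ay": 0, "az": 0, "jaw": 60}, {"tx": 0, "ty": 0, "tz": -1, "ax": 0, "ay": 0, "az": 0, "jaw": 60}, {"tx": 0, "ty": 0, "tz": -1, "ax": 0, "ay": 0, "az": 0, "jaw": 60}, {"tx": 0, "ty": 0, "tz": -1, "ax": 0, "ay": 0, "az": 0, "jaw": 60}, {"tx": 0, "ty": 0, "tz": -1, "ax": 0, "ay": 0, "az": 0, "jaw": 60}, {"tx": 0, "ty": 0, "tz": -1, "ax": 0, "ay": 0, "az": 0, "jaw": 60}, {"tx": 0, "ty": 0, "tz": -1, "ax": 0, "ay": 0, "az": 0, "jaw": 60}, {"tx": 0, "ty": 0, "tz": -1, "ax": 0, "ay": 0, "az": 0, "jaw": 60}]'

```text
t: 12.32
tool_pos: [0.5496, -0.3355, 0.2396]
tcp_rot: [0.707, 0.707, 0.0, 0.001]
contact_force: [0.0, -0.6, 1.2]
opening: 0.702
grasp_force: 0.0
```

```bash
cat >> h.py <<'E'
def topcheck(d):
    t=snap("top","tc")
    for n,(x,y,z,r,w) in d.items():
        c,e=fitcirc(t,(x,y),z,r,w); print("top",n,np.round(c*1000,1),round(e,1))
E
python3 - <<'E'
from h import *
s=st(); f=snap("wrist","w10")
c,e=fitcirc(f,(.549,-.332),.08,.0196,.012); print(c,e)
topcheck(dict(s3=(.549,-.332,.08,.0196,.012),s1=(.43,.1707,.07,.0196,.04),s2=(.452,.0818,.07,.0196,.04),l1=(.3945,.246,.075,.0255,.04),l2=(.4576,-.0787,.075,.0255,.04)))
E
```

```text
t 12.32 tcp [ 0.5496 -0.3355  0.2396] x [ 0.     1.    -0.001] z [ 0.001 -0.001 -1.   ] q [-0.652  0.375  0.496  1.69   0.     0.919] F [ 0.  -0.6  1.2] open 59.9 gf 0.0
[ 0.5480061  -0.33323992] 23.617826872881686
top s3 [ 547.6 -333.6] 23.9
top s1 [429.3 168.3] 21.5
top s2 [451.4  79.5] 20.5
top l1 [393.6 243.3] 20.9
top l2 [457.1 -80.6] 19.5
```

Jar s3 is seated, and TCP at .0495 matches the base board. The others haven't moved. Next is s2.

Call:
send_rows --plan '[{"tx": 0.98, "ty": -0.23, "tz": 0, "ax": 0, "ay": 0, "az": 0, "jaw": 66}, {"tx": 0.98, "ty": -0.23, "tz": 0, "ax": 0, "ay": 0, "az": 0, "jaw": 66}, {"tx": 0.98, "ty": -0.23, "tz": 0, "ax": 0, "ay": 0, "az": 0, "jaw": 66}, {"tx": 0.98, "ty": -0.23, "tz": 0, "ax": 0, "ay": 0, "az": 0, "jaw": 66}, {"tx": 0.98, "ty": -0.23, "tz": 0, "ax": 0, "ay": 0, "az": 0, "jaw": 66}, {"tx": 0.98, "ty": -0.23, "tz": 0, "ax": 0, "ay": 0, "az": 0, "jaw": 66}, {"tx": 0.98, "ty": -0.23, "tz": 0, "ax": 0, "ay": 0, "az": 0, "jaw": 66}, {"tx": 0.98, "ty": -0.23, "tz": 0, "ax": 0, "ay": 0, "az": 0, "jaw": 66}, {"tx": 0.98, "ty": -0.23, "tz": 0, "ax": 0, "ay": 0, "az": 0, "jaw": 66}, {"tx": 0.98, "ty": -0.23, "tz": 0, "ax": 0, "ay": 0, "az": 0, "jaw": 66}, {"tx": 0.98, "ty": -0.23, "tz": 0, "ax": 0, "ay": 0, "az": 0, "jaw": 66}, {"tx": 0.98, "ty": -0.23, "tz": 0, "ax": 0, "ay": 0, "az": 0, "jaw": 66}]'

```text
t: 13.42
tool_pos: [0.48, -0.0403, 0.2367]
tcp_rot: [0.707, 0.707, -0.0, -0.0]
contact_force: [1.0, -0.0, -0.0]
opening: 0.774
grasp_force: 0.0
```

Call:
send_rows --plan '[{"tx": 0.98, "ty": -0.23, "tz": 0, "ax": 0, "ay": 0, "az": 0, "jaw": 66}, {"tx": 0.98, "ty": -0.23, "tz": 0, "ax": 0, "ay": 0, "az": 0, "jaw": 66}, {"tx": 0.98, "ty": -0.23, "tz": 0, "ax": 0, "ay": 0, "az": 0, "jaw": 66}, {"tx": 0.98, "ty": -0.23, "tz": 0, "ax": 0, "ay": 0, "az": 0, "jaw": 66}, {"tx": 0.98, "ty": 0, "tz": 0, "ax": 0, "ay": 0, "az": 0, "jaw": 66}, {"tx": 0, "ty": 0, "tz": 1, "ax": 0, "ay": 0, "az": 0, "jaw": 66}, {"tx": 0, "ty": 0, "tz": 1, "ax": 0, "ay": 0, "az": 0, "jaw": 66}, {"tx": 0, "ty": 0, "tz": 1, "ax": 0, "ay": 0, "az": 0, "jaw": 66}, {"tx": 0, "ty": 0, "tz": 1, "ax": 0, "ay": 0, "az": 0, "jaw": 66}, {"tx": 0, "ty": 0, "tz": 0, "ax": 0, "ay": 0, "az": 0, "jaw": 66}, {"tx": 0, "ty": 0, "tz": 0, "ax": 0, "ay": 0, "az": 0, "jaw": 66}]'

```text
t: 14.33
tool_pos: [0.456, 0.081, 0.1354]
tcp_rot: [0.707, 0.707, -0.001, -0.001]
contact_force: [0.0, -0.2, 0.4]
opening: 0.765
grasp_force: 0.0
```

```bash
cat >> h.py <<'E'
def look(tag,d):
    s=st(); f=snap("wrist",tag); p=s["tool_pos"]
    for n,(x,y,z,r,w) in d.items():
        c,e=fitcirc(f,(x,y),z,r,w); print(n,np.round(c*1000,1),"from tcp",np.round((c-p[:2])*1000,1),round(e,1))
E
python3 - <<'E'
from h import *
look("w11",dict(s2=(.452,.0818,.07,.0196,.012)))
E
```

```text
t 14.33 tcp [0.456  0.081  0.1354] x [ 0.  1. -0.] z [-0.004 -0.    -1.   ] q [ 0.031 -0.109 -0.245  1.439  0.     1.602] F [ 0.  -0.2  0.4] open 65.4 gf 0.0
s2 [452.4  81.8] from tcp [-3.6  0.8] 20.8
```

Call:
send_rows --plan '[{"tx": 0.03, "ty": -0.14, "tz": 0.8, "ax": 0, "ay": 0, "az": 0, "jaw": 66}, {"tx": 0, "ty": 0, "tz": 0.8, "ax": 0, "ay": 0, "az": 0, "jaw": 66}, {"tx": 0, "ty": 0, "tz": 0.8, "ax": 0, "ay": 0, "az": 0, "jaw": 66}, {"tx": 0, "ty": 0, "tz": 0.8, "ax": 0, "ay": 0, "az": 0, "jaw": 66}, {"tx": 0, "ty": 0, "tz": 0.7, "ax": 0, "ay": 0, "az": 0, "jaw": 66}, {"tx": 0, "ty": 0, "tz": 0, "ax": 0, "ay": 0, "az": 0, "jaw": 66}, {"tx": 0, "ty": 0, "tz": 0, "ax": 0, "ay": 0, "az": 0, "jaw": 36}, {"tx": 0, "ty": 0, "tz": 0, "ax": 0, "ay": 0, "az": 0, "jaw": 36}, {"tx": 0, "ty": 0, "tz": 0, "ax": 0, "ay": 0, "az": 0, "jaw": 36}, {"tx": 0, "ty": 0, "tz": 0, "ax": 0, "ay": 0, "az": 0, "jaw": 36}, {"tx": 0, "ty": 0, "tz": 0, "ax": 0, "ay": 0, "az": 0, "jaw": 36}, {"tx": 0, "ty": 0, "tz": 0, "ax": 0, "ay": 0, "az": 0, "jaw": 36}]' --grip_force 45

```text
t: 15.38
tool_pos: [0.4561, 0.0818, 0.042]
tcp_rot: [0.707, 0.707, 0.001, 0.001]
contact_force: [-1.8, -0.5, 7.6]
opening: 0.474
grasp_force: 44.7
```

Call:
send_rows --plan '[{"tx": 0, "ty": 0, "tz": -0.4, "ax": 0, "ay": 0, "az": 0, "jaw": 36}, {"tx": 0, "ty": 0, "tz": -0.8, "ax": 0, "ay": 0, "az": 0, "jaw": 36}, {"tx": 0, "ty": 0, "tz": -1, "ax": 0, "ay": 0, "az": 0, "jaw": 36}, {"tx": 0, "ty": 0, "tz": -1, "ax": 0, "ay": 0, "az": 0, "jaw": 36}, {"tx": 0, "ty": 0, "tz": -1, "ax": 0, "ay": 0, "az": 0, "jaw": 36}, {"tx": 0, "ty": 0, "tz": -1, "ax": 0, "ay": 0, "az": 0, "jaw": 36}, {"tx": 0, "ty": 0, "tz": -1, "ax": 0, "ay": 0, "az": 0, "jaw": 36}, {"tx": 0, "ty": 0, "tz": -0.8, "ax": 0, "ay": 0, "az": 0, "jaw": 36}, {"tx": 0, "ty": 0, "tz": 0, "ax": 0, "ay": 0, "az": 0, "jaw": 36}, {"tx": 0, "ty": 0, "tz": 0, "ax": 0, "ay": 0, "az": 0, "jaw": 36}]'

```text
t: 16.22
tool_pos: [0.4555, 0.0818, 0.2162]
tcp_rot: [0.707, 0.707, 0.002, 0.001]
contact_force: [0.5, -0.6, -1.5]
opening: 0.471
grasp_force: 45.0
```

Run:
```python
from h import *
held("w12",.031,.0196)
```

```text
t 16.22 tcp [0.4555 0.0818 0.2162] x [0. 1. 0.] z [ 0.004  0.    -1.   ] q [ 0.033 -0.121 -0.096  1.593  0.     1.604] F [ 0.5 -0.6 -1.5] open 40.2 gf 45.0
held [457.4  82.6] rel [2.  0.8] 17.1
```

Call:
send_rows --plan '[{"tx": -0.94, "ty": 0.242, "tz": 0, "ax": 0, "ay": 0, "az": 0, "jaw": 36}, {"tx": -0.94, "ty": 0.242, "tz": 0, "ax": 0, "ay": 0, "az": 0, "jaw": 36}, {"tx": -0.94, "ty": 0.242, "tz": 0, "ax": 0, "ay": 0, "az": 0, "jaw": 36}, {"tx": -0.94, "ty": 0.242, "tz": 0, "ax": 0, "ay": 0, "az": 0, "jaw": 36}, {"tx": -0.94, "ty": 0.242, "tz": 0, "ax": 0, "ay": 0, "az": 0, "jaw": 36}, {"tx": -0.94, "ty": 0.242, "tz": 0, "ax": 0, "ay": 0, "az": 0, "jaw": 36}, {"tx": -0.94, "ty": 0.242, "tz": 0, "ax": 0, "ay": 0, "az": 0, "jaw": 36}, {"tx": -0.94, "ty": 0.242, "tz": 0, "ax": 0, "ay": 0, "az": 0, "jaw": 36}, {"tx": -0.94, "ty": 0.242, "tz": 0, "ax": 0, "ay": 0, "az": 0, "jaw": 36}, {"tx": -0.94, "ty": 0.242, "tz": 0, "ax": 0, "ay": 0, "az": 0, "jaw": 36}, {"tx": -0.94, "ty": 0.242, "tz": 0, "ax": 0, "ay": 0, "az": 0, "jaw": 36}, {"tx": -0.94, "ty": 0.242, "tz": 0, "ax": 0, "ay": 0, "az": 0, "jaw": 36}]'

```text
t: 17.27
tool_pos: [0.5258, -0.2009, 0.2117]
tcp_rot: [0.707, 0.707, -0.001, -0.002]
contact_force: [0.7, -0.1, 0.2]
opening: 0.474
grasp_force: 45.0
```

Call:
send_rows --plan '[{"tx": -0.94, "ty": 0.242, "tz": 0, "ax": 0, "ay": 0, "az": 0, "jaw": 36}, {"tx": -0.94, "ty": 0.242, "tz": 0, "ax": 0, "ay": 0, "az": 0, "jaw": 36}, {"tx": -0.94, "ty": 0.242, "tz": 0, "ax": 0, "ay": 0, "az": 0, "jaw": 36}, {"tx": 0, "ty": 0, "tz": 1, "ax": 0, "ay": 0, "az": 0, "jaw": 36}, {"tx": 0, "ty": 0, "tz": 1, "ax": 0, "ay": 0, "az": 0, "jaw": 36}, {"tx": 0, "ty": 0, "tz": 1, "ax": 0, "ay": 0, "az": 0, "jaw": 36}, {"tx": 0, "ty": 0, "tz": 1, "ax": 0, "ay": 0, "az": 0, "jaw": 36}, {"tx": 0, "ty": 0, "tz": 0.9, "ax": 0, "ay": 0, "az": 0, "jaw": 36}, {"tx": 0, "ty": 0, "tz": 0, "ax": 0, "ay": 0, "az": 0, "jaw": 36}, {"tx": 0, "ty": 0, "tz": 0, "ax": 0, "ay": 0, "az": 0, "jaw": 36}]'

```text
t: 18.1
tool_pos: [0.5423, -0.2691, 0.088]
tcp_rot: [0.707, 0.707, -0.001, -0.004]
contact_force: [-0.2, -0.2, 0.1]
opening: 0.475
grasp_force: 45.0
```

Run:
```python
from h import *
f,p,c=held("w13",.028,.0196)
for n,c0 in dict(rs0=(.547,-.208),rs1=(.548,-.270)).items():
    for r in (.02325,.0245):
        a,s=fitcirc(f,c0,.04,r,.008); print(n,r,np.round(a*1000,1),round(s,1))
```

```text
t 18.1 tcp [ 0.5423 -0.2691  0.088 ] x [0.    1.    0.004] z [-0.007  0.004 -1.   ] q [-0.571  0.28   0.075  1.374  0.     1.   ] F [-0.2 -0.2  0.1] open 40.5 gf 45.0
held [ 544.6 -270. ] rel [ 2.3 -0.9] 19.6
rs0 0.02325 [ 550.8 -208.6] 15.3
rs0 0.0245 [ 548.6 -208.1] 17.5
rs1 0.02325 [ 539.6 -277.1] 14.5
rs1 0.0245 [ 539.7 -279.5] 14.6
```

Call:
send_rows --plan '[{"tx": 0, "ty": 0.06, "tz": 0, "ax": 0, "ay": 0, "az": 0, "jaw": 36}, {"tx": 0, "ty": 0, "tz": 0, "ax": 0, "ay": 0, "az": 0, "jaw": 36}, {"tx": 0, "ty": 0, "tz": 0, "ax": 0, "ay": 0, "az": 0, "jaw": 36}, {"tx": 0, "ty": 0, "tz": 0, "ax": 0, "ay": 0, "az": 0, "jaw": 36}, {"tx": 0, "ty": 0, "tz": 0, "ax": 0, "ay": 0, "az": 0, "jaw": 36}]'

```text
t: 18.57
tool_pos: [0.547, -0.2711, 0.0929]
tcp_rot: [0.707, 0.707, 0.0, 0.001]
contact_force: [-0.2, 1.0, -1.1]
opening: 0.479
grasp_force: 45.0
```

Run:
```python
from h import *
f,p,c=held("w13",.028,.0196)
for n,c0 in dict(rs0=(.547,-.208)).items():
    for r in (.02325,.0245):
        a,s=fitcirc(f,c0,.04,r,.008); print(n,r,np.round(a*1000,1),round(s,1))
```

```text
t 18.57 tcp [ 0.547  -0.2711  0.0929] x [ 0.     1.    -0.001] z [ 0.002 -0.001 -1.   ] q [-0.57   0.28   0.085  1.374  0.     1.001] F [-0.2  1.  -1.1] open 40.9 gf 45.0
held [ 549.2 -271.8] rel [ 2.2 -0.7] 19.3
rs0 0.02325 [ 548.5 -207.9] 15.3
rs0 0.0245 [ 548.5 -208.1] 17.5
```

Call:
send_rows --plan '[{"tx": 0.07, "ty": -0.02, "tz": 0.2, "ax": 0, "ay": 0, "az": 0, "jaw": 36}, {"tx": 0, "ty": 0, "tz": 0.3, "ax": 0, "ay": 0, "az": 0, "jaw": 36}, {"tx": 0, "ty": 0, "tz": 0.3, "ax": 0, "ay": 0, "az": 0, "jaw": 36}, {"tx": 0, "ty": 0, "tz": 0.3, "ax": 0, "ay": 0, "az": 0, "jaw": 36}, {"tx": 0, "ty": 0, "tz": 0.2, "ax": 0, "ay": 0, "az": 0, "jaw": 36}, {"tx": 0, "ty": 0, "tz": 0, "ax": 0, "ay": 0, "az": 0, "jaw": 36}, {"tx": 0, "ty": 0, "tz": 0, "ax": 0, "ay": 0, "az": 0, "jaw": 36}, {"tx": 0, "ty": 0, "tz": 0, "ax": 0, "ay": 0, "az": 0, "jaw": 36}]'

```text
t: 19.28
tool_pos: [0.5485, -0.2724, 0.0605]
tcp_rot: [0.708, 0.707, -0.0, 0.005]
contact_force: [3.9, -6.0, 1.0]
opening: 0.472
grasp_force: 44.7
```

Run:
```python
from h import *
f,p,c=held("w13",.028,.0196)
```

```text
t 19.28 tcp [ 0.5485 -0.2724  0.0605] x [ 0.001  1.    -0.007] z [ 0.006 -0.007 -1.   ] q [-0.569  0.293  0.035  1.305 -0.003  1.003] F [ 3.9 -6.   1. ] open 40.3 gf 44.7
held [ 550.4 -275. ] rel [ 1.9 -2.7] 20.9
```

The wall is pushing lightly toward -y. The bore fit is biased by about 1.7 mm, and the rectangle fit centre (548.9, -271.6) agrees with the forces. I'll correct for that.

Call:
send_rows --plan '[{"tx": -0.06, "ty": 0.03, "tz": 0, "ax": 0, "ay": 0, "az": 0, "jaw": 36}, {"tx": 0, "ty": 0, "tz": 0, "ax": 0, "ay": 0, "az": 0, "jaw": 36}, {"tx": 0, "ty": 0, "tz": 0, "ax": 0, "ay": 0, "az": 0, "jaw": 36}, {"tx": 0, "ty": 0, "tz": 0, "ax": 0, "ay": 0, "az": 0, "jaw": 36}]'

```text
t: 19.67
tool_pos: [0.5485, -0.2727, 0.06]
tcp_rot: [0.707, 0.707, -0.0, 0.003]
contact_force: [3.0, -4.8, 1.6]
opening: 0.474
grasp_force: 45.1
```

Call:
send_rows --plan '[{"tx": -0.08, "ty": 0.05, "tz": 0, "ax": 0, "ay": 0, "az": 0, "jaw": 36}, {"tx": 0, "ty": 0, "tz": 0.1, "ax": 0, "ay": 0, "az": 0, "jaw": 36}, {"tx": 0, "ty": 0, "tz": 0, "ax": 0, "ay": 0, "az": 0, "jaw": 36}, {"tx": 0, "ty": 0, "tz": 0, "ax": 0, "ay": 0, "az": 0, "jaw": 36}, {"tx": 0, "ty": 0, "tz": 0, "ax": 0, "ay": 0, "az": 0, "jaw": 36}]'

```text
t: 20.08
tool_pos: [0.5483, -0.2729, 0.0563]
tcp_rot: [0.707, 0.707, -0.0, 0.001]
contact_force: [3.7, -4.2, -1.3]
opening: 0.465
grasp_force: 44.9
```

Call:
send_rows --plan '[{"tx": -0.06, "ty": 0.04, "tz": 0.1, "ax": 0, "ay": 0, "az": 0, "jaw": 36}, {"tx": 0, "ty": 0, "tz": 0.06, "ax": 0, "ay": 0, "az": 0, "jaw": 36}, {"tx": 0, "ty": 0, "tz": 0, "ax": 0, "ay": 0, "az": 0, "jaw": 36}, {"tx": 0, "ty": 0, "tz": 0, "ax": 0, "ay": 0, "az": 0, "jaw": 36}, {"tx": 0, "ty": 0, "tz": 0, "ax": 0, "ay": 0, "az": 0, "jaw": 36}]'

```text
t: 20.5
tool_pos: [0.5484, -0.2735, 0.0519]
tcp_rot: [0.707, 0.707, -0.0, -0.001]
contact_force: [2.3, -1.9, -2.1]
opening: 0.472
grasp_force: 45.1
```

Run:
```python
from h import *
f,p,c=held("w13",.028,.0196)
```

```text
t 20.5 tcp [ 0.5484 -0.2735  0.0519] x [0.    1.    0.001] z [-0.001  0.001 -1.   ] q [-0.572  0.31   0.039  1.302  0.     0.999] F [ 2.3 -1.9 -2.1] open 40.3 gf 45.1
held [ 550.4 -276.4] rel [ 2. -3.] 20.3
```

Call:
send_rows --plan '[{"tx": 0, "ty": 0, "tz": 0.03, "ax": 0, "ay": 0, "az": 0, "jaw": 36}, {"tx": 0, "ty": 0, "tz": 0, "ax": 0, "ay": 0, "az": 0, "jaw": 60}, {"tx": 0, "ty": 0, "tz": 0, "ax": 0, "ay": 0, "az": 0, "jaw": 60}, {"tx": 0, "ty": 0, "tz": 0, "ax": 0, "ay": 0, "az": 0, "jaw": 60}, {"tx": 0, "ty": 0, "tz": 0, "ax": 0, "ay": 0, "az": 0, "jaw": 60}, {"tx": 0, "ty": 0, "tz": -0.5, "ax": 0, "ay": 0, "az": 0, "jaw": 60}, {"tx": 0, "ty": 0, "tz": -1, "ax": 0, "ay": 0, "az": 0, "jaw": 60}, {"tx": 0, "ty": 0, "tz": -1, "ax": 0, "ay": 0, "az": 0, "jaw": 60}, {"tx": 0, "ty": 0, "tz": -1, "ax": 0, "ay": 0, "az": 0, "jaw": 60}, {"tx": 0, "ty": 0, "tz": -1, "ax": 0, "ay": 0, "az": 0, "jaw": 60}, {"tx": 0, "ty": 0, "tz": -1, "ax": 0, "ay": 0, "az": 0, "jaw": 60}, {"tx": 0, "ty": 0, "tz": -1, "ax": 0, "ay": 0, "az": 0, "jaw": 60}]'

```text
t: 21.55
tool_pos: [0.5488, -0.2738, 0.2172]
tcp_rot: [0.707, 0.707, 0.0, 0.001]
contact_force: [1.4, -1.1, 0.1]
opening: 0.702
grasp_force: 0.0
```

Run:
```python
from h import *
look("w14",dict(s2=(.549,-.2716,.08,.0196,.012),s3=(.549,-.333,.08,.0196,.012)))
f=load("w14")
for z in (.077,.08,.083,.087): print(z,fitcirc(f,(.549,-.2716),z,.0196,.01))
topcheck(dict(s3=(.549,-.332,.08,.0196,.012),s2=(.549,-.271,.08,.0196,.012),s1=(.43,.1707,.07,.0196,.04),l1=(.3945,.246,.075,.0255,.04),l2=(.4576,-.0787,.075,.0255,.04)))
```

```text
t 21.55 tcp [ 0.5488 -0.2738  0.2172] x [ 0.  1. -0.] z [ 0.001 -0.    -1.   ] q [-0.572  0.28   0.332  1.622  0.     0.999] F [ 1.4 -1.1  0.1] open 59.9 gf 0.0
s2 [ 547.4 -270.4] from tcp [-1.4  3.4] 23.7
s3 [ 547.6 -332.8] from tcp [ -1.1 -58.9] 23.1
0.077 (array([ 0.54726799, -0.27101983]), np.float64(23.695295735414277))
0.08 (array([ 0.54736469, -0.27043981]), np.float64(23.709666578984454))
0.083 (array([ 0.54738731, -0.26990055]), np.float64(23.730066255685845))
0.087 (array([ 0.54759079, -0.2690791 ]), np.float64(23.70435028225649))
top s3 [ 545.5 -326.3] 19.1
top s2 [ 545.1 -269.9] 25.0
top s1 [429.3 168.2] 21.8
top l1 [370.9 266.7] 19.6
top l2 [456.9 -80.4] 20.0
```

s2 is seated in ring 1. l1 seems to have been knocked to about (371, 267). I'll move to s1 and look from there.

Call:
send_rows --plan '[{"tx": 0.985, "ty": -0.263, "tz": -0.08, "ax": 0, "ay": 0, "az": 0, "jaw": 66}, {"tx": 0.985, "ty": -0.263, "tz": -0.08, "ax": 0, "ay": 0, "az": 0, "jaw": 66}, {"tx": 0.985, "ty": -0.263, "tz": -0.08, "ax": 0, "ay": 0, "az": 0, "jaw": 66}, {"tx": 0.985, "ty": -0.263, "tz": -0.08, "ax": 0, "ay": 0, "az": 0, "jaw": 66}, {"tx": 0.985, "ty": -0.263, "tz": -0.08, "ax": 0, "ay": 0, "az": 0, "jaw": 66}, {"tx": 0.985, "ty": -0.263, "tz": -0.08, "ax": 0, "ay": 0, "az": 0, "jaw": 66}, {"tx": 0.985, "ty": -0.263, "tz": -0.08, "ax": 0, "ay": 0, "az": 0, "jaw": 66}, {"tx": 0.985, "ty": -0.263, "tz": -0.08, "ax": 0, "ay": 0, "az": 0, "jaw": 66}, {"tx": 0.985, "ty": -0.263, "tz": 0, "ax": 0, "ay": 0, "az": 0, "jaw": 66}, {"tx": 0.985, "ty": -0.263, "tz": 0, "ax": 0, "ay": 0, "az": 0, "jaw": 66}, {"tx": 0.985, "ty": -0.263, "tz": 0, "ax": 0, "ay": 0, "az": 0, "jaw": 66}, {"tx": 0.985, "ty": -0.263, "tz": 0, "ax": 0, "ay": 0, "az": 0, "jaw": 66}]'

```text
t: 22.65
tool_pos: [0.4692, 0.0227, 0.2305]
tcp_rot: [0.707, 0.707, -0.0, -0.0]
contact_force: [1.5, 0.9, 0.1]
opening: 0.772
grasp_force: 0.0
```

Call:
send_rows --plan '[{"tx": 0.985, "ty": -0.263, "tz": 0, "ax": 0, "ay": 0, "az": 0, "jaw": 66}, {"tx": 0.985, "ty": -0.263, "tz": 0, "ax": 0, "ay": 0, "az": 0, "jaw": 66}, {"tx": 0.985, "ty": -0.263, "tz": 0, "ax": 0, "ay": 0, "az": 0, "jaw": 66}, {"tx": 0.985, "ty": -0.263, "tz": 0, "ax": 0, "ay": 0, "az": 0, "jaw": 66}, {"tx": 0.985, "ty": -0.263, "tz": 0, "ax": 0, "ay": 0, "az": 0, "jaw": 66}, {"tx": 0.985, "ty": -0.263, "tz": 0, "ax": 0, "ay": 0, "az": 0, "jaw": 66}, {"tx": 0, "ty": 0, "tz": 0, "ax": 0, "ay": 0, "az": 0, "jaw": 66}, {"tx": 0, "ty": 0, "tz": 0, "ax": 0, "ay": 0, "az": 0, "jaw": 66}, {"tx": 0, "ty": 0, "tz": 0, "ax": 0, "ay": 0, "az": 0, "jaw": 66}, {"tx": 0, "ty": 0, "tz": 0, "ax": 0, "ay": 0, "az": 0, "jaw": 66}]'

```text
t: 23.48
tool_pos: [0.4308, 0.1684, 0.2304]
tcp_rot: [0.708, 0.707, -0.0, 0.0]
contact_force: [0.4, 0.2, 0.4]
opening: 0.768
grasp_force: 0.0
```

Run:
```python
from h import *
look("w15",dict(s1=(.4306,.1707,.07,.0196,.012),l1=(.371,.267,.075,.0255,.02),l1o=(.3945,.246,.075,.0255,.008)))
f=load("w15")
for n,(x,y,yaw,z,sx,sy) in dict(RL=(.572,.3,.08,.04,.08,.17)).items():
        c,s=fitrect(f,(x,y),yaw,z,sx,sy); print(n,np.round(c[:2]*1000,1),round(c[2],4),round(s,1))
```

```text
t 23.48 tcp [0.4308 0.1684 0.2304] x [ 0.001  1.    -0.   ] z [-0. -0. -1.] q [ 0.228 -0.114 -0.06   1.625 -0.     1.8  ] F [0.4 0.2 0.4] open 65.6 gf 0.0
s1 [430.5 170.6] from tcp [-0.3  2.1] 21.0
l1 [371.7 269.9] from tcp [-59.1 101.4] 21.8
l1o [386.2 255.1] from tcp [-44.6  86.7] 4.0
RL [557. 285.] -0.02 -0.0
```

View pics/w15.png

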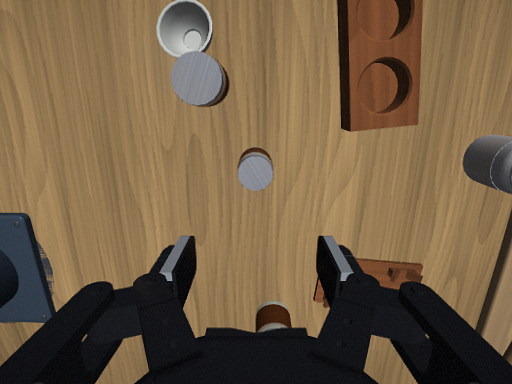

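l1 was knocked and now stands at lid pixel (198,79), next to the ramekin (185,28). s1 is at (255,171). I'll grab s1 now.

Call:
send_rows --plan '[{"tx": 0.08, "ty": -0.01, "tz": 1, "ax": 0, "ay": 0, "az": 0, "jaw": 66}, {"tx": 0, "ty": 0, "tz": 1, "ax": 0, "ay": 0, "az": 0, "jaw": 66}, {"tx": 0, "ty": 0, "tz": 1, "ax": 0, "ay": 0, "az": 0, "jaw": 66}, {"tx": 0, "ty": 0, "tz": 1, "ax": 0, "ay": 0, "az": 0, "jaw": 66}, {"tx": 0, "ty": 0, "tz": 1, "ax": 0, "ay": 0, "az": 0, "jaw": 66}, {"tx": 0, "ty": 0, "tz": 1, "ax": 0, "ay": 0, "az": 0, "jaw": 66}, {"tx": 0, "ty": 0, "tz": 1, "ax": 0, "ay": 0, "az": 0, "jaw": 66}, {"tx": 0, "ty": 0, "tz": 0.7, "ax": 0, "ay": 0, "az": 0, "jaw": 66}, {"tx": 0, "ty": 0, "tz": 0, "ax": 0, "ay": 0, "az": 0, "jaw": 66}, {"tx": 0, "ty": 0, "tz": 0, "ax": 0, "ay": 0, "az": 0, "jaw": 66}, {"tx": 0, "ty": 0, "tz": 0, "ax": 0, "ay": 0, "az": 0, "jaw": 66}]'

```text
t: 24.45
tool_pos: [0.4315, 0.1709, 0.0393]
tcp_rot: [0.708, 0.707, 0.001, 0.0]
contact_force: [-0.1, 1.1, 0.5]
opening: 0.773
grasp_force: 0.0
```

Call:
send_rows --plan '[{"tx": 0, "ty": 0, "tz": 0, "ax": 0, "ay": 0, "az": 0, "jaw": 36}, {"tx": 0, "ty": 0, "tz": 0, "ax": 0, "ay": 0, "az": 0, "jaw": 36}, {"tx": 0, "ty": 0, "tz": 0, "ax": 0, "ay": 0, "az": 0, "jaw": 36}, {"tx": 0, "ty": 0, "tz": 0, "ax": 0, "ay": 0, "az": 0, "jaw": 36}, {"tx": 0, "ty": 0, "tz": 0, "ax": 0, "ay": 0, "az": 0, "jaw": 36}, {"tx": 0, "ty": 0, "tz": 0, "ax": 0, "ay": 0, "az": 0, "jaw": 36}]' --grip_force 45

```text
t: 24.95
tool_pos: [0.4319, 0.1716, 0.0402]
tcp_rot: [0.707, 0.707, 0.001, 0.001]
contact_force: [-1.7, -0.1, 5.2]
opening: 0.47
grasp_force: 44.8
```

Call:
send_rows --plan '[{"tx": 0, "ty": 0, "tz": -0.4, "ax": 0, "ay": 0, "az": 0, "jaw": 36}, {"tx": 0, "ty": 0, "tz": -0.8, "ax": 0, "ay": 0, "az": 0, "jaw": 36}, {"tx": 0, "ty": 0, "tz": -1, "ax": 0, "ay": 0, "az": 0, "jaw": 36}, {"tx": 0, "ty": 0, "tz": -1, "ax": 0, "ay": 0, "az": 0, "jaw": 36}, {"tx": 0, "ty": 0, "tz": -1, "ax": 0, "ay": 0, "az": 0, "jaw": 36}, {"tx": 0, "ty": 0, "tz": -1, "ax": 0, "ay": 0, "az": 0, "jaw": 36}, {"tx": 0, "ty": 0, "tz": -1, "ax": 0, "ay": 0, "az": 0, "jaw": 36}, {"tx": 0, "ty": 0, "tz": -0.8, "ax": 0, "ay": 0, "az": 0, "jaw": 36}, {"tx": 0, "ty": 0, "tz": 0, "ax": 0, "ay": 0, "az": 0, "jaw": 36}, {"tx": 0, "ty": 0, "tz": 0, "ax": 0, "ay": 0, "az": 0, "jaw": 36}, {"tx": 0, "ty": 0, "tz": 0, "ax": 0, "ay": 0, "az": 0, "jaw": 36}]'

```text
t: 25.87
tool_pos: [0.43, 0.1712, 0.2121]
tcp_rot: [0.707, 0.707, -0.001, -0.0]
contact_force: [-0.1, -0.5, -1.5]
opening: 0.472
grasp_force: 45.5
```

Run:
```python
from h import *
held("w16",.029,.0196)
```

```text
t 25.87 tcp [0.43   0.1712 0.2121] x [ 0.  1. -0.] z [-0.001 -0.    -1.   ] q [ 0.234 -0.116 -0.099  1.59  -0.     1.805] F [-0.1 -0.5 -1.5] open 40.3 gf 45.5
held [431.6 169.3] rel [ 1.7 -1.9] 20.8
```

Call:
send_rows --plan '[{"tx": -0.944, "ty": 0.289, "tz": 0, "ax": 0, "ay": 0, "az": 0, "jaw": 36}, {"tx": -0.944, "ty": 0.289, "tz": 0, "ax": 0, "ay": 0, "az": 0, "jaw": 36}, {"tx": -0.944, "ty": 0.289, "tz": 0, "ax": 0, "ay": 0, "az": 0, "jaw": 36}, {"tx": -0.944, "ty": 0.289, "tz": 0, "ax": 0, "ay": 0, "az": 0, "jaw": 36}, {"tx": -0.944, "ty": 0.289, "tz": 0, "ax": 0, "ay": 0, "az": 0, "jaw": 36}, {"tx": -0.944, "ty": 0.289, "tz": 0, "ax": 0, "ay": 0, "az": 0, "jaw": 36}, {"tx": -0.944, "ty": 0.289, "tz": 0, "ax": 0, "ay": 0, "az": 0, "jaw": 36}, {"tx": -0.944, "ty": 0.289, "tz": 0, "ax": 0, "ay": 0, "az": 0, "jaw": 36}, {"tx": -0.944, "ty": 0.289, "tz": 0, "ax": 0, "ay": 0, "az": 0, "jaw": 36}, {"tx": -0.944, "ty": 0.289, "tz": 0, "ax": 0, "ay": 0, "az": 0, "jaw": 36}, {"tx": -0.944, "ty": 0.289, "tz": 0, "ax": 0, "ay": 0, "az": 0, "jaw": 36}, {"tx": -0.944, "ty": 0.289, "tz": 0, "ax": 0, "ay": 0, "az": 0, "jaw": 36}]'

```text
t: 26.92
tool_pos: [0.5161, -0.1128, 0.2107]
tcp_rot: [0.707, 0.707, -0.001, -0.002]
contact_force: [0.7, -0.4, -1.8]
opening: 0.47
grasp_force: 45.5
```

Call:
send_rows --plan '[{"tx": -0.944, "ty": 0.289, "tz": 0, "ax": 0, "ay": 0, "az": 0, "jaw": 36}, {"tx": -0.944, "ty": 0.289, "tz": 0, "ax": 0, "ay": 0, "az": 0, "jaw": 36}, {"tx": -0.944, "ty": 0.289, "tz": 0, "ax": 0, "ay": 0, "az": 0, "jaw": 36}, {"tx": -0.944, "ty": 0.289, "tz": 0, "ax": 0, "ay": 0, "az": 0, "jaw": 36}, {"tx": 0, "ty": 0, "tz": 0.8, "ax": 0, "ay": 0, "az": 0, "jaw": 36}, {"tx": 0, "ty": 0, "tz": 1, "ax": 0, "ay": 0, "az": 0, "jaw": 36}, {"tx": 0, "ty": 0, "tz": 1, "ax": 0, "ay": 0, "az": 0, "jaw": 36}, {"tx": 0, "ty": 0, "tz": 1, "ax": 0, "ay": 0, "az": 0, "jaw": 36}, {"tx": 0, "ty": 0, "tz": 1, "ax": 0, "ay": 0, "az": 0, "jaw": 36}, {"tx": 0, "ty": 0, "tz": 0, "ax": 0, "ay": 0, "az": 0, "jaw": 36}, {"tx": 0, "ty": 0, "tz": 0, "ax": 0, "ay": 0, "az": 0, "jaw": 36}, {"tx": 0, "ty": 0, "tz": 0, "ax": 0, "ay": 0, "az": 0, "jaw": 36}]'

```text
t: 27.92
tool_pos: [0.5458, -0.2063, 0.0933]
tcp_rot: [0.707, 0.707, -0.0, -0.0]
contact_force: [0.1, -0.3, 0.6]
opening: 0.472
grasp_force: 45.6
```

Call:
send_rows --plan '[{"tx": 0, "ty": 0, "tz": 0, "ax": 0, "ay": 0, "az": 0, "jaw": 36}, {"tx": 0, "ty": 0, "tz": 0, "ax": 0, "ay": 0, "az": 0, "jaw": 36}, {"tx": 0, "ty": 0, "tz": 0, "ax": 0, "ay": 0, "az": 0, "jaw": 36}]'

```text
t: 28.17
tool_pos: [0.5472, -0.207, 0.0951]
tcp_rot: [0.707, 0.707, 0.001, 0.002]
contact_force: [0.1, -0.3, -0.1]
opening: 0.467
grasp_force: 45.6
```

Run:
```python
from h import *
f,p,c=held("w17",.03,.0196)
c,e=fitcirc(f,(.5474,-.2704),.08,.0196,.012); print("s2",c,e)
```

```text
t 28.17 tcp [ 0.5472 -0.207   0.0951] x [ 0.     1.    -0.002] z [ 0.003 -0.002 -1.   ] q [-0.476  0.212  0.008  1.364 -0.     1.095] F [ 0.1 -0.3 -0.1] open 39.8 gf 45.6
held [ 548.9 -208.1] rel [ 1.7 -1.2] 19.6
s2 [ 0.54751635 -0.2668482 ] 14.508379127282584
```

Call:
send_rows --plan '[{"tx": -0.02, "ty": 0.02, "tz": 0.24, "ax": 0, "ay": 0, "az": 0, "jaw": 36}, {"tx": 0, "ty": 0, "tz": 0.3, "ax": 0, "ay": 0, "az": 0, "jaw": 36}, {"tx": 0, "ty": 0, "tz": 0.3, "ax": 0, "ay": 0, "az": 0, "jaw": 36}, {"tx": 0, "ty": 0, "tz": 0.3, "ax": 0, "ay": 0, "az": 0, "jaw": 36}, {"tx": 0, "ty": 0, "tz": 0.3, "ax": 0, "ay": 0, "az": 0, "jaw": 36}, {"tx": 0, "ty": 0, "tz": 0, "ax": 0, "ay": 0, "az": 0, "jaw": 36}, {"tx": 0, "ty": 0, "tz": 0, "ax": 0, "ay": 0, "az": 0, "jaw": 36}, {"tx": 0, "ty": 0, "tz": 0, "ax": 0, "ay": 0, "az": 0, "jaw": 36}]'

```text
t: 28.88
tool_pos: [0.5468, -0.2072, 0.0567]
tcp_rot: [0.707, 0.707, 0.0, 0.0]
contact_force: [4.1, -2.4, -3.0]
opening: 0.469
grasp_force: 45.4
```

Call:
send_rows --plan '[{"tx": -0.05, "ty": 0.06, "tz": 0.1, "ax": 0, "ay": 0, "az": 0, "jaw": 36}, {"tx": 0, "ty": 0, "tz": 0.1, "ax": 0, "ay": 0, "az": 0, "jaw": 36}, {"tx": 0, "ty": 0, "tz": 0.05, "ax": 0, "ay": 0, "az": 0, "jaw": 36}, {"tx": 0, "ty": 0, "tz": 0, "ax": 0, "ay": 0, "az": 0, "jaw": 36}, {"tx": 0, "ty": 0, "tz": 0, "ax": 0, "ay": 0, "az": 0, "jaw": 36}]'

```text
t: 29.3
tool_pos: [0.5473, -0.2077, 0.0506]
tcp_rot: [0.707, 0.707, -0.0, -0.001]
contact_force: [-0.4, 0.5, -1.6]
opening: 0.47
grasp_force: 46.2
```

Call:
send_rows --plan '[{"tx": 0, "ty": 0, "tz": 0.03, "ax": 0, "ay": 0, "az": 0, "jaw": 36}, {"tx": 0, "ty": 0, "tz": 0, "ax": 0, "ay": 0, "az": 0, "jaw": 60}, {"tx": 0, "ty": 0, "tz": 0, "ax": 0, "ay": 0, "az": 0, "jaw": 60}, {"tx": 0, "ty": 0, "tz": 0, "ax": 0, "ay": 0, "az": 0, "jaw": 60}, {"tx": 0, "ty": 0, "tz": 0, "ax": 0, "ay": 0, "az": 0, "jaw": 60}, {"tx": 0, "ty": 0, "tz": -0.5, "ax": 0, "ay": 0, "az": 0, "jaw": 60}, {"tx": 0, "ty": 0, "tz": -1, "ax": 0, "ay": 0, "az": 0, "jaw": 60}, {"tx": 0, "ty": 0, "tz": -1, "ax": 0, "ay": 0, "az": 0, "jaw": 60}, {"tx": 0, "ty": 0, "tz": -1, "ax": 0, "ay": 0, "az": 0, "jaw": 60}, {"tx": 0, "ty": 0, "tz": -1, "ax": 0, "ay": 0, "az": 0, "jaw": 60}, {"tx": 0, "ty": 0, "tz": -1, "ax": 0, "ay": 0, "az": 0, "jaw": 60}, {"tx": 0, "ty": 0, "tz": -1, "ax": 0, "ay": 0, "az": 0, "jaw": 60}]'

```text
t: 30.3
tool_pos: [0.5479, -0.2081, 0.215]
tcp_rot: [0.707, 0.707, 0.0, 0.001]
contact_force: [0.4, 0.1, -0.9]
opening: 0.699
grasp_force: 0.0
```

Call:
send_rows --plan '[{"tx": 0.86, "ty": -0.6, "tz": 0, "ax": 0, "ay": 0, "az": 0, "jaw": 76}, {"tx": 0.86, "ty": -0.6, "tz": 0, "ax": 0, "ay": 0, "az": 0, "jaw": 76}, {"tx": 0.86, "ty": -0.6, "tz": 0, "ax": 0, "ay": 0, "az": 0, "jaw": 76}, {"tx": 0.86, "ty": -0.6, "tz": 0, "ax": 0, "ay": 0, "az": 0, "jaw": 76}, {"tx": 0.86, "ty": -0.6, "tz": 0, "ax": 0, "ay": 0, "az": 0, "jaw": 76}, {"tx": 0.86, "ty": -0.6, "tz": 0, "ax": 0, "ay": 0, "az": 0, "jaw": 76}, {"tx": 0, "ty": 0, "tz": 0, "ax": 0, "ay": 0, "az": 0, "jaw": 76}, {"tx": 0, "ty": 0, "tz": 0, "ax": 0, "ay": 0, "az": 0, "jaw": 76}, {"tx": 0, "ty": 0, "tz": 0, "ax": 0, "ay": 0, "az": 0, "jaw": 76}, {"tx": 0, "ty": 0, "tz": 0, "ax": 0, "ay": 0, "az": 0, "jaw": 76}]'

```text
t: 31.13
tool_pos: [0.4586, -0.0798, 0.2131]
tcp_rot: [0.707, 0.707, 0.0, 0.001]
contact_force: [0.1, -0.0, -0.7]
opening: 0.889
grasp_force: 0.0
```

Run:
```python
from h import *
look("w18",dict(l2=(.4576,-.0787,.075,.0255,.015)))
f=load("w18")
c,s=fitrect(f,(.602,-.018),-1.678,.008,.08,.156); print("CR",np.round(c[:2]*1000,1),round(c[2],4),round(s,1))
topcheck(dict(s3=(.546,-.332,.08,.0196,.006),s2=(.546,-.271,.08,.0196,.006),s1=(.546,-.209,.08,.0196,.006),l1=(.370,.267,.075,.0255,.02)))
```

```text
t 31.13 tcp [ 0.4586 -0.0798  0.2131] x [ 0.001  1.    -0.001] z [ 0.001 -0.001 -1.   ] q [-0.316 -0.112 -0.093  1.588 -0.     1.255] F [ 0.1 -0.  -0.7] open 75.9 gf 0.0
l2 [457.6 -78.6] from tcp [-1.   1.2] 18.8
CR [604.7 -19.7] -1.6779 20.5
top s3 [ 545.6 -335.9] 17.8
top s2 [ 548.4 -263.8] 4.5
top s1 [ 538.1 -202.1] 2.7
top l1 [370.8 266.6] 19.5
```

Call:
send_rows --plan '[{"tx": 0.05, "ty": -0.04, "tz": 1, "ax": 0, "ay": 0, "az": 0, "jaw": 76}, {"tx": 0, "ty": 0, "tz": 1, "ax": 0, "ay": 0, "az": 0, "jaw": 76}, {"tx": 0, "ty": 0, "tz": 1, "ax": 0, "ay": 0, "az": 0, "jaw": 76}, {"tx": 0, "ty": 0, "tz": 1, "ax": 0, "ay": 0, "az": 0, "jaw": 76}, {"tx": 0, "ty": 0, "tz": 1, "ax": 0, "ay": 0, "az": 0, "jaw": 76}, {"tx": 0, "ty": 0, "tz": 1, "ax": 0, "ay": 0, "az": 0, "jaw": 76}, {"tx": 0, "ty": 0, "tz": 0.9, "ax": 0, "ay": 0, "az": 0, "jaw": 76}, {"tx": 0, "ty": 0, "tz": 0, "ax": 0, "ay": 0, "az": 0, "jaw": 76}, {"tx": 0, "ty": 0, "tz": 0, "ax": 0, "ay": 0, "az": 0, "jaw": 76}, {"tx": 0, "ty": 0, "tz": 0, "ax": 0, "ay": 0, "az": 0, "jaw": 76}]'

```text
t: 32.07
tool_pos: [0.4579, -0.0784, 0.0412]
tcp_rot: [0.707, 0.707, 0.0, 0.001]
contact_force: [-0.4, -0.8, 0.2]
opening: 0.894
grasp_force: 0.0
```

Call:
send_rows --plan '[{"tx": 0, "ty": 0, "tz": 0, "ax": 0, "ay": 0, "az": 0, "jaw": 46}, {"tx": 0, "ty": 0, "tz": 0, "ax": 0, "ay": 0, "az": 0, "jaw": 46}, {"tx": 0, "ty": 0, "tz": 0, "ax": 0, "ay": 0, "az": 0, "jaw": 46}, {"tx": 0, "ty": 0, "tz": 0, "ax": 0, "ay": 0, "az": 0, "jaw": 46}, {"tx": 0, "ty": 0, "tz": 0, "ax": 0, "ay": 0, "az": 0, "jaw": 46}, {"tx": 0, "ty": 0, "tz": 0, "ax": 0, "ay": 0, "az": 0, "jaw": 46}]' --grip_force 50

```text
t: 32.57
tool_pos: [0.4588, -0.0786, 0.0429]
tcp_rot: [0.707, 0.707, 0.001, 0.002]
contact_force: [-1.2, -0.7, 6.6]
opening: 0.603
grasp_force: 52.0
```

Call:
send_rows --plan '[{"tx": 0, "ty": 0, "tz": -0.4, "ax": 0, "ay": 0, "az": 0, "jaw": 46}, {"tx": 0, "ty": 0, "tz": -0.8, "ax": 0, "ay": 0, "az": 0, "jaw": 46}, {"tx": 0, "ty": 0, "tz": -1, "ax": 0, "ay": 0, "az": 0, "jaw": 46}, {"tx": 0, "ty": 0, "tz": -1, "ax": 0, "ay": 0, "az": 0, "jaw": 46}, {"tx": 0, "ty": 0, "tz": -0.8, "ax": 0, "ay": 0, "az": 0, "jaw": 46}, {"tx": 0, "ty": 0, "tz": -0.6, "ax": 0, "ay": 0, "az": 0, "jaw": 46}, {"tx": 0, "ty": 0, "tz": 0, "ax": 0, "ay": 0, "az": 0, "jaw": 46}, {"tx": 0, "ty": 0, "tz": 0, "ax": 0, "ay": 0, "az": 0, "jaw": 46}, {"tx": 0, "ty": 0, "tz": 0, "ax": 0, "ay": 0, "az": 0, "jaw": 46}]'

```text
t: 33.32
tool_pos: [0.4564, -0.0776, 0.1542]
tcp_rot: [0.707, 0.707, -0.0, -0.001]
contact_force: [-0.6, -0.3, -1.5]
opening: 0.603
grasp_force: 52.8
```

Run:
```python
from h import *
held("w19",.030,.0255)
f=load("w19"); p=observe()["tool_pos"]
for dz in (.028,.030,.034): c,e=fitcirc(f,p[:2],p[2]+dz,.0255,.008); print(dz,c,e)
```

```text
t 33.32 tcp [ 0.4564 -0.0776  0.1542] x [0. 1. 0.] z [-0.001  0.    -1.   ] q [-0.313 -0.116 -0.214  1.475  0.     1.257] F [-0.6 -0.3 -1.5] open 51.5 gf 52.8
held [457.5 -79. ] rel [ 1.1 -1.4] 20.0
0.028 [ 0.45602486 -0.06985017] 12.978263538750541
0.03 [ 0.45745983 -0.07942753] 18.0338461236175
0.034 [ 0.45751077 -0.07699059] 22.475196134280917
```

Call:
send_rows --plan '[{"tx": 0.916, "ty": 0.318, "tz": 0, "ax": 0, "ay": 0, "az": 0, "jaw": 46}, {"tx": 0.916, "ty": 0.318, "tz": 0, "ax": 0, "ay": 0, "az": 0, "jaw": 46}, {"tx": 0.916, "ty": 0.318, "tz": 0, "ax": 0, "ay": 0, "az": 0, "jaw": 46}, {"tx": 0.916, "ty": 0.318, "tz": 0, "ax": 0, "ay": 0, "az": 0, "jaw": 46}, {"tx": 0.916, "ty": 0.318, "tz": 0, "ax": 0, "ay": 0, "az": 0, "jaw": 46}, {"tx": 0.916, "ty": 0.318, "tz": 0, "ax": 0, "ay": 0, "az": 0, "jaw": 46}, {"tx": 0.916, "ty": 0.318, "tz": 0, "ax": 0, "ay": 0, "az": 0, "jaw": 46}, {"tx": 0.916, "ty": 0.318, "tz": 0, "ax": 0, "ay": 0, "az": 0, "jaw": 46}, {"tx": 0.916, "ty": 0.318, "tz": 0, "ax": 0, "ay": 0, "az": 0, "jaw": 46}, {"tx": 0.916, "ty": 0.318, "tz": 0, "ax": 0, "ay": 0, "az": 0, "jaw": 46}, {"tx": 0.916, "ty": 0.318, "tz": 0, "ax": 0, "ay": 0, "az": 0, "jaw": 46}, {"tx": 0.916, "ty": 0.318, "tz": 0, "ax": 0, "ay": 0, "az": 0, "jaw": 46}]'

```text
t: 34.37
tool_pos: [0.5514, 0.1979, 0.1527]
tcp_rot: [0.707, 0.707, -0.002, -0.001]
contact_force: [1.4, -1.2, -0.8]
opening: 0.605
grasp_force: 52.8
```

Call:
send_rows --plan '[{"tx": 0.916, "ty": 0.318, "tz": 0, "ax": 0, "ay": 0, "az": 0, "jaw": 46}, {"tx": 0.916, "ty": 0.318, "tz": 0, "ax": 0, "ay": 0, "az": 0, "jaw": 46}, {"tx": 0.916, "ty": 0.318, "tz": 0, "ax": 0, "ay": 0, "az": 0, "jaw": 46}, {"tx": 0, "ty": 0, "tz": 0.7, "ax": 0, "ay": 0, "az": 0, "jaw": 46}, {"tx": 0, "ty": 0, "tz": 0.7, "ax": 0, "ay": 0, "az": 0, "jaw": 46}, {"tx": 0, "ty": 0, "tz": 0.7, "ax": 0, "ay": 0, "az": 0, "jaw": 46}, {"tx": 0, "ty": 0, "tz": 0, "ax": 0, "ay": 0, "az": 0, "jaw": 46}, {"tx": 0, "ty": 0, "tz": 0, "ax": 0, "ay": 0, "az": 0, "jaw": 46}, {"tx": 0, "ty": 0, "tz": 0, "ax": 0, "ay": 0, "az": 0, "jaw": 46}, {"tx": 0, "ty": 0, "tz": 0, "ax": 0, "ay": 0, "az": 0, "jaw": 46}, {"tx": 0, "ty": 0, "tz": 0, "ax": 0, "ay": 0, "az": 0, "jaw": 46}, {"tx": 0, "ty": 0, "tz": 0, "ax": 0, "ay": 0, "az": 0, "jaw": 46}]'

```text
t: 35.37
tool_pos: [0.5771, 0.2658, 0.1041]
tcp_rot: [0.707, 0.707, 0.001, 0.001]
contact_force: [0.6, -0.2, -1.7]
opening: 0.605
grasp_force: 52.9
```

Run:
```python
from h import *
f,p,c=held("w20",.0321,.0255)
for r in (.02925,.0305,.03175):
    a,s=fitcirc(f,(.5684,.3429),.04,r,.008); print("rl0",r,np.round(a*1000,1),round(s,1))
```

```text
t 35.37 tcp [0.5771 0.2658 0.1041] x [0.    1.    0.001] z [ 0.002  0.001 -1.   ] q [ 0.326  0.34   0.182  1.41  -0.     1.897] F [ 0.6 -0.2 -1.7] open 51.7 gf 52.9
held [578.1 265.5] rel [ 1.  -0.3] 21.3
rl0 0.02925 [568.4 344.8] 15.1
rl0 0.0305 [568.8 343.5] 18.1
rl0 0.03175 [568.4 341.8] 13.3
```

Call:
send_rows --plan '[{"tx": -0.02, "ty": 0, "tz": 0.4, "ax": 0, "ay": 0, "az": 0, "jaw": 46}, {"tx": 0, "ty": 0, "tz": 0.4, "ax": 0, "ay": 0, "az": 0, "jaw": 46}, {"tx": 0, "ty": 0, "tz": 0.3, "ax": 0, "ay": 0, "az": 0, "jaw": 46}, {"tx": 0, "ty": 0, "tz": 0.3, "ax": 0, "ay": 0, "az": 0, "jaw": 46}, {"tx": 0, "ty": 0, "tz": 0.3, "ax": 0, "ay": 0, "az": 0, "jaw": 46}, {"tx": 0, "ty": 0, "tz": 0, "ax": 0, "ay": 0, "az": 0, "jaw": 46}, {"tx": 0, "ty": 0, "tz": 0, "ax": 0, "ay": 0, "az": 0, "jaw": 46}, {"tx": 0, "ty": 0, "tz": 0, "ax": 0, "ay": 0, "az": 0, "jaw": 46}]'

```text
t: 36.08
tool_pos: [0.5764, 0.2652, 0.0601]
tcp_rot: [0.707, 0.707, 0.0, 0.0]
contact_force: [0.3, 0.6, -2.1]
opening: 0.599
grasp_force: 52.9
```

Free of side force. I'll seat it, release, and lift.

Call:
send_rows --plan '[{"tx": 0, "ty": 0, "tz": 0.16, "ax": 0, "ay": 0, "az": 0, "jaw": 46}, {"tx": 0, "ty": 0, "tz": 0.12, "ax": 0, "ay": 0, "az": 0, "jaw": 46}, {"tx": 0, "ty": 0, "tz": 0.03, "ax": 0, "ay": 0, "az": 0, "jaw": 46}, {"tx": 0, "ty": 0, "tz": 0, "ax": 0, "ay": 0, "az": 0, "jaw": 46}, {"tx": 0, "ty": 0, "tz": 0, "ax": 0, "ay": 0, "az": 0, "jaw": 46}]'

```text
t: 36.5
tool_pos: [0.5769, 0.2655, 0.053]
tcp_rot: [0.707, 0.707, 0.001, 0.0]
contact_force: [0.1, 1.8, 0.2]
opening: 0.6
grasp_force: 53.1
```

Call:
send_rows --plan '[{"tx": 0, "ty": 0, "tz": 0, "ax": 0, "ay": 0, "az": 0, "jaw": 72}, {"tx": 0, "ty": 0, "tz": 0, "ax": 0, "ay": 0, "az": 0, "jaw": 72}, {"tx": 0, "ty": 0, "tz": 0, "ax": 0, "ay": 0, "az": 0, "jaw": 72}, {"tx": 0, "ty": 0, "tz": 0, "ax": 0, "ay": 0, "az": 0, "jaw": 72}, {"tx": 0, "ty": 0, "tz": -0.5, "ax": 0, "ay": 0, "az": 0, "jaw": 72}, {"tx": 0, "ty": 0, "tz": -1, "ax": 0, "ay": 0, "az": 0, "jaw": 72}, {"tx": 0, "ty": 0, "tz": -1, "ax": 0, "ay": 0, "az": 0, "jaw": 72}, {"tx": 0, "ty": 0, "tz": -1, "ax": 0, "ay": 0, "az": 0, "jaw": 72}, {"tx": 0, "ty": 0, "tz": -1, "ax": 0, "ay": 0, "az": 0, "jaw": 72}, {"tx": 0, "ty": 0, "tz": -1, "ax": 0, "ay": 0, "az": 0, "jaw": 72}, {"tx": 0, "ty": 0, "tz": -0.5, "ax": 0, "ay": 0, "az": 0, "jaw": 72}]'

```text
t: 37.42
tool_pos: [0.5776, 0.2655, 0.2078]
tcp_rot: [0.707, 0.707, 0.003, 0.002]
contact_force: [-0.2, 0.2, 0.6]
opening: 0.843
grasp_force: 0.0
```

Call:
send_rows --plan '[{"tx": -0.25, "ty": -0.9, "tz": 0, "ax": 0, "ay": 0, "az": 0, "jaw": 76}, {"tx": -0.25, "ty": -0.9, "tz": 0, "ax": 0, "ay": 0, "az": 0, "jaw": 76}, {"tx": -0.25, "ty": -0.9, "tz": 0, "ax": 0, "ay": 0, "az": 0, "jaw": 76}, {"tx": -0.25, "ty": -0.9, "tz": 0, "ax": 0, "ay": 0, "az": 0, "jaw": 76}, {"tx": -0.25, "ty": -0.9, "tz": 0, "ax": 0, "ay": 0, "az": 0, "jaw": 76}, {"tx": -0.25, "ty": -0.9, "tz": 0, "ax": 0, "ay": 0, "az": 0, "jaw": 76}, {"tx": 0, "ty": -0.9, "tz": 0, "ax": 0, "ay": 0, "az": 0, "jaw": 76}, {"tx": 0, "ty": -0.9, "tz": 0, "ax": 0, "ay": 0, "az": 0, "jaw": 76}, {"tx": 0, "ty": -0.9, "tz": 0, "ax": 0, "ay": 0, "az": 0, "jaw": 76}, {"tx": 0, "ty": 0, "tz": 0, "ax": 0, "ay": 0, "az": 0, "jaw": 76}, {"tx": 0, "ty": 0, "tz": 0, "ax": 0, "ay": 0, "az": 0, "jaw": 76}, {"tx": 0, "ty": 0, "tz": 0, "ax": 0, "ay": 0, "az": 0, "jaw": 76}]'

```text
t: 38.42
tool_pos: [0.3745, 0.2278, 0.2033]
tcp_rot: [0.707, 0.707, 0.001, 0.001]
contact_force: [0.4, 0.1, 0.4]
opening: 0.891
grasp_force: 0.0
```

Run:
```python
from h import *
look("w21",dict(l1=(.3717,.2699,.075,.0255,.02),ram=(.36,.315,.035,.032,.025),l2=(.577,.265,.085,.0255,.012)))
f=load("w21")
for z in (.072,.078): print(z,fitcirc(f,(.3717,.2699),z,.0255,.01))
topcheck(dict(s3=(.546,-.332,.08,.0196,.006),s2=(.546,-.271,.08,.0196,.006),s1=(.546,-.209,.08,.0196,.006)))
```

```text
t 38.42 tcp [0.3745 0.2278 0.2033] x [0.    1.    0.001] z [ 0.002  0.001 -1.   ] q [ 0.394 -0.185 -0.177  1.576 -0.     1.964] F [0.4 0.1 0.4] open 76.1 gf 0.0
l1 [371.9 269.8] from tcp [-2.6 42. ] 20.8
ram [354.2 323.3] from tcp [-20.3  95.4] 22.2
l2 [577.8 265.4] from tcp [203.3  37.6] 22.2
0.072 (array([0.37190441, 0.26955729]), np.float64(20.044758074527238))
0.078 (array([0.3718974 , 0.27015182]), np.float64(20.378845096133112))
top s3 [ 547.8 -333.6] 23.9
top s2 [ 545.5 -270. ] 24.9
top s1 [ 544. -209.] 25.0
```

View pics/w21.png

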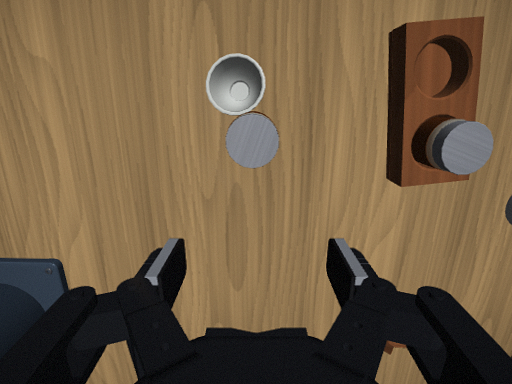

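l1's lid is at (252,140), right beside the ramekin (236,84). Fingers closing along x miss the ramekin. l2 is seated at (460,147).

Call:
send_rows --plan '[{"tx": 0.84, "ty": -0.05, "tz": 0.4, "ax": 0, "ay": 0, "az": 0, "jaw": 76}, {"tx": 0.84, "ty": -0.05, "tz": 0.4, "ax": 0, "ay": 0, "az": 0, "jaw": 76}, {"tx": 0, "ty": 0, "tz": 1, "ax": 0, "ay": 0, "az": 0, "jaw": 76}, {"tx": 0, "ty": 0, "tz": 1, "ax": 0, "ay": 0, "az": 0, "jaw": 76}, {"tx": 0, "ty": 0, "tz": 0, "ax": 0, "ay": 0, "az": 0, "jaw": 76}, {"tx": 0, "ty": 0, "tz": 0, "ax": 0, "ay": 0, "az": 0, "jaw": 76}, {"tx": 0, "ty": 0, "tz": 0, "ax": 0, "ay": 0, "az": 0, "jaw": 76}]'

```text
t: 39.1
tool_pos: [0.3722, 0.2697, 0.1333]
tcp_rot: [0.707, 0.707, 0.0, 0.0]
contact_force: [-0.7, 0.1, -0.7]
opening: 0.891
grasp_force: 0.0
```

Run:
```python
from h import *
look("w22",dict(l1=(.3719,.2698,.075,.0255,.01)))
```

```text
t 39.1 tcp [0.3722 0.2697 0.1333] x [0.001 1.    0.   ] z [ 0.001  0.    -1.   ] q [ 0.481 -0.124 -0.262  1.432 -0.     2.053] F [-0.7  0.1 -0.7] open 76.1 gf 0.0
l1 [371.8 269.6] from tcp [-0.3 -0.2] 19.4
```

Call:
send_rows --plan '[{"tx": 0, "ty": -0.01, "tz": 1, "ax": 0, "ay": 0, "az": 0, "jaw": 76}, {"tx": 0, "ty": 0, "tz": 1, "ax": 0, "ay": 0, "az": 0, "jaw": 76}, {"tx": 0, "ty": 0, "tz": 1, "ax": 0, "ay": 0, "az": 0, "jaw": 76}, {"tx": 0, "ty": 0, "tz": 0.65, "ax": 0, "ay": 0, "az": 0, "jaw": 76}, {"tx": 0, "ty": 0, "tz": 0, "ax": 0, "ay": 0, "az": 0, "jaw": 76}, {"tx": 0, "ty": 0, "tz": 0, "ax": 0, "ay": 0, "az": 0, "jaw": 76}, {"tx": 0, "ty": 0, "tz": 0, "ax": 0, "ay": 0, "az": 0, "jaw": 76}]'

```text
t: 39.73
tool_pos: [0.3728, 0.2704, 0.0435]
tcp_rot: [0.707, 0.707, 0.002, 0.001]
contact_force: [0.7, -0.1, 0.2]
opening: 0.891
grasp_force: 0.0
```

Call:
send_rows --plan '[{"tx": 0, "ty": 0, "tz": 0, "ax": 0, "ay": 0, "az": 0, "jaw": 46}, {"tx": 0, "ty": 0, "tz": 0, "ax": 0, "ay": 0, "az": 0, "jaw": 46}, {"tx": 0, "ty": 0, "tz": 0, "ax": 0, "ay": 0, "az": 0, "jaw": 46}, {"tx": 0, "ty": 0, "tz": 0, "ax": 0, "ay": 0, "az": 0, "jaw": 46}, {"tx": 0, "ty": 0, "tz": 0, "ax": 0, "ay": 0, "az": 0, "jaw": 46}, {"tx": 0, "ty": 0, "tz": 0, "ax": 0, "ay": 0, "az": 0, "jaw": 46}]' --grip_force 50

```text
t: 40.23
tool_pos: [0.3723, 0.2705, 0.0438]
tcp_rot: [0.707, 0.707, 0.002, 0.0]
contact_force: [-1.3, -0.8, 5.9]
opening: 0.601
grasp_force: 51.0
```

Call:
send_rows --plan '[{"tx": 0, "ty": 0, "tz": -0.4, "ax": 0, "ay": 0, "az": 0, "jaw": 46}, {"tx": 0, "ty": 0, "tz": -0.8, "ax": 0, "ay": 0, "az": 0, "jaw": 46}, {"tx": 0, "ty": 0, "tz": -1, "ax": 0, "ay": 0, "az": 0, "jaw": 46}, {"tx": 0, "ty": 0, "tz": -1, "ax": 0, "ay": 0, "az": 0, "jaw": 46}, {"tx": 0, "ty": 0, "tz": -0.8, "ax": 0, "ay": 0, "az": 0, "jaw": 46}, {"tx": 0, "ty": 0, "tz": -0.6, "ax": 0, "ay": 0, "az": 0, "jaw": 46}, {"tx": 0, "ty": 0, "tz": 0, "ax": 0, "ay": 0, "az": 0, "jaw": 46}, {"tx": 0, "ty": 0, "tz": 0, "ax": 0, "ay": 0, "az": 0, "jaw": 46}, {"tx": 0, "ty": 0, "tz": 0, "ax": 0, "ay": 0, "az": 0, "jaw": 46}]'

```text
t: 40.98
tool_pos: [0.3705, 0.2694, 0.1551]
tcp_rot: [0.707, 0.707, -0.001, -0.0]
contact_force: [0.7, 0.0, -2.8]
opening: 0.599
grasp_force: 52.8
```

Run:
```python
from h import *
f,p,c=held("w23",.032,.0255)
for dz in (.030,.034): c,e=fitcirc(f,p[:2],p[2]+dz,.0255,.008); print(dz,c,e)
print(fitcirc(f,(.354,.323),.035,.032,.01))
```

```text
t 40.98 tcp [0.3705 0.2694 0.1551] x [ 0.     1.    -0.001] z [-0.001 -0.001 -1.   ] q [ 0.482 -0.129 -0.223  1.478 -0.     2.053] F [ 0.7  0.  -2.8] open 51.1 gf 52.8
held [371.6 269. ] rel [ 1.  -0.4] 21.6
0.03 [0.37167974 0.26769898] 19.21501473084336
0.034 [0.37153915 0.27024201] 19.335956114758993
(array([0.358125 , 0.3175625]), np.float64(25.0))
```

Call:
send_rows --plan '[{"tx": 0.329, "ty": 0.877, "tz": 0, "ax": 0, "ay": 0, "az": 0, "jaw": 46}, {"tx": 0.329, "ty": 0.877, "tz": 0, "ax": 0, "ay": 0, "az": 0, "jaw": 46}, {"tx": 0.329, "ty": 0.877, "tz": 0, "ax": 0, "ay": 0, "az": 0, "jaw": 46}, {"tx": 0.329, "ty": 0.877, "tz": 0, "ax": 0, "ay": 0, "az": 0, "jaw": 46}, {"tx": 0.329, "ty": 0.877, "tz": 0, "ax": 0, "ay": 0, "az": 0, "jaw": 46}, {"tx": 0.329, "ty": 0.877, "tz": 0, "ax": 0, "ay": 0, "az": 0, "jaw": 46}, {"tx": 0.329, "ty": 0.877, "tz": 0, "ax": 0, "ay": 0, "az": 0, "jaw": 46}, {"tx": 0.329, "ty": 0.877, "tz": 0, "ax": 0, "ay": 0, "az": 0, "jaw": 46}, {"tx": 0.329, "ty": 0.877, "tz": 0, "ax": 0, "ay": 0, "az": 0, "jaw": 46}, {"tx": 0, "ty": 0, "tz": 0.7, "ax": 0, "ay": 0, "az": 0, "jaw": 46}, {"tx": 0, "ty": 0, "tz": 0.7, "ax": 0, "ay": 0, "az": 0, "jaw": 46}, {"tx": 0, "ty": 0, "tz": 0.7, "ax": 0, "ay": 0, "az": 0, "jaw": 46}]'

```text
t: 42.03
tool_pos: [0.5679, 0.3433, 0.1003]
tcp_rot: [0.707, 0.707, -0.002, -0.001]
contact_force: [-0.0, 0.2, -2.5]
opening: 0.601
grasp_force: 53.1
```

Call:
send_rows --plan '[{"tx": 0, "ty": 0, "tz": 0, "ax": 0, "ay": 0, "az": 0, "jaw": 46}, {"tx": 0, "ty": 0, "tz": 0, "ax": 0, "ay": 0, "az": 0, "jaw": 46}, {"tx": 0, "ty": 0, "tz": 0, "ax": 0, "ay": 0, "az": 0, "jaw": 46}, {"tx": 0, "ty": 0, "tz": 0, "ax": 0, "ay": 0, "az": 0, "jaw": 46}, {"tx": 0, "ty": 0, "tz": 0, "ax": 0, "ay": 0, "az": 0, "jaw": 46}, {"tx": 0, "ty": 0, "tz": 0, "ax": 0, "ay": 0, "az": 0, "jaw": 46}]'

```text
t: 42.53
tool_pos: [0.5691, 0.344, 0.1053]
tcp_rot: [0.707, 0.707, 0.001, 0.0]
contact_force: [-0.4, 0.7, -2.0]
opening: 0.602
grasp_force: 53.2
```

Run:
```python
from h import *
f,p,c=held("w24",.0315,.0255)
```

```text
t 42.53 tcp [0.5691 0.344  0.1053] x [0.    1.    0.001] z [ 0.002  0.001 -1.   ] q [ 0.443  0.419  0.286  1.435 -0.     2.014] F [-0.4  0.7 -2. ] open 51.4 gf 53.2
held [570.1 343.4] rel [ 1.  -0.6] 18.5
```

Call:
send_rows --plan '[{"tx": -0.02, "ty": -0.02, "tz": 0.45, "ax": 0, "ay": 0, "az": 0, "jaw": 46}, {"tx": 0, "ty": 0, "tz": 0.4, "ax": 0, "ay": 0, "az": 0, "jaw": 46}, {"tx": 0, "ty": 0, "tz": 0.3, "ax": 0, "ay": 0, "az": 0, "jaw": 46}, {"tx": 0, "ty": 0, "tz": 0.3, "ax": 0, "ay": 0, "az": 0, "jaw": 46}, {"tx": 0, "ty": 0, "tz": 0.3, "ax": 0, "ay": 0, "az": 0, "jaw": 46}, {"tx": 0, "ty": 0, "tz": 0, "ax": 0, "ay": 0, "az": 0, "jaw": 46}, {"tx": 0, "ty": 0, "tz": 0, "ax": 0, "ay": 0, "az": 0, "jaw": 46}, {"tx": 0, "ty": 0, "tz": 0, "ax": 0, "ay": 0, "az": 0, "jaw": 46}]'

```text
t: 43.25
tool_pos: [0.568, 0.3432, 0.0599]
tcp_rot: [0.707, 0.707, 0.0, 0.0]
contact_force: [0.1, 0.3, -2.4]
opening: 0.598
grasp_force: 53.2
```

Call:
send_rows --plan '[{"tx": 0, "ty": 0, "tz": 0.12, "ax": 0, "ay": 0, "az": 0, "jaw": 46}, {"tx": 0, "ty": 0, "tz": 0.1, "ax": 0, "ay": 0, "az": 0, "jaw": 46}, {"tx": 0, "ty": 0, "tz": 0.04, "ax": 0, "ay": 0, "az": 0, "jaw": 46}, {"tx": 0, "ty": 0, "tz": 0, "ax": 0, "ay": 0, "az": 0, "jaw": 46}, {"tx": 0, "ty": 0, "tz": 0, "ax": 0, "ay": 0, "az": 0, "jaw": 46}]'

```text
t: 43.67
tool_pos: [0.5683, 0.3433, 0.054]
tcp_rot: [0.707, 0.707, 0.0, 0.0]
contact_force: [-1.3, -0.3, 0.2]
opening: 0.598
grasp_force: 53.3
```

Call:
send_rows --plan '[{"tx": 0, "ty": 0, "tz": 0, "ax": 0, "ay": 0, "az": 0, "jaw": 72}, {"tx": 0, "ty": 0, "tz": 0, "ax": 0, "ay": 0, "az": 0, "jaw": 72}, {"tx": 0, "ty": 0, "tz": 0, "ax": 0, "ay": 0, "az": 0, "jaw": 72}, {"tx": 0, "ty": 0, "tz": 0, "ax": 0, "ay": 0, "az": 0, "jaw": 72}, {"tx": 0, "ty": 0, "tz": -0.5, "ax": 0, "ay": 0, "az": 0, "jaw": 72}, {"tx": 0, "ty": 0, "tz": -1, "ax": 0, "ay": 0, "az": 0, "jaw": 72}, {"tx": 0, "ty": 0, "tz": -1, "ax": 0, "ay": 0, "az": 0, "jaw": 72}, {"tx": 0, "ty": 0, "tz": -1, "ax": 0, "ay": 0, "az": 0, "jaw": 72}, {"tx": 0, "ty": 0, "tz": -1, "ax": 0, "ay": 0, "az": 0, "jaw": 72}, {"tx": 0, "ty": 0, "tz": -1, "ax": 0, "ay": 0, "az": 0, "jaw": 72}, {"tx": 0, "ty": 0, "tz": -1, "ax": 0, "ay": 0, "az": 0, "jaw": 72}, {"tx": 0, "ty": 0, "tz": -1, "ax": 0, "ay": 0, "az": 0, "jaw": 72}]'

```text
t: 44.67
tool_pos: [0.5678, 0.3431, 0.2435]
tcp_rot: [0.707, 0.707, 0.001, 0.0]
contact_force: [0.2, -0.2, 0.1]
opening: 0.843
grasp_force: 0.0
```

Run:
```python
from h import *
s=st()
for k,c0 in (("w3",(.4415,-.1716)),("w4",(.4415,-.1716)),("w4",(.339,-.320)),("w5",(.339,-.320))):
  f=load(k)
  for r in (.011,.0115,.012): c,e=fitcirc(f,c0,.14,r,.01); print(k,r,np.round(c*1000,1),round(e,1))
topcheck(dict(bA=(.4415,-.1716,.14,.0115,.015),bB=(.339,-.320,.14,.0115,.015),l1=(.569,.343,.085,.0255,.01)))
D=np.array([ # j2 j3 r z
[.0488,.0976,np.hypot(.1331,.5072),.2301],[.035,.237,np.hypot(.4028,.3076),.3061],[-.132,.077,np.hypot(.4028,.1834),.3067],[-.229,-.007,np.hypot(.4034,.0163),.3063],
[.091,.297,np.hypot(.4035,.3409),.3066],[-.12,-.265,np.hypot(.3822,.254),.1303],[-.073,-.406,np.hypot(.3846,.2561),.0391],[.383,.149,np.hypot(.5491,.3351),.0602],[.375,.496,np.hypot(.5496,.3355),.2396],
[-.109,-.245,np.hypot(.456,.081),.1354],[.34,.182,np.hypot(.5771,.2658),.1041],[.419,.286,np.hypot(.5691,.344),.1053],[-.129,-.223,np.hypot(.3705,.2694),.1551],[-.185,-.177,np.hypot(.3745,.2278),.2033]])
from scipy.optimize import least_squares
def m(p): 
    a=D[:,0]+p[4]; b=D[:,0]-D[:,1]+p[5]
    return np.r_[p[0]+p[2]*np.sin(a)+p[3]*np.sin(b)-D[:,2], p[1]+p[2]*np.cos(a)+p[3]*np.cos(b)-D[:,3]]
r=least_squares(m,[0.,.05,.3,.3,0,1.5]); print(np.round(r.x,4),np.abs(r.fun).max())
r2=least_squares(lambda q:m(np.r_[0,q]),[.05,.3,.3,0,1.5]); print(np.round(r2.x,4),np.abs(r2.fun).max())
```

```text
t 44.67 tcp [0.5678 0.3431 0.2435] x [0.    1.    0.001] z [ 0.001  0.001 -1.   ] q [0.443 0.437 0.585 1.717 0.    2.014] F [ 0.2 -0.2  0.1] open 72.0 gf 0.0
w3 0.011 [ 442.3 -171.8] 18.3
w3 0.0115 [ 442.7 -172.2] 18.7
w3 0.012 [ 442.3 -172.9] 19.0
w4 0.011 [ 440.1 -171.1] 15.9
w4 0.0115 [ 440.6 -171.5] 17.5
w4 0.012 [ 441.2 -171.9] 19.4
w4 0.011 [ 339.  -320.5] 17.6
w4 0.0115 [ 339.  -320.9] 18.0
w4 0.012 [ 339.1 -321.5] 18.4
w5 0.011 [ 345.4 -314.2] 15.6
w5 0.0115 [ 338.5 -320.2] 15.2
w5 0.012 [ 338.5 -320.6] 15.8
top bA [ 440.5 -172.8] 22.3
top bB [ 339.1 -315.3] 22.1
top l1 [566.7 338.8] 24.2
[ 4.6000e-03 -2.0340e-01  3.8660e-01  5.0390e-01  1.2000e-03  1.5256e+00] 0.002040974556143327
[-0.2034  0.3866  0.5068  0.0054  1.5256] 0.002185120630994297
```

All five jars are placed. For the bottles I'll grasp with the tool tilted 35° (pointing to -y and down), then turn 90° about the closing axis so the bottle lies along the trough, with the tool 35° past vertical. First I move to a pre-grasp pose by bottle A and tilt.

Call:
send_rows --plan '[{"tx": -0.98, "ty": -0.28, "tz": 0, "ax": 0, "ay": 0, "az": 0, "jaw": 74}, {"tx": -0.98, "ty": -0.28, "tz": 0, "ax": 0, "ay": 0, "az": 0, "jaw": 74}, {"tx": -0.98, "ty": -0.28, "tz": 0, "ax": 0, "ay": 0, "az": 0, "jaw": 74}, {"tx": -0.98, "ty": -0.28, "tz": 0, "ax": 0, "ay": 0, "az": 0, "jaw": 74}, {"tx": -0.98, "ty": -0.28, "tz": 0, "ax": 0, "ay": 0, "az": 0, "jaw": 74}, {"tx": -0.98, "ty": -0.28, "tz": 0, "ax": 0, "ay": 0, "az": 0, "jaw": 74}, {"tx": -0.98, "ty": -0.28, "tz": 0, "ax": 0, "ay": 0, "az": 0, "jaw": 74}, {"tx": -0.98, "ty": -0.28, "tz": 0, "ax": 0, "ay": 0, "az": 0, "jaw": 74}, {"tx": -0.98, "ty": -0.28, "tz": 0, "ax": 0, "ay": 0, "az": 0, "jaw": 74}, {"tx": -0.98, "ty": -0.28, "tz": 0, "ax": 0, "ay": 0, "az": 0, "jaw": 74}, {"tx": -0.98, "ty": -0.28, "tz": 0, "ax": 0, "ay": 0, "az": 0, "jaw": 74}, {"tx": -0.98, "ty": -0.28, "tz": 0, "ax": 0, "ay": 0, "az": 0, "jaw": 74}]'

```text
t: 45.72
tool_pos: [0.4834, 0.0481, 0.2417]
tcp_rot: [0.707, 0.707, 0.001, 0.001]
contact_force: [-0.4, -0.9, -0.5]
opening: 0.869
grasp_force: 0.0
```

Call:
send_rows --plan '[{"tx": -0.98, "ty": -0.28, "tz": 0, "ax": 0, "ay": 0, "az": 0, "jaw": 74}, {"tx": -0.98, "ty": -0.28, "tz": 0, "ax": 0, "ay": 0, "az": 0, "jaw": 74}, {"tx": -0.98, "ty": -0.28, "tz": 0, "ax": 0, "ay": 0, "az": 0, "jaw": 74}, {"tx": -0.98, "ty": -0.28, "tz": 0, "ax": 0, "ay": 0, "az": 0, "jaw": 74}, {"tx": -0.98, "ty": -0.28, "tz": 0, "ax": 0, "ay": 0, "az": 0, "jaw": 74}, {"tx": 0, "ty": 0, "tz": 0, "ax": 0, "ay": 0, "az": 0, "jaw": 74}, {"tx": 0, "ty": 0, "tz": 0, "ax": 0, "ay": 0, "az": 0, "jaw": 74}, {"tx": 0, "ty": 0, "tz": 0, "ax": 0, "ay": -1, "az": 0, "jaw": 74}, {"tx": 0, "ty": 0, "tz": 0, "ax": 0, "ay": -1, "az": 0, "jaw": 74}, {"tx": 0, "ty": 0, "tz": 0, "ax": 0, "ay": 0, "az": 0, "jaw": 74}, {"tx": 0, "ty": 0, "tz": 0, "ax": 0, "ay": 0, "az": 0, "jaw": 74}]'

```text
t: 46.63
tool_pos: [0.449, -0.0714, 0.2411]
tcp_rot: [0.703, 0.706, -0.061, 0.061]
contact_force: [0.3, -0.7, 0.2]
opening: 0.866
grasp_force: 0.0
```

Run:
```python
from h import *
s=st()
```

```text
t 46.63 tcp [ 0.449  -0.0714  0.2411] x [-0.004  0.985 -0.172] z [ 0.001 -0.172 -0.985] q [-0.188 -0.158 -0.088  1.607 -0.17   1.377] F [ 0.3 -0.7  0.2] open 74.0 gf 0.0
```

Call:
send_rows --plan '[{"tx": 0, "ty": 0, "tz": 0, "ax": 0, "ay": -1, "az": 0, "jaw": 74}, {"tx": 0, "ty": 0, "tz": 0, "ax": 0, "ay": -1, "az": 0, "jaw": 74}, {"tx": 0, "ty": 0, "tz": 0, "ax": 0, "ay": -1, "az": 0, "jaw": 74}, {"tx": 0, "ty": 0, "tz": 0, "ax": 0, "ay": -1, "az": 0, "jaw": 74}, {"tx": 0, "ty": 0, "tz": 0, "ax": 0, "ay": -1, "az": 0, "jaw": 74}, {"tx": 0, "ty": 0, "tz": 0, "ax": 0, "ay": -1, "az": 0, "jaw": 74}, {"tx": 0, "ty": 0, "tz": 0, "ax": 0, "ay": -1, "az": 0, "jaw": 74}, {"tx": 0, "ty": 0, "tz": 0, "ax": 0, "ay": -1, "az": 0, "jaw": 74}, {"tx": 0, "ty": 0, "tz": 0, "ax": 0, "ay": -1, "az": 0, "jaw": 74}, {"tx": 0, "ty": 0, "tz": 0, "ax": 0, "ay": 0, "az": 0, "jaw": 74}, {"tx": 0, "ty": 0, "tz": 0, "ax": 0, "ay": 0, "az": 0, "jaw": 74}, {"tx": 0, "ty": 0, "tz": 0, "ax": 0, "ay": 0, "az": 0, "jaw": 74}]'

```text
t: 47.63
tool_pos: [0.4491, -0.0734, 0.2412]
tcp_rot: [0.628, 0.627, -0.326, 0.326]
contact_force: [0.1, -0.5, 0.3]
opening: 0.865
grasp_force: 0.0
```

```bash
cat >> h.py <<'E'
def goto(tgt,s=None):
    "tool-axes shift in row units from the measured pose to a world target"
    s=s or st(); m=R.from_quat(s["tcp_rot"]).as_matrix(); u=m.T@(np.array(tgt)-s["tool_pos"])/.025
    print("units tx,ty,tz",np.round(u,3)); return u
E
python3 - <<'E'
from h import *
s=st(); goto((.4415,-.097,.112),s)
f=snap("wrist","w25"); print(fitcirc(f,(.4415,-.172),.14,.0115,.015), proj(f,[(.4415,-.172,.14),(.4415,-.172,0)]))
topcheck(dict(bA=(.4405,-.1728,.14,.0115,.015),bB=(.339,-.3153,.14,.0115,.015)))
E
```

```text
t 47.63 tcp [ 0.4491 -0.0734  0.2412] x [ 0.001  0.575 -0.818] z [-0.    -0.818 -0.575] q [ 0.251  0.055 -0.153  1.703 -0.914  1.992] F [ 0.1 -0.5  0.3] open 73.9 gf 0.0
units tx,ty,tz [ 3.686 -0.307  3.745]
(array([ 0.44236658, -0.17171478]), np.float64(17.556088191284626)) [[247.53478887 155.128929  ]
 [248.67995394  46.86459017]]
top bA [ 440.1 -172.9] 23.5
top bB [ 338.9 -315.3] 23.7
```

View pics/w25.png

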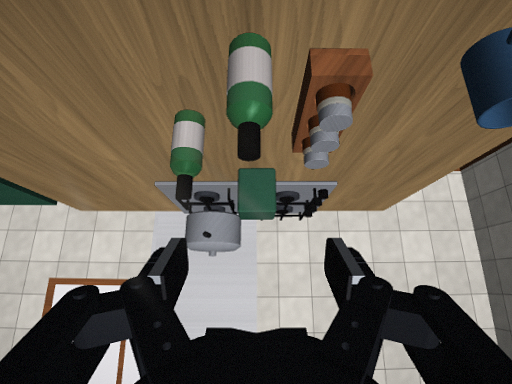

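Bottle A is at (249,95) with its cap at (248,142), centred. Bottle B is at (188,140). I'll move to pre-grasp.

Call:
send_rows --plan '[{"tx": 0.737, "ty": -0.056, "tz": 0.749, "ax": 0, "ay": 0, "az": 0, "jaw": 74}, {"tx": 0.737, "ty": -0.056, "tz": 0.749, "ax": 0, "ay": 0, "az": 0, "jaw": 74}, {"tx": 0.737, "ty": -0.056, "tz": 0.749, "ax": 0, "ay": 0, "az": 0, "jaw": 74}, {"tx": 0.737, "ty": -0.056, "tz": 0.749, "ax": 0, "ay": 0, "az": 0, "jaw": 74}, {"tx": 0.737, "ty": -0.056, "tz": 0.749, "ax": 0, "ay": 0, "az": 0, "jaw": 74}, {"tx": 0, "ty": 0, "tz": 0, "ax": 0, "ay": 0, "az": 0, "jaw": 74}, {"tx": 0, "ty": 0, "tz": 0, "ax": 0, "ay": 0, "az": 0, "jaw": 74}, {"tx": 0, "ty": 0, "tz": 0, "ax": 0, "ay": 0, "az": 0, "jaw": 74}, {"tx": 0, "ty": 0, "tz": 0, "ax": 0, "ay": 0, "az": 0, "jaw": 74}]'

```text
t: 48.48
tool_pos: [0.4435, -0.097, 0.1142]
tcp_rot: [0.628, 0.626, -0.325, 0.328]
contact_force: [0.8, -1.1, 0.3]
opening: 0.865
grasp_force: 0.0
```

Run:
```python
from h import *
s=st(); goto((.442,-.1869,.0493),s)
f=snap("wrist","w26"); print(proj(f,[(.442,-.172,.14),(.442,-.172,0)]), proj(f,[s["tool_pos"]]))
for r in (.0115,.012): print(fitcirc(f,(.442,-.172),.14,r,.012))
# body edges columns near row of mid-body
g=f["img"]; v=int(proj(f,[(.442,-.172,.05)])[0][1]); print(v,[ (u,tuple(int(q) for q in g[v,u])) for u in range(180,330,6)])
```

```text
t 48.48 tcp [ 0.4435 -0.097   0.1142] x [ 0.004  0.574 -0.819] z [ 0.002 -0.819 -0.574] q [ 0.207  0.097 -0.368  1.386 -0.93   1.922] F [ 0.8 -1.1  0.3] open 73.9 gf 0.0
units tx,ty,tz [ 0.06  -0.071  4.435]
[[253.03274773 287.96945896]
 [252.83098436 131.87241472]] [[254.25052267 243.74161811]]
(array([ 0.44281374, -0.15246235]), np.float64(16.739903485382502))
(array([ 0.44277403, -0.15922846]), np.float64(16.809280847341377))
181 [(180, (64, 104, 60)), (186, (67, 106, 61)), (192, (41, 70, 42)), (198, (74, 106, 134)), (204, (78, 116, 142)), (210, (72, 105, 131)), (216, (77, 112, 135)), (222, (81, 111, 131)), (228, (101, 106, 110)), (234, (134, 137, 143)), (240, (162, 162, 170)), (246, (185, 185, 193)), (252, (193, 195, 200)), (258, (189, 190, 196)), (264, (193, 193, 199)), (270, (184, 185, 191)), (276, (172, 174, 180)), (282, (102, 124, 141)), (288, (84, 122, 149)), (294, (77, 114, 141)), (300, (82, 121, 149)), (306, (17, 26, 41)), (312, (17, 24, 39)), (318, (17, 25, 40)), (324, (16, 26, 43))]
```

Call:
send_rows --plan '[{"tx": 0.03, "ty": -0.03, "tz": 0.8, "ax": 0, "ay": 0, "az": 0, "jaw": 74}, {"tx": 0.03, "ty": -0.03, "tz": 0.8, "ax": 0, "ay": 0, "az": 0, "jaw": 74}, {"tx": 0, "ty": 0, "tz": 0.8, "ax": 0, "ay": 0, "az": 0, "jaw": 74}, {"tx": 0, "ty": 0, "tz": 0.8, "ax": 0, "ay": 0, "az": 0, "jaw": 74}, {"tx": 0, "ty": 0, "tz": 0.7, "ax": 0, "ay": 0, "az": 0, "jaw": 74}, {"tx": 0, "ty": 0, "tz": 0.5, "ax": 0, "ay": 0, "az": 0, "jaw": 74}, {"tx": 0, "ty": 0, "tz": 0, "ax": 0, "ay": 0, "az": 0, "jaw": 74}, {"tx": 0, "ty": 0, "tz": 0, "ax": 0, "ay": 0, "az": 0, "jaw": 74}, {"tx": 0, "ty": 0, "tz": 0, "ax": 0, "ay": 0, "az": 0, "jaw": 74}]'

```text
t: 49.28
tool_pos: [0.4414, -0.186, 0.0487]
tcp_rot: [0.628, 0.627, -0.326, 0.327]
contact_force: [-0.4, 0.2, 0.2]
opening: 0.866
grasp_force: 0.0
```

Run:
```python
from h import *
s=st(); goto((.442,-.1869,.0493),s)
f=snap("wrist","w27")
```

```text
t 49.28 tcp [ 0.4414 -0.186   0.0487] x [ 0.002  0.574 -0.819] z [ 0.001 -0.819 -0.574] q [ 0.012  0.043 -0.564  0.979 -0.96   1.592] F [-0.4  0.2  0.2] open 73.9 gf 0.0
units tx,ty,tz [-0.04   0.025  0.014]
```

Call:
send_rows --plan '[{"tx": 0, "ty": 0, "tz": 0, "ax": 0, "ay": 0, "az": 0, "jaw": 44}, {"tx": 0, "ty": 0, "tz": 0, "ax": 0, "ay": 0, "az": 0, "jaw": 44}, {"tx": 0, "ty": 0, "tz": 0, "ax": 0, "ay": 0, "az": 0, "jaw": 44}, {"tx": 0, "ty": 0, "tz": 0, "ax": 0, "ay": 0, "az": 0, "jaw": 44}, {"tx": 0, "ty": 0, "tz": 0, "ax": 0, "ay": 0, "az": 0, "jaw": 44}, {"tx": 0, "ty": 0, "tz": 0, "ax": 0, "ay": 0, "az": 0, "jaw": 44}, {"tx": 0, "ty": 0, "tz": 0, "ax": 0, "ay": 0, "az": 0, "jaw": 44}]' --grip_force 65

```text
t: 49.92
tool_pos: [0.4414, -0.1863, 0.0484]
tcp_rot: [0.627, 0.627, -0.326, 0.328]
contact_force: [1.8, 3.3, 5.3]
opening: 0.566
grasp_force: 67.4
```

Run:
```python
from h import *
s=st(); m=R.from_quat(s["tcp_rot"]).as_matrix(); print("mid in tool mm",np.round(m.T@(np.array([.442,-.1717,.045])-s["tool_pos"])*1000,1), "up in tool",m.T@[0,0,1])
```

```text
t 49.92 tcp [ 0.4414 -0.1863  0.0484] x [ 0.002  0.573 -0.82 ] z [ 0.002 -0.82  -0.573] q [ 0.012  0.043 -0.565  0.977 -0.961  1.591] F [1.8 3.3 5.3] open 48.4 gf 67.4
mid in tool mm [ 11.2   0.6 -10. ] up in tool [-0.81957717  0.00250615 -0.57296334]
```

Call:
send_rows --plan '[{"tx": -0.2, "ty": 0, "tz": -0.14, "ax": 0, "ay": 0, "az": 0, "jaw": 44}, {"tx": -0.41, "ty": 0, "tz": -0.287, "ax": 0, "ay": 0, "az": 0, "jaw": 44}, {"tx": -0.82, "ty": 0, "tz": -0.574, "ax": 0, "ay": 0, "az": 0, "jaw": 44}, {"tx": -0.82, "ty": 0, "tz": -0.574, "ax": 0, "ay": 0, "az": 0, "jaw": 44}, {"tx": 0, "ty": 0, "tz": 0, "ax": 0, "ay": 0, "az": 0, "jaw": 44}, {"tx": 0, "ty": 0, "tz": 0, "ax": 0, "ay": 0, "az": 0, "jaw": 44}]'

```text
t: 50.42
tool_pos: [0.4402, -0.1862, 0.1156]
tcp_rot: [0.628, 0.627, -0.326, 0.326]
contact_force: [0.3, -0.9, -3.4]
opening: 0.562
grasp_force: 67.4
```

Run:
```python
from h import *
s=st(); snap("wrist","w28"); snap("scene","s28"); 
a=cv2.imread("pics/w28.png"); b=cv2.imread("pics/s28.png"); cv2.imwrite("pics/v28.png",cv2.resize(np.hstack([a,b]),(800,300),interpolation=cv2.INTER_AREA))
```

```text
t 50.42 tcp [ 0.4402 -0.1862  0.1156] x [ 0.001  0.576 -0.818] z [-0.    -0.818 -0.576] q [ 0.011 -0.051 -0.506  1.132 -0.957  1.591] F [ 0.3 -0.9 -3.4] open 48.0 gf 67.4
```

View pics/v28.png

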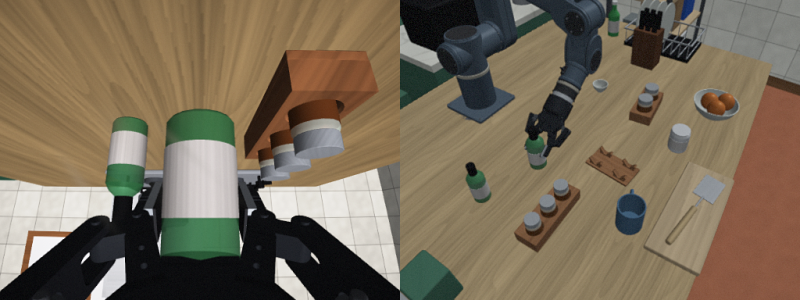

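Bottle A is held upright (left panel, body at (201,185)), and bottle B is undisturbed. I'll lift, then rotate 90° about the closing axis with the yaw trimmed to the cradle.

Call:
send_rows --plan '[{"tx": -0.82, "ty": 0, "tz": -0.574, "ax": 0, "ay": 0, "az": 0, "jaw": 44}, {"tx": -0.82, "ty": 0, "tz": -0.574, "ax": 0, "ay": 0, "az": 0, "jaw": 44}, {"tx": -0.82, "ty": 0, "tz": -0.574, "ax": 0, "ay": 0, "az": 0, "jaw": 44}, {"tx": -0.82, "ty": 0, "tz": -0.574, "ax": 0, "ay": 0, "az": 0, "jaw": 44}, {"tx": -0.82, "ty": 0, "tz": -0.574, "ax": 0, "ay": 0, "az": 0, "jaw": 44}, {"tx": 0, "ty": 0, "tz": 0, "ax": 0, "ay": 0, "az": 0, "jaw": 44}, {"tx": 0, "ty": 0, "tz": 0, "ax": 0, "ay": 0.5, "az": 0, "jaw": 44}, {"tx": 0, "ty": 0, "tz": 0, "ax": 0, "ay": 0.8, "az": 0, "jaw": 44}, {"tx": 0, "ty": 0, "tz": 0, "ax": 0, "ay": 0.8, "az": 0, "jaw": 44}, {"tx": 0, "ty": 0, "tz": 0, "ax": 0, "ay": 0.8, "az": 0, "jaw": 44}, {"tx": 0, "ty": 0, "tz": 0, "ax": 0, "ay": 0.8, "az": 0, "jaw": 44}, {"tx": 0, "ty": 0, "tz": 0, "ax": 0, "ay": 0.8, "az": 0, "jaw": 44}]'

```text
t: 51.52
tool_pos: [0.4392, -0.1857, 0.2375]
tcp_rot: [0.679, 0.68, -0.198, 0.194]
contact_force: [0.1, -0.8, -3.1]
opening: 0.564
grasp_force: 67.7
```

Call:
send_rows --plan '[{"tx": 0, "ty": 0, "tz": 0, "ax": 0, "ay": 0.8, "az": 0, "jaw": 44}, {"tx": 0, "ty": 0, "tz": 0, "ax": 0, "ay": 0.8, "az": 0, "jaw": 44}, {"tx": 0, "ty": 0, "tz": 0, "ax": 0, "ay": 0.8, "az": 0, "jaw": 44}, {"tx": 0, "ty": 0, "tz": 0, "ax": 0, "ay": 0.8, "az": 0, "jaw": 44}, {"tx": 0, "ty": 0, "tz": 0, "ax": 0, "ay": 0.8, "az": 0, "jaw": 44}, {"tx": 0, "ty": 0, "tz": 0, "ax": 0, "ay": 0.8, "az": 0, "jaw": 44}, {"tx": 0, "ty": 0, "tz": 0, "ax": 0, "ay": 0.8, "az": 0, "jaw": 44}, {"tx": 0, "ty": 0, "tz": 0, "ax": 0, "ay": 0.8, "az": 0, "jaw": 44}, {"tx": 0, "ty": 0, "tz": 0, "ax": 0, "ay": 0.1, "az": 0.61, "jaw": 44}, {"tx": 0, "ty": 0, "tz": 0, "ax": 0, "ay": 0, "az": 0.61, "jaw": 44}, {"tx": 0, "ty": 0, "tz": 0, "ax": 0, "ay": 0, "az": 0, "jaw": 44}, {"tx": 0, "ty": 0, "tz": 0, "ax": 0, "ay": 0, "az": 0, "jaw": 44}]'

```text
t: 52.52
tool_pos: [0.4393, -0.1863, 0.2383]
tcp_rot: [0.743, 0.669, -0.001, -0.002]
contact_force: [-0.2, 0.6, -3.4]
opening: 0.562
grasp_force: 67.7
```

Run:
```python
from h import *
s=st()
```

```text
t 52.52 tcp [ 0.4393 -0.1863  0.2383] x [0.105 0.994 0.002] z [-0.004  0.002 -1.   ] q [-0.541 -0.069 -0.003  1.641 -0.     1.135] F [-0.2  0.6 -3.4] open 48.0 gf 67.7
```

Call:
send_rows --plan '[{"tx": 0.716, "ty": 0.768, "tz": 0, "ax": 0, "ay": 0, "az": 0, "jaw": 44}, {"tx": 0.716, "ty": 0.768, "tz": 0, "ax": 0, "ay": 0, "az": 0, "jaw": 44}, {"tx": 0.716, "ty": 0.768, "tz": 0, "ax": 0, "ay": 0, "az": 0, "jaw": 44}, {"tx": 0.716, "ty": 0.768, "tz": 0, "ax": 0, "ay": 0, "az": 0, "jaw": 44}, {"tx": 0.716, "ty": 0.768, "tz": 0, "ax": 0, "ay": 0, "az": 0, "jaw": 44}, {"tx": 0.716, "ty": 0.768, "tz": 0, "ax": 0, "ay": 0, "az": 0, "jaw": 44}, {"tx": 0.716, "ty": 0.768, "tz": 0, "ax": 0, "ay": 0, "az": 0, "jaw": 44}, {"tx": 0.716, "ty": 0.768, "tz": 0, "ax": 0, "ay": 0, "az": 0, "jaw": 44}, {"tx": 0.716, "ty": 0.768, "tz": 0, "ax": 0, "ay": 0, "az": 0, "jaw": 44}, {"tx": 0.716, "ty": 0.768, "tz": 0, "ax": 0, "ay": 0, "az": 0, "jaw": 44}, {"tx": 0, "ty": 0, "tz": 0, "ax": 0, "ay": 0, "az": 0, "jaw": 44}, {"tx": 0, "ty": 0, "tz": 0, "ax": 0, "ay": 0, "az": 0, "jaw": 44}]'

```text
t: 53.52
tool_pos: [0.6503, -0.0275, 0.2381]
tcp_rot: [0.743, 0.67, -0.002, -0.001]
contact_force: [-0.4, -0.5, -3.3]
opening: 0.564
grasp_force: 68.2
```

Call:
send_rows --plan '[{"tx": 0, "ty": 0, "tz": 0, "ax": 0, "ay": 0.6, "az": 0, "jaw": 44}, {"tx": 0, "ty": 0, "tz": 0, "ax": 0, "ay": 0.8, "az": 0, "jaw": 44}, {"tx": 0, "ty": 0, "tz": 0, "ax": 0, "ay": 0.8, "az": 0, "jaw": 44}, {"tx": 0, "ty": 0, "tz": 0, "ax": 0, "ay": 0.8, "az": 0, "jaw": 44}, {"tx": 0, "ty": 0, "tz": 0, "ax": 0, "ay": 0.8, "az": 0, "jaw": 44}, {"tx": 0, "ty": 0, "tz": 0, "ax": 0, "ay": 0.8, "az": 0, "jaw": 44}, {"tx": 0, "ty": 0, "tz": 0, "ax": 0, "ay": 0.8, "az": 0, "jaw": 44}, {"tx": 0, "ty": 0, "tz": 0, "ax": 0, "ay": 0.8, "az": 0, "jaw": 44}, {"tx": 0, "ty": 0, "tz": 0, "ax": 0, "ay": 0.8, "az": 0, "jaw": 44}, {"tx": 0, "ty": 0, "tz": 0, "ax": 0, "ay": 0, "az": 0, "jaw": 44}, {"tx": 0, "ty": 0, "tz": 0, "ax": 0, "ay": 0, "az": 0, "jaw": 44}, {"tx": 0, "ty": 0, "tz": 0, "ax": 0, "ay": 0, "az": 0, "jaw": 44}]'

```text
t: 54.52
tool_pos: [0.6499, -0.029, 0.2414]
tcp_rot: [0.709, 0.638, 0.223, -0.2]
contact_force: [0.1, -0.4, -2.2]
opening: 0.564
grasp_force: 68.2
```

```bash
cat >> h.py <<'E'
def bott(s,mid_t,up_t):
    m=R.from_quat(s["tcp_rot"]).as_matrix(); print("mid",np.round((s["tool_pos"]+m@(np.array(mid_t)/1000))*1000,1),"cap dir",np.round(m@up_t,3),"y",np.round(m[:,1],3))
E
python3 - <<'E'
from h import *
s=st(); bott(s,[11.2,0,-10],[-.8196,0,-.573]); goto((.649,-.0279,.0804),s)
f=snap("wrist","w29"); snap("scene","s29"); snap("top","t29")
c,e=fitrect(f,(.6047,-.0197),-1.678,.008,.08,.156,.009); print("CR",np.round(c[:2]*1000,1),round(c[2],4),round(e,1))
E
```

```text
t 54.52 tcp [ 0.6499 -0.029   0.2414] x [0.087 0.816 0.572] z [ 0.061  0.569 -0.82 ] q [-0.42   0.489  0.531  1.825  0.575  1.194] F [ 0.1 -0.4 -2.2] open 48.2 gf 68.2
mid [650.3 -25.6 256. ] cap dir [-0.106 -0.994  0.001] y [ 0.994 -0.106  0.001]
units tx,ty,tz [-3.648 -0.044  5.305]
CR [601.8 -22.4] -1.7357 7.0
```

Call:
send_rows --plan '[{"tx": -0.608, "ty": -0.007, "tz": 0.884, "ax": 0, "ay": 0, "az": 0, "jaw": 44}, {"tx": -0.608, "ty": -0.007, "tz": 0.884, "ax": 0, "ay": 0, "az": 0, "jaw": 44}, {"tx": -0.608, "ty": -0.007, "tz": 0.884, "ax": 0, "ay": 0, "az": 0, "jaw": 44}, {"tx": -0.608, "ty": -0.007, "tz": 0.884, "ax": 0, "ay": 0, "az": 0, "jaw": 44}, {"tx": -0.608, "ty": -0.007, "tz": 0.884, "ax": 0, "ay": 0, "az": 0, "jaw": 44}, {"tx": -0.608, "ty": -0.007, "tz": 0.884, "ax": 0, "ay": 0, "az": 0, "jaw": 44}, {"tx": 0, "ty": 0, "tz": 0, "ax": 0, "ay": 0, "az": 0, "jaw": 44}, {"tx": 0, "ty": 0, "tz": 0, "ax": 0, "ay": 0, "az": 0, "jaw": 44}, {"tx": 0, "ty": 0, "tz": 0, "ax": 0, "ay": 0, "az": 0, "jaw": 44}, {"tx": 0, "ty": 0, "tz": 0, "ax": 0, "ay": 0, "az": 0, "jaw": 44}]'

```text
t: 55.5
tool_pos: [0.6512, -0.0278, 0.0835]
tcp_rot: [0.709, 0.638, 0.225, -0.199]
contact_force: [-0.7, -0.0, -2.8]
opening: 0.565
grasp_force: 68.3
```

Run:
```python
from h import *
s=st(); bott(s,[11.2,0,-10],[-.8196,0,-.573]); goto((.649,-.0279,.0364),s)
```

```text
t 55.5 tcp [ 0.6512 -0.0278  0.0835] x [0.084 0.815 0.573] z [ 0.065  0.569 -0.82 ] q [-0.418  0.515  0.253  1.515  0.578  1.196] F [-0.7 -0.  -2.8] open 48.2 gf 68.3
mid [651.4 -24.3  98.1] cap dir [-0.106 -0.994  0.   ] y [ 0.994 -0.106  0.005]
units tx,ty,tz [-1.09  -0.095  1.535]
```

Call:
send_rows --plan '[{"tx": -0.27, "ty": -0.02, "tz": 0.38, "ax": 0, "ay": 0, "az": 0, "jaw": 44}, {"tx": -0.27, "ty": -0.02, "tz": 0.38, "ax": 0, "ay": 0, "az": 0, "jaw": 44}, {"tx": -0.27, "ty": -0.02, "tz": 0.38, "ax": 0, "ay": 0, "az": 0, "jaw": 44}, {"tx": -0.27, "ty": -0.02, "tz": 0.38, "ax": 0, "ay": 0, "az": 0, "jaw": 44}, {"tx": 0, "ty": 0, "tz": 0, "ax": 0, "ay": 0, "az": 0, "jaw": 44}, {"tx": 0, "ty": 0, "tz": 0, "ax": 0, "ay": 0, "az": 0, "jaw": 44}, {"tx": 0, "ty": 0, "tz": 0, "ax": 0, "ay": 0, "az": 0, "jaw": 44}]'

```text
t: 56.08
tool_pos: [0.647, -0.0275, 0.0334]
tcp_rot: [0.71, 0.637, 0.224, -0.201]
contact_force: [-1.3, -0.1, 1.7]
opening: 0.564
grasp_force: 68.7
```

Run:
```python
from h import *
s=st(); bott(s,[11.2,0,-10],[-.8196,0,-.573]); print(s["wrist_torque"])
```

```text
t 56.08 tcp [ 0.647  -0.0275  0.0334] x [0.088 0.814 0.574] z [ 0.061  0.571 -0.819] q [-0.421  0.546  0.192  1.431  0.578  1.194] F [-1.3 -0.1  1.7] open 48.2 gf 68.7
mid [647.4 -24.1  48. ] cap dir [-0.107 -0.994 -0.002] y [ 0.994 -0.107 -0.001]
[-0.56228905  0.34928572  0.19237601]
```

Call:
send_rows --plan '[{"tx": -0.034, "ty": -0.03, "tz": 0.049, "ax": 0, "ay": 0, "az": 0, "jaw": 44}, {"tx": 0, "ty": 0, "tz": 0, "ax": 0, "ay": 0, "az": 0, "jaw": 44}, {"tx": 0, "ty": 0, "tz": 0, "ax": 0, "ay": 0, "az": 0, "jaw": 44}, {"tx": 0, "ty": 0, "tz": 0, "ax": 0, "ay": 0, "az": 0, "jaw": 44}]'

```text
t: 56.42
tool_pos: [0.6471, -0.0275, 0.0334]
tcp_rot: [0.709, 0.637, 0.224, -0.201]
contact_force: [-1.1, -1.8, 6.0]
opening: 0.564
grasp_force: 69.0
```

Call:
send_rows --plan '[{"tx": -0.034, "ty": 0, "tz": 0.049, "ax": 0, "ay": 0, "az": 0, "jaw": 44}, {"tx": 0, "ty": 0, "tz": 0, "ax": 0, "ay": 0, "az": 0, "jaw": 44}, {"tx": 0, "ty": 0, "tz": 0, "ax": 0, "ay": 0, "az": 0, "jaw": 44}, {"tx": 0, "ty": 0, "tz": 0, "ax": 0, "ay": 0, "az": 0, "jaw": 44}]'

```text
t: 56.75
tool_pos: [0.6471, -0.0275, 0.0333]
tcp_rot: [0.709, 0.637, 0.225, -0.201]
contact_force: [-4.1, -2.5, 8.7]
opening: 0.563
grasp_force: 69.5
```

Run:
```python
from h import *
s=st(); bott(s,[11.2,0,-10],[-.8196,0,-.573]); print(s["wrist_torque"])
```

```text
t 56.75 tcp [ 0.6471 -0.0275  0.0333] x [0.087 0.814 0.575] z [ 0.063  0.571 -0.818] q [-0.421  0.544  0.189  1.428  0.579  1.194] F [-4.1 -2.5  8.7] open 48.0 gf 69.5
mid [647.4 -24.1  47.9] cap dir [-0.107 -0.994 -0.002] y [ 0.994 -0.107  0.002]
[0.20957401 0.92117399 0.57698026]
```

Call:
send_rows --plan '[{"tx": 0, "ty": 0, "tz": 0, "ax": 0, "ay": 0, "az": 0, "jaw": 54}, {"tx": 0, "ty": 0, "tz": 0, "ax": 0, "ay": 0, "az": 0, "jaw": 62}, {"tx": 0, "ty": 0, "tz": 0, "ax": 0, "ay": 0, "az": 0, "jaw": 62}, {"tx": 0, "ty": 0, "tz": 0, "ax": 0, "ay": 0, "az": 0, "jaw": 62}, {"tx": 0, "ty": 0, "tz": 0, "ax": 0, "ay": 0, "az": 0, "jaw": 62}, {"tx": 0, "ty": 0, "tz": -0.4, "ax": 0, "ay": 0, "az": 0, "jaw": 62}, {"tx": 0, "ty": 0, "tz": -0.8, "ax": 0, "ay": 0, "az": 0, "jaw": 62}, {"tx": 0, "ty": 0, "tz": -0.8, "ax": 0, "ay": 0, "az": 0, "jaw": 62}, {"tx": 0, "ty": 0, "tz": -0.8, "ax": 0, "ay": 0, "az": 0, "jaw": 62}, {"tx": 0, "ty": 0, "tz": -0.8, "ax": 0, "ay": 0, "az": 0, "jaw": 62}, {"tx": 0, "ty": 0, "tz": -0.8, "ax": 0, "ay": 0, "az": 0, "jaw": 62}, {"tx": 0, "ty": 0, "tz": 0, "ax": 0, "ay": 0, "az": 0, "jaw": 62}]'

```text
t: 57.75
tool_pos: [0.6419, -0.0936, 0.1252]
tcp_rot: [0.71, 0.638, 0.225, -0.197]
contact_force: [0.3, 0.4, 2.4]
opening: 0.725
grasp_force: 0.0
```

Run:
```python
from h import *
s=st(); f=snap("wrist","w30"); g=f["img"].astype(int)
gr=((g[:,:,1]-g[:,:,2]>25)&(g[:,:,1]-g[:,:,0]>10)).astype(np.uint8)
n,l,st_,c=cv2.connectedComponentsWithStats(gr); print([(st_[i].tolist(),np.round(c[i])) for i in range(1,n) if st_[i,4]>150])
c=np.array([-.107,-.994,0]); t1=np.array([.6494,-.0245,.045])
for a in (-.045,0,.045,.09,.14): print(a, proj(f,[t1+c*a]).round(1))
```

```text
t 57.75 tcp [ 0.6419 -0.0936  0.1252] x [0.085 0.816 0.571] z [ 0.068  0.567 -0.821] q [-0.513  0.55   0.383  1.664  0.556  1.09 ] F [0.3 0.4 2.4] open 61.9 gf 0.0
[([232, 123, 47, 27, 883], array([256., 134.])), ([227, 194, 54, 31, 1419], array([254., 209.]))]
-0.045 [[254.2 134.8]]
0 [[254.2 178.7]]
0.045 [[254.2 227.5]]
0.09 [[254.3 281.7]]
0.14 [[254.3 348.6]]
```

View pics/w30.png

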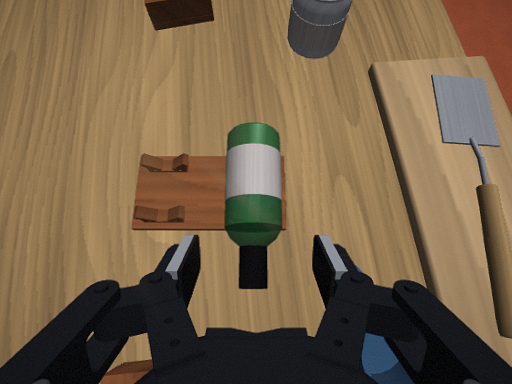

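All 14 views are used. The bottle lies in trough 1 with its body over both saddles, base end at about row 123 and cap end at about row 288, as predicted. Bottle B is next.

Call:
send_rows --plan '[{"tx": 0.525, "ty": 0, "tz": -0.755, "ax": 0, "ay": 0, "az": 0, "jaw": 74}, {"tx": 0.525, "ty": 0, "tz": -0.755, "ax": 0, "ay": 0, "az": 0, "jaw": 74}, {"tx": 0.525, "ty": 0, "tz": -0.755, "ax": 0, "ay": 0, "az": 0, "jaw": 74}, {"tx": 0.525, "ty": 0, "tz": -0.755, "ax": 0, "ay": 0, "az": 0, "jaw": 74}, {"tx": 0.525, "ty": 0, "tz": -0.755, "ax": 0, "ay": 0, "az": 0, "jaw": 74}, {"tx": 0, "ty": 0, "tz": 0, "ax": 0, "ay": -1, "az": 0, "jaw": 74}, {"tx": 0, "ty": 0, "tz": 0, "ax": 0, "ay": -1, "az": 0, "jaw": 74}, {"tx": 0, "ty": 0, "tz": 0, "ax": 0, "ay": -1, "az": 0, "jaw": 74}, {"tx": 0, "ty": 0, "tz": 0, "ax": 0, "ay": -1, "az": 0, "jaw": 74}, {"tx": 0, "ty": 0, "tz": 0, "ax": 0, "ay": -1, "az": 0, "jaw": 74}, {"tx": 0, "ty": 0, "tz": 0, "ax": 0, "ay": -1, "az": 0, "jaw": 74}, {"tx": 0, "ty": 0, "tz": 0, "ax": 0, "ay": -1, "az": 0, "jaw": 74}]'

```text
t: 58.8
tool_pos: [0.6397, -0.0898, 0.2351]
tcp_rot: [0.744, 0.669, -0.001, 0.001]
contact_force: [-0.1, 0.4, -0.4]
opening: 0.865
grasp_force: 0.0
```

Call:
send_rows --plan '[{"tx": 0, "ty": 0, "tz": 0, "ax": 0, "ay": 0, "az": -0.61, "jaw": 74}, {"tx": 0, "ty": 0, "tz": 0, "ax": 0, "ay": 0, "az": -0.61, "jaw": 74}, {"tx": 0, "ty": 0, "tz": 0, "ax": 0, "ay": 0, "az": 0, "jaw": 74}, {"tx": 0, "ty": 0, "tz": 0, "ax": 0, "ay": 0, "az": 0, "jaw": 74}]'

```text
t: 59.13
tool_pos: [0.6394, -0.0897, 0.2344]
tcp_rot: [0.707, 0.707, -0.0, -0.001]
contact_force: [0.3, 0.2, -0.1]
opening: 0.866
grasp_force: 0.0
```

Call:
send_rows --plan '[{"tx": -0.35, "ty": -0.98, "tz": 0, "ax": 0, "ay": 0, "az": 0, "jaw": 74}, {"tx": -0.35, "ty": -0.98, "tz": 0, "ax": 0, "ay": 0, "az": 0, "jaw": 74}, {"tx": -0.35, "ty": -0.98, "tz": 0, "ax": 0, "ay": 0, "az": 0, "jaw": 74}, {"tx": -0.35, "ty": -0.98, "tz": 0, "ax": 0, "ay": 0, "az": 0, "jaw": 74}, {"tx": -0.35, "ty": -0.98, "tz": 0, "ax": 0, "ay": 0, "az": 0, "jaw": 74}, {"tx": -0.35, "ty": -0.98, "tz": 0, "ax": 0, "ay": 0, "az": 0, "jaw": 74}, {"tx": -0.35, "ty": -0.98, "tz": 0, "ax": 0, "ay": 0, "az": 0, "jaw": 74}, {"tx": -0.35, "ty": -0.98, "tz": 0, "ax": 0, "ay": 0, "az": 0, "jaw": 74}, {"tx": -0.35, "ty": -0.98, "tz": 0, "ax": 0, "ay": 0, "az": 0, "jaw": 74}, {"tx": -0.35, "ty": -0.98, "tz": 0, "ax": 0, "ay": 0, "az": 0, "jaw": 74}, {"tx": -0.35, "ty": -0.98, "tz": 0, "ax": 0, "ay": 0, "az": 0, "jaw": 74}, {"tx": -0.35, "ty": -0.98, "tz": 0, "ax": 0, "ay": 0, "az": 0, "jaw": 74}]'

```text
t: 60.13
tool_pos: [0.3444, -0.1957, 0.235]
tcp_rot: [0.708, 0.706, 0.0, -0.0]
contact_force: [0.3, -1.7, 0.2]
opening: 0.866
grasp_force: 0.0
```

Run:
```python
from h import *
s=st()
```

```text
t 60.13 tcp [ 0.3444 -0.1957  0.235 ] x [0.002 1.    0.   ] z [-0.  0. -1.] q [-0.687 -0.286 -0.196  1.66   0.     0.886] F [ 0.3 -1.7  0.2] open 74.0 gf 0.0
```

Call:
send_rows --plan '[{"tx": 0, "ty": 0, "tz": 0, "ax": 0, "ay": -1, "az": 0, "jaw": 74}, {"tx": 0, "ty": 0, "tz": 0, "ax": 0, "ay": -1, "az": 0, "jaw": 74}, {"tx": 0, "ty": 0, "tz": 0, "ax": 0, "ay": -1, "az": 0, "jaw": 74}, {"tx": 0, "ty": 0, "tz": 0, "ax": 0, "ay": -1, "az": 0, "jaw": 74}, {"tx": 0, "ty": 0, "tz": 0, "ax": 0, "ay": -1, "az": 0, "jaw": 74}, {"tx": 0, "ty": 0, "tz": 0, "ax": 0, "ay": -1, "az": 0, "jaw": 74}, {"tx": 0, "ty": 0, "tz": 0, "ax": 0, "ay": -1, "az": 0, "jaw": 74}, {"tx": 0, "ty": 0, "tz": 0, "ax": 0, "ay": -1, "az": 0, "jaw": 74}, {"tx": 0, "ty": 0, "tz": 0, "ax": 0, "ay": -1, "az": 0, "jaw": 74}, {"tx": 0, "ty": 0, "tz": 0, "ax": 0, "ay": -1, "az": 0, "jaw": 74}, {"tx": 0, "ty": 0, "tz": 0, "ax": 0, "ay": -1, "az": 0, "jaw": 74}, {"tx": 0, "ty": 0, "tz": 0, "ax": 0, "ay": 0, "az": 0, "jaw": 74}]'

```text
t: 61.13
tool_pos: [0.3443, -0.1941, 0.2313]
tcp_rot: [0.625, 0.629, -0.328, 0.325]
contact_force: [-1.1, 0.1, -0.9]
opening: 0.867
grasp_force: 0.0
```

Call:
send_rows --plan '[{"tx": 0, "ty": 0, "tz": 0, "ax": 0, "ay": 0, "az": 0, "jaw": 74}, {"tx": 0, "ty": 0, "tz": 0, "ax": 0, "ay": 0, "az": 0, "jaw": 74}, {"tx": 0, "ty": 0, "tz": 0, "ax": 0, "ay": 0, "az": 0, "jaw": 74}]'

```text
t: 61.38
tool_pos: [0.3461, -0.196, 0.2367]
tcp_rot: [0.628, 0.626, -0.326, 0.327]
contact_force: [0.9, 0.9, 0.5]
opening: 0.862
grasp_force: 0.0
```

```bash
cat >> h.py <<'E'
def bedge(f,P,w=.05):
    "label/body edge columns along the image row at the height of a bottle axis point P"
    u,v=proj(f,[P])[0]; g=f["img"].astype(int); v=int(v); sel=lambda p:(p.max()-p.min()<28 and p.min()>90) or (p[1]-p[2]>15 and p[1]-p[0]>8)
    cs=[x for x in range(max(0,int(u)-60),min(511,int(u)+60)) if sel(g[v,x])]
    print("axis px",round(u,1),v,"bottle cols",cs[:1],cs[-1:],len(cs),"mid",np.mean(cs) if cs else None)
E
python3 - <<'E'
from h import *
s=st(); goto((.339,-.2457,.112),s)
f=snap("wrist","w31")
for r in (.0115,.012): print(fitcirc(f,(.339,-.3205),.14,r,.012))
for z in (.03,.045,.06,.075): bedge(f,(.339,-.3205,z))
topcheck(dict(bB=(.339,-.3153,.14,.0115,.015)))
E
```

```text
t 61.38 tcp [ 0.3461 -0.196   0.2367] x [ 0.003  0.574 -0.819] z [ 0.    -0.819 -0.574] q [-0.014 -0.423 -0.56   1.413 -0.959  1.55 ] F [0.9 0.9 0.5] open 73.6 gf 0.0
units tx,ty,tz [ 2.942 -0.295  4.492]
(array([ 0.33923476, -0.31713789]), np.float64(18.187412329979672))
(array([ 0.3388706 , -0.31744033]), np.float64(18.564825233772087))
axis px 249.1 85 bottle cols [231] [269] 39 mid 250.0
axis px 249.0 95 bottle cols [231] [269] 39 mid 250.0
axis px 248.9 106 bottle cols [230] [270] 41 mid 250.0
axis px 248.9 117 bottle cols [229] [269] 41 mid 249.0
top bB [ 339.1 -315.3] 22.8
```

Call:
send_rows --plan '[{"tx": 0.5, "ty": -0.045, "tz": 0.735, "ax": 0, "ay": 0, "az": 0, "jaw": 74}, {"tx": 0.5, "ty": -0.045, "tz": 0.735, "ax": 0, "ay": 0, "az": 0, "jaw": 74}, {"tx": 0.5, "ty": -0.045, "tz": 0.735, "ax": 0, "ay": 0, "az": 0, "jaw": 74}, {"tx": 0.5, "ty": -0.045, "tz": 0.735, "ax": 0, "ay": 0, "az": 0, "jaw": 74}, {"tx": 0.5, "ty": -0.045, "tz": 0.735, "ax": 0, "ay": 0, "az": 0, "jaw": 74}, {"tx": 0.5, "ty": -0.045, "tz": 0.735, "ax": 0, "ay": 0, "az": 0, "jaw": 74}, {"tx": 0, "ty": 0, "tz": 0, "ax": 0, "ay": 0, "az": 0, "jaw": 74}, {"tx": 0, "ty": 0, "tz": 0, "ax": 0, "ay": 0, "az": 0, "jaw": 74}, {"tx": 0, "ty": 0, "tz": 0, "ax": 0, "ay": 0, "az": 0, "jaw": 74}, {"tx": 0, "ty": 0, "tz": 0, "ax": 0, "ay": 0, "az": 0, "jaw": 74}]'

```text
t: 62.32
tool_pos: [0.3405, -0.243, 0.1133]
tcp_rot: [0.628, 0.626, -0.326, 0.328]
contact_force: [0.3, 0.4, 0.6]
opening: 0.869
grasp_force: 0.0
```

Run:
```python
from h import *
s=st(); goto((.3395,-.3333,.0493),s)
f=snap("wrist","w32"); print("tcp px",proj(f,[s["tool_pos"]]))
for z in (.02,.03,.045,.06): bedge(f,(.3395,-.318,z))
# rows of body bottom edge: compare with bottle A at the same stage (w26)
for k,P in (("w26",(.442,-.1717)),("w32",(.3395,-.318))):
    f=load(k); u=int(proj(f,[(*P,.0)])[0][0]); g=f["img"][:,u].astype(int); gg=[v for v in range(60,300) if g[v,1]-g[v,2]>15 and g[v,1]-g[v,0]>8]; print(k,gg[:1],gg[-1:],"pred front-bottom row",proj(f,[(*P,0),(P[0],P[1]+.025,0),(P[0],P[1]-.025,0)])[:,1].round(1))
```

```text
t 62.32 tcp [ 0.3405 -0.243   0.1133] x [ 0.003  0.573 -0.82 ] z [ 0.002 -0.82  -0.573] q [-0.152 -0.441 -0.83   0.964 -0.944  1.309] F [0.3 0.4 0.6] open 74.2 gf 0.0
units tx,ty,tz [ 0.03  -0.051  4.428]
tcp px [[254.27129641 243.79023045]]
axis px 253.4 151 bottle cols [228] [279] 52 mid 253.5
axis px 253.4 161 bottle cols [228] [280] 53 mid 254.0
axis px 253.5 177 bottle cols [227] [281] 55 mid 254.0
axis px 253.5 193 bottle cols [227] [281] 55 mid 254.0
w26 [121] [244] pred front-bottom row [131.7 117.1 143.9]
w32 [122] [245] pred front-bottom row [132.5 118.  144.6]
```

Call:
send_rows --plan '[{"tx": 0.02, "ty": -0.02, "tz": 0.8, "ax": 0, "ay": 0, "az": 0, "jaw": 74}, {"tx": 0.01, "ty": -0.01, "tz": 0.8, "ax": 0, "ay": 0, "az": 0, "jaw": 74}, {"tx": 0, "ty": 0, "tz": 0.8, "ax": 0, "ay": 0, "az": 0, "jaw": 74}, {"tx": 0, "ty": 0, "tz": 0.8, "ax": 0, "ay": 0, "az": 0, "jaw": 74}, {"tx": 0, "ty": 0, "tz": 0.7, "ax": 0, "ay": 0, "az": 0, "jaw": 74}, {"tx": 0, "ty": 0, "tz": 0.5, "ax": 0, "ay": 0, "az": 0, "jaw": 74}, {"tx": 0, "ty": 0, "tz": 0, "ax": 0, "ay": 0, "az": 0, "jaw": 74}, {"tx": 0, "ty": 0, "tz": 0, "ax": 0, "ay": 0, "az": 0, "jaw": 74}, {"tx": 0, "ty": 0, "tz": 0, "ax": 0, "ay": 0, "az": 0, "jaw": 74}]'

```text
t: 63.12
tool_pos: [0.3392, -0.3324, 0.0485]
tcp_rot: [0.627, 0.627, -0.326, 0.327]
contact_force: [-0.2, -0.8, -0.0]
opening: 0.867
grasp_force: 0.0
```

Run:
```python
from h import *
s=st(); goto((.3395,-.3333,.0493),s)
```

```text
t 63.12 tcp [ 0.3392 -0.3324  0.0485] x [ 0.001  0.573 -0.82 ] z [ 0.001 -0.82  -0.573] q [-0.409 -0.403 -0.975  0.481 -0.85   0.923] F [-0.2 -0.8 -0. ] open 74.0 gf 0.0
units tx,ty,tz [-0.047  0.012  0.009]
```

Call:
send_rows --plan '[{"tx": 0, "ty": 0, "tz": 0, "ax": 0, "ay": 0, "az": 0, "jaw": 44}, {"tx": 0, "ty": 0, "tz": 0, "ax": 0, "ay": 0, "az": 0, "jaw": 44}, {"tx": 0, "ty": 0, "tz": 0, "ax": 0, "ay": 0, "az": 0, "jaw": 44}, {"tx": 0, "ty": 0, "tz": 0, "ax": 0, "ay": 0, "az": 0, "jaw": 44}, {"tx": 0, "ty": 0, "tz": 0, "ax": 0, "ay": 0, "az": 0, "jaw": 44}, {"tx": 0, "ty": 0, "tz": 0, "ax": 0, "ay": 0, "az": 0, "jaw": 44}, {"tx": 0, "ty": 0, "tz": 0, "ax": 0, "ay": 0, "az": 0, "jaw": 44}]' --grip_force 65

```text
t: 63.7
tool_pos: [0.3392, -0.3328, 0.0487]
tcp_rot: [0.627, 0.627, -0.326, 0.328]
contact_force: [-0.6, 4.4, 6.8]
opening: 0.567
grasp_force: 67.5
```

Run:
```python
from h import *
s=st(); m=R.from_quat(s["tcp_rot"]).as_matrix(); print("mid in tool mm",np.round(m.T@(np.array([.3392,-.318,.045])-s["tool_pos"])*1000,1), "up in tool",m.T@[0,0,1])
```

```text
t 63.7 tcp [ 0.3392 -0.3328  0.0487] x [ 0.002  0.572 -0.82 ] z [ 0.001 -0.82  -0.572] q [-0.41  -0.404 -0.975  0.479 -0.851  0.922] F [-0.6  4.4  6.8] open 48.4 gf 67.5
mid in tool mm [ 11.5   0.  -10. ] up in tool [-0.82017219  0.00205093 -0.57211307]
```

Call:
send_rows --plan '[{"tx": -0.2, "ty": 0, "tz": -0.14, "ax": 0, "ay": 0, "az": 0, "jaw": 44}, {"tx": -0.41, "ty": 0, "tz": -0.287, "ax": 0, "ay": 0, "az": 0, "jaw": 44}, {"tx": -0.82, "ty": 0, "tz": -0.574, "ax": 0, "ay": 0, "az": 0, "jaw": 44}, {"tx": -0.82, "ty": 0, "tz": -0.574, "ax": 0, "ay": 0, "az": 0, "jaw": 44}, {"tx": -0.82, "ty": 0, "tz": -0.574, "ax": 0, "ay": 0, "az": 0, "jaw": 44}, {"tx": -0.82, "ty": 0, "tz": -0.574, "ax": 0, "ay": 0, "az": 0, "jaw": 44}, {"tx": -0.82, "ty": 0, "tz": -0.574, "ax": 0, "ay": 0, "az": 0, "jaw": 44}, {"tx": -0.82, "ty": 0, "tz": -0.574, "ax": 0, "ay": 0, "az": 0, "jaw": 44}, {"tx": -0.82, "ty": 0, "tz": -0.574, "ax": 0, "ay": 0, "az": 0, "jaw": 44}, {"tx": 0, "ty": 0, "tz": 0, "ax": 0, "ay": 0, "az": 0, "jaw": 44}, {"tx": 0, "ty": 0, "tz": 0, "ax": 0, "ay": 0, "az": 0, "jaw": 44}, {"tx": 0, "ty": 0, "tz": 0, "ax": 0, "ay": 0, "az": 0, "jaw": 44}]'

```text
t: 64.7
tool_pos: [0.3375, -0.3317, 0.2377]
tcp_rot: [0.627, 0.629, -0.326, 0.324]
contact_force: [-0.2, 0.8, -4.0]
opening: 0.566
grasp_force: 67.5
```

Run:
```python
from h import *
s=st()
```

```text
t 64.7 tcp [ 0.3375 -0.3317  0.2377] x [-0.003  0.577 -0.817] z [-0.001 -0.817 -0.577] q [-0.41  -0.604 -0.699  0.963 -0.848  0.922] F [-0.2  0.8 -4. ] open 48.3 gf 67.5
```

Call:
send_rows --plan '[{"tx": 0, "ty": 0, "tz": 0, "ax": 0, "ay": 0.6, "az": 0, "jaw": 44}, {"tx": 0, "ty": 0, "tz": 0, "ax": 0, "ay": 0.8, "az": 0, "jaw": 44}, {"tx": 0, "ty": 0, "tz": 0, "ax": 0, "ay": 0.8, "az": 0, "jaw": 44}, {"tx": 0, "ty": 0, "tz": 0, "ax": 0, "ay": 0.8, "az": 0, "jaw": 44}, {"tx": 0, "ty": 0, "tz": 0, "ax": 0, "ay": 0.8, "az": 0, "jaw": 44}, {"tx": 0, "ty": 0, "tz": 0, "ax": 0, "ay": 0.8, "az": 0, "jaw": 44}, {"tx": 0, "ty": 0, "tz": 0, "ax": 0, "ay": 0.8, "az": 0, "jaw": 44}, {"tx": 0, "ty": 0, "tz": 0, "ax": 0, "ay": 0.8, "az": 0, "jaw": 44}, {"tx": 0, "ty": 0, "tz": 0, "ax": 0, "ay": 0.8, "az": 0, "jaw": 44}, {"tx": 0, "ty": 0, "tz": 0, "ax": 0, "ay": 0.8, "az": 0, "jaw": 44}, {"tx": 0, "ty": 0, "tz": 0, "ax": 0, "ay": 0.8, "az": 0, "jaw": 44}, {"tx": 0, "ty": 0, "tz": 0, "ax": 0, "ay": 0.8, "az": 0, "jaw": 44}]'

```text
t: 65.7
tool_pos: [0.3373, -0.3316, 0.238]
tcp_rot: [0.706, 0.705, -0.048, 0.046]
contact_force: [0.5, -0.0, -2.5]
opening: 0.562
grasp_force: 67.3
```

Call:
send_rows --plan '[{"tx": 0, "ty": 0, "tz": 0, "ax": 0, "ay": 0.8, "az": 0, "jaw": 44}, {"tx": 0, "ty": 0, "tz": 0, "ax": 0, "ay": 0.8, "az": 0, "jaw": 44}, {"tx": 0, "ty": 0, "tz": 0, "ax": 0, "ay": 0, "az": 0.61, "jaw": 44}, {"tx": 0, "ty": 0, "tz": 0, "ax": 0, "ay": 0, "az": 0.61, "jaw": 44}, {"tx": 0, "ty": 0, "tz": 0, "ax": 0, "ay": 0, "az": 0, "jaw": 44}, {"tx": 0, "ty": 0, "tz": 0, "ax": 0, "ay": 0, "az": 0, "jaw": 44}, {"tx": 0, "ty": 0, "tz": 0, "ax": 0, "ay": 0, "az": 0, "jaw": 44}]'

```text
t: 66.28
tool_pos: [0.3378, -0.3319, 0.2394]
tcp_rot: [0.743, 0.669, 0.0, -0.001]
contact_force: [0.5, 0.0, -2.4]
opening: 0.56
grasp_force: 67.6
```

Run:
```python
from h import *
s=st(); goto((.558,-.019,.238),s)
```

```text
t 66.28 tcp [ 0.3378 -0.3319  0.2394] x [0.105 0.994 0.002] z [-0.002  0.002 -1.   ] q [-0.918 -0.08  -0.012  1.642 -0.     0.758] F [ 0.5  0.  -2.4] open 47.8 gf 67.6
units tx,ty,tz [13.373  7.444  0.065]
```

Call:
send_rows --plan '[{"tx": 0.955, "ty": 0.532, "tz": 0, "ax": 0, "ay": 0, "az": 0, "jaw": 44}, {"tx": 0.955, "ty": 0.532, "tz": 0, "ax": 0, "ay": 0, "az": 0, "jaw": 44}, {"tx": 0.955, "ty": 0.532, "tz": 0, "ax": 0, "ay": 0, "az": 0, "jaw": 44}, {"tx": 0.955, "ty": 0.532, "tz": 0, "ax": 0, "ay": 0, "az": 0, "jaw": 44}, {"tx": 0.955, "ty": 0.532, "tz": 0, "ax": 0, "ay": 0, "az": 0, "jaw": 44}, {"tx": 0.955, "ty": 0.532, "tz": 0, "ax": 0, "ay": 0, "az": 0, "jaw": 44}, {"tx": 0.955, "ty": 0.532, "tz": 0, "ax": 0, "ay": 0, "az": 0, "jaw": 44}, {"tx": 0.955, "ty": 0.532, "tz": 0, "ax": 0, "ay": 0, "az": 0, "jaw": 44}, {"tx": 0.955, "ty": 0.532, "tz": 0, "ax": 0, "ay": 0, "az": 0, "jaw": 44}, {"tx": 0.955, "ty": 0.532, "tz": 0, "ax": 0, "ay": 0, "az": 0, "jaw": 44}, {"tx": 0.955, "ty": 0.532, "tz": 0, "ax": 0, "ay": 0, "az": 0, "jaw": 44}, {"tx": 0.955, "ty": 0.532, "tz": 0, "ax": 0, "ay": 0, "az": 0, "jaw": 44}]'

```text
t: 67.28
tool_pos: [0.5278, -0.0631, 0.2407]
tcp_rot: [0.743, 0.669, -0.0, 0.0]
contact_force: [0.2, 0.0, -3.4]
opening: 0.564
grasp_force: 67.7
```

Call:
send_rows --plan '[{"tx": 0.955, "ty": 0.532, "tz": 0, "ax": 0, "ay": 0, "az": 0, "jaw": 44}, {"tx": 0.955, "ty": 0.532, "tz": 0, "ax": 0, "ay": 0, "az": 0, "jaw": 44}, {"tx": 0, "ty": 0, "tz": 0, "ax": 0, "ay": 0, "az": 0, "jaw": 44}, {"tx": 0, "ty": 0, "tz": 0, "ax": 0, "ay": 0.6, "az": 0, "jaw": 44}, {"tx": 0, "ty": 0, "tz": 0, "ax": 0, "ay": 0.8, "az": 0, "jaw": 44}, {"tx": 0, "ty": 0, "tz": 0, "ax": 0, "ay": 0.8, "az": 0, "jaw": 44}, {"tx": 0, "ty": 0, "tz": 0, "ax": 0, "ay": 0.8, "az": 0, "jaw": 44}, {"tx": 0, "ty": 0, "tz": 0, "ax": 0, "ay": 0.8, "az": 0, "jaw": 44}, {"tx": 0, "ty": 0, "tz": 0, "ax": 0, "ay": 0.8, "az": 0, "jaw": 44}, {"tx": 0, "ty": 0, "tz": 0, "ax": 0, "ay": 0.8, "az": 0, "jaw": 44}, {"tx": 0, "ty": 0, "tz": 0, "ax": 0, "ay": 0.8, "az": 0, "jaw": 44}, {"tx": 0, "ty": 0, "tz": 0, "ax": 0, "ay": 0.8, "az": 0, "jaw": 44}]'

```text
t: 68.28
tool_pos: [0.5587, -0.0206, 0.241]
tcp_rot: [0.709, 0.638, 0.224, -0.201]
contact_force: [-0.3, -0.5, -3.4]
opening: 0.563
grasp_force: 68.0
```

Call:
send_rows --plan '[{"tx": 0, "ty": 0, "tz": 0, "ax": 0, "ay": 0, "az": 0, "jaw": 44}, {"tx": 0, "ty": 0, "tz": 0, "ax": 0, "ay": 0, "az": 0, "jaw": 44}, {"tx": 0, "ty": 0, "tz": 0, "ax": 0, "ay": 0, "az": 0, "jaw": 44}, {"tx": 0, "ty": 0, "tz": 0, "ax": 0, "ay": 0, "az": 0, "jaw": 44}]'

```text
t: 68.62
tool_pos: [0.5591, -0.0194, 0.2419]
tcp_rot: [0.709, 0.638, 0.224, -0.2]
contact_force: [0.4, 0.5, -2.5]
opening: 0.562
grasp_force: 67.9
```

Run:
```python
from h import *
s=st(); bott(s,[11.5,0,-10],[-.82,0,-.572]); goto((.5585,-.0189,.08),s)
```

```text
t 68.62 tcp [ 0.5591 -0.0194  0.2419] x [0.085 0.816 0.572] z [ 0.062  0.569 -0.82 ] q [-0.469  0.245  0.22   1.788  0.565  1.135] F [ 0.4  0.5 -2.5] open 48.0 gf 67.9
mid [559.5 -15.7 256.6] cap dir [-0.105 -0.994  0.   ] y [ 0.994 -0.105  0.002]
units tx,ty,tz [-3.689 -0.04   5.321]
```

Call:
send_rows --plan '[{"tx": -0.615, "ty": -0.007, "tz": 0.887, "ax": 0, "ay": 0, "az": 0, "jaw": 44}, {"tx": -0.615, "ty": -0.007, "tz": 0.887, "ax": 0, "ay": 0, "az": 0, "jaw": 44}, {"tx": -0.615, "ty": -0.007, "tz": 0.887, "ax": 0, "ay": 0, "az": 0, "jaw": 44}, {"tx": -0.615, "ty": -0.007, "tz": 0.887, "ax": 0, "ay": 0, "az": 0, "jaw": 44}, {"tx": -0.615, "ty": -0.007, "tz": 0.887, "ax": 0, "ay": 0, "az": 0, "jaw": 44}, {"tx": -0.615, "ty": -0.007, "tz": 0.887, "ax": 0, "ay": 0, "az": 0, "jaw": 44}, {"tx": 0, "ty": 0, "tz": 0, "ax": 0, "ay": 0, "az": 0, "jaw": 44}, {"tx": 0, "ty": 0, "tz": 0, "ax": 0, "ay": 0, "az": 0, "jaw": 44}, {"tx": 0, "ty": 0, "tz": 0, "ax": 0, "ay": 0, "az": 0, "jaw": 44}, {"tx": 0, "ty": 0, "tz": 0, "ax": 0, "ay": 0, "az": 0, "jaw": 44}]'

```text
t: 69.45
tool_pos: [0.5599, -0.0195, 0.082]
tcp_rot: [0.709, 0.638, 0.225, -0.199]
contact_force: [0.8, 0.2, -3.4]
opening: 0.568
grasp_force: 68.1
```

Run:
```python
from h import *
s=st(); bott(s,[11.5,0,-10],[-.82,0,-.572]); goto((.5581,-.0189,.036),s)
```

```text
t 69.45 tcp [ 0.5599 -0.0195  0.082 ] x [0.084 0.816 0.572] z [ 0.065  0.569 -0.82 ] q [-0.47   0.3   -0.035  1.475  0.566  1.136] F [ 0.8  0.2 -3.4] open 48.5 gf 68.1
mid [560.2 -15.9  96.8] cap dir [-0.106 -0.994 -0.   ] y [ 0.994 -0.106  0.005]
units tx,ty,tz [-1.039 -0.082  1.52 ]
```

Call:
send_rows --plan '[{"tx": -0.26, "ty": -0.02, "tz": 0.38, "ax": 0, "ay": 0, "az": 0, "jaw": 44}, {"tx": -0.26, "ty": -0.02, "tz": 0.38, "ax": 0, "ay": 0, "az": 0, "jaw": 44}, {"tx": -0.26, "ty": -0.02, "tz": 0.38, "ax": 0, "ay": 0, "az": 0, "jaw": 44}, {"tx": -0.26, "ty": -0.02, "tz": 0.38, "ax": 0, "ay": 0, "az": 0, "jaw": 44}, {"tx": 0, "ty": 0, "tz": 0, "ax": 0, "ay": 0, "az": 0, "jaw": 44}, {"tx": 0, "ty": 0, "tz": 0, "ax": 0, "ay": 0, "az": 0, "jaw": 44}, {"tx": 0, "ty": 0, "tz": 0, "ax": 0, "ay": 0, "az": 0, "jaw": 44}, {"tx": 0, "ty": 0, "tz": 0, "ax": 0, "ay": 0, "az": 0, "jaw": 44}]'

```text
t: 70.12
tool_pos: [0.5575, -0.0182, 0.0336]
tcp_rot: [0.709, 0.638, 0.225, -0.2]
contact_force: [5.0, 3.3, -0.9]
opening: 0.562
grasp_force: 68.2
```

Call:
send_rows --plan '[{"tx": -0.034, "ty": 0, "tz": 0.049, "ax": 0, "ay": 0, "az": 0, "jaw": 44}, {"tx": 0, "ty": 0, "tz": 0, "ax": 0, "ay": 0, "az": 0, "jaw": 44}, {"tx": 0, "ty": 0, "tz": 0, "ax": 0, "ay": 0, "az": 0, "jaw": 44}, {"tx": 0, "ty": 0, "tz": 0, "ax": 0, "ay": 0, "az": 0, "jaw": 44}]'

```text
t: 70.45
tool_pos: [0.5576, -0.0182, 0.0335]
tcp_rot: [0.709, 0.637, 0.226, -0.2]
contact_force: [2.6, 0.7, 5.7]
opening: 0.564
grasp_force: 68.8
```

Run:
```python
from h import *
s=st(); bott(s,[11.5,0,-10],[-.82,0,-.572])
```

```text
t 70.45 tcp [ 0.5576 -0.0182  0.0335] x [0.086 0.814 0.575] z [ 0.065  0.572 -0.818] q [-0.471  0.337 -0.091  1.384  0.569  1.135] F [2.6 0.7 5.7] open 48.1 gf 68.8
mid [557.9 -14.5  48.3] cap dir [-0.107 -0.994 -0.004] y [ 0.994 -0.107  0.003]
```

It sits at the same height as bottle A did when seated. Releasing and retreating.

Call:
send_rows --plan '[{"tx": 0, "ty": 0, "tz": 0, "ax": 0, "ay": 0, "az": 0, "jaw": 54}, {"tx": 0, "ty": 0, "tz": 0, "ax": 0, "ay": 0, "az": 0, "jaw": 62}, {"tx": 0, "ty": 0, "tz": 0, "ax": 0, "ay": 0, "az": 0, "jaw": 62}, {"tx": 0, "ty": 0, "tz": 0, "ax": 0, "ay": 0, "az": 0, "jaw": 62}, {"tx": 0, "ty": 0, "tz": 0, "ax": 0, "ay": 0, "az": 0, "jaw": 62}, {"tx": 0, "ty": 0, "tz": -0.4, "ax": 0, "ay": 0, "az": 0, "jaw": 62}, {"tx": 0, "ty": 0, "tz": -0.8, "ax": 0, "ay": 0, "az": 0, "jaw": 62}, {"tx": 0, "ty": 0, "tz": -0.8, "ax": 0, "ay": 0, "az": 0, "jaw": 62}, {"tx": 0, "ty": 0, "tz": -0.8, "ax": 0, "ay": 0, "az": 0, "jaw": 62}, {"tx": 0, "ty": 0, "tz": -0.8, "ax": 0, "ay": 0, "az": 0, "jaw": 62}, {"tx": 0, "ty": 0, "tz": -0.8, "ax": 0, "ay": 0, "az": 0, "jaw": 62}, {"tx": 0, "ty": 0, "tz": 0, "ax": 0, "ay": 0, "az": 0, "jaw": 62}]'

```text
t: 71.45
tool_pos: [0.5513, -0.0843, 0.1257]
tcp_rot: [0.71, 0.638, 0.225, -0.197]
contact_force: [0.4, -0.5, 0.2]
opening: 0.729
grasp_force: 0.0
```

Call:
send_rows --plan '[{"tx": 0.525, "ty": -0.2, "tz": -0.755, "ax": 0, "ay": 0, "az": 0, "jaw": 62}, {"tx": 0.525, "ty": -0.2, "tz": -0.755, "ax": 0, "ay": 0, "az": 0, "jaw": 62}, {"tx": 0.525, "ty": -0.2, "tz": -0.755, "ax": 0, "ay": 0, "az": 0, "jaw": 62}, {"tx": 0.525, "ty": -0.2, "tz": -0.755, "ax": 0, "ay": 0, "az": 0, "jaw": 62}, {"tx": 0.525, "ty": -0.2, "tz": -0.755, "ax": 0, "ay": 0, "az": 0, "jaw": 62}, {"tx": 0, "ty": 0, "tz": 0, "ax": 0, "ay": -1, "az": 0, "jaw": 62}, {"tx": 0, "ty": 0, "tz": 0, "ax": 0, "ay": -1, "az": 0, "jaw": 62}, {"tx": 0, "ty": 0, "tz": 0, "ax": 0, "ay": -1, "az": 0, "jaw": 62}, {"tx": 0, "ty": 0, "tz": 0, "ax": 0, "ay": -1, "az": 0, "jaw": 62}, {"tx": 0, "ty": 0, "tz": 0, "ax": 0, "ay": -1, "az": 0, "jaw": 62}, {"tx": 0, "ty": 0, "tz": 0, "ax": 0, "ay": -1, "az": 0, "jaw": 62}, {"tx": 0, "ty": 0, "tz": 0, "ax": 0, "ay": -1, "az": 0, "jaw": 62}]'

```text
t: 72.45
tool_pos: [0.5245, -0.0786, 0.2369]
tcp_rot: [0.744, 0.668, -0.001, 0.002]
contact_force: [0.4, 0.7, -0.3]
opening: 0.728
grasp_force: 0.0
```

Call:
send_rows --plan '[{"tx": -0.9, "ty": -0.9, "tz": -0.3, "ax": 0, "ay": 0, "az": 0, "jaw": 62}, {"tx": -0.9, "ty": -0.9, "tz": -0.3, "ax": 0, "ay": 0, "az": 0, "jaw": 62}, {"tx": -0.9, "ty": -0.9, "tz": -0.3, "ax": 0, "ay": 0, "az": 0, "jaw": 62}, {"tx": -0.9, "ty": -0.9, "tz": -0.3, "ax": 0, "ay": 0, "az": 0, "jaw": 62}, {"tx": -0.9, "ty": -0.9, "tz": -0.3, "ax": 0, "ay": 0, "az": 0, "jaw": 62}, {"tx": 0, "ty": 0, "tz": 0, "ax": 0, "ay": 0, "az": 0, "jaw": 62}, {"tx": 0, "ty": 0, "tz": 0, "ax": 0, "ay": 0, "az": 0, "jaw": 62}, {"tx": 0, "ty": 0, "tz": 0, "ax": 0, "ay": 0, "az": 0, "jaw": 62}, {"tx": 0, "ty": 0, "tz": 0, "ax": 0, "ay": 0, "az": 0, "jaw": 62}]'

```text
t: 73.2
tool_pos: [0.401, -0.178, 0.2733]
tcp_rot: [0.743, 0.669, 0.0, -0.001]
contact_force: [0.8, 0.1, 0.6]
opening: 0.727
grasp_force: 0.0
```

Run:
```python
from h import *
s=st(); f=snap("wrist","w33"); t=snap("top","t33")
topcheck(dict(s3=(.546,-.332,.08,.0196,.006),s2=(.546,-.271,.08,.0196,.006),s1=(.546,-.209,.08,.0196,.006),l1=(.567,.339,.085,.0255,.01),l2=(.576,.264,.085,.0255,.01),ram=(.355,.315,.035,.032,.02),tin=(.745,.17,.08,.033,.02)))
t0=load("w1")
c=np.array([-.107,-.994,0])
for nm,g in (("wrist",f),("top",t)):
    I=g["img"].astype(int); gr=((I[:,:,1]-I[:,:,2]>22)&(I[:,:,1]-I[:,:,0]>8)).astype(np.uint8)
    for T in ((.6475,-.0245,.045),(.558,-.0149,.045)):
        T=np.array(T); a,b,k=proj(g,[T-.045*c+[0,0,.02],T+.05*c+[0,0,.02],T+.095*c])
        line=[(round(x*1000),I[int(round(v)),int(round(u))].tolist()) for x,(u,v) in ((x,proj(g,[T+c*x+[0,0,.025]])[0]) for x in np.arange(-.06,.11,.01)) if 0<=u<512 and 0<=v<384]
        print(nm,a.round(),b.round(),k.round()); print(line)
```

```text
t 73.2 tcp [ 0.401  -0.178   0.2733] x [0.105 0.994 0.001] z [-0.001  0.001 -1.   ] q [-5.710e-01 -1.590e-01 -1.500e-02  1.716e+00  1.000e-03  1.105e+00] F [0.8 0.1 0.6] open 62.1 gf 0.0
top s3 [ 547.8 -331.4] 24.4
top s2 [ 545.2 -270. ] 25.0
top s1 [ 544. -209.] 25.0
top l1 [567.2 339.1] 24.3
top l2 [575.3 262.9] 24.3
top ram [358.  311.6] 19.1
top tin [744.9 174.1] 25.0
wrist [464. -32.] [450.  60.] [434. 100.]
[(-10, [150, 153, 158]), (0, [158, 158, 165]), (10, [159, 161, 166]), (20, [163, 165, 170]), (30, [50, 88, 47]), (40, [54, 93, 50]), (50, [14, 27, 6]), (60, [28, 42, 26]), (70, [85, 124, 150]), (80, [86, 126, 155]), (90, [86, 127, 155]), (100, [80, 115, 141])]
wrist [384. -36.] [375.  58.] [365.  99.]
[(0, [172, 173, 179]), (10, [172, 173, 178]), (20, [178, 180, 188]), (30, [53, 87, 40]), (40, [50, 83, 43]), (50, [16, 27, 11]), (60, [26, 41, 27]), (70, [16, 13, 16]), (80, [15, 13, 15]), (90, [15, 15, 12]), (100, [91, 135, 162])]
top [240. 152.] [274. 156.] [289. 160.]
[(-60, [97, 138, 166]), (-50, [98, 139, 166]), (-40, [83, 125, 82]), (-30, [74, 115, 66]), (-20, [156, 167, 161]), (-10, [184, 187, 192]), (0, [184, 187, 193]), (10, [184, 187, 193]), (20, [181, 185, 190]), (30, [74, 113, 64]), (40, [75, 116, 67]), (50, [57, 88, 53]), (60, [47, 71, 48]), (70, [31, 31, 31]), (80, [34, 36, 40]), (90, [33, 33, 34]), (100, [95, 136, 163])]
top [236. 183.] [270. 188.] [285. 191.]
[(-60, [93, 133, 160]), (-50, [95, 135, 162]), (-40, [81, 123, 78]), (-30, [75, 116, 68]), (-20, [161, 171, 166]), (-10, [189, 192, 199]), (0, [189, 192, 198]), (10, [190, 193, 199]), (20, [187, 190, 196]), (30, [71, 111, 62]), (40, [75, 117, 67]), (50, [60, 92, 56]), (60, [44, 62, 42]), (70, [31, 29, 31]), (80, [33, 31, 32]), (90, [38, 41, 46]), (100, [102, 147, 176])]
```

Run:
```python
from h import *
for k in ("t5","t33"):
    f=load(k); print(k,fitcirc(f,(.355,.315),.035,.032,.02)[0].round(4),fitcirc(f,(.745,.174),.08,.033,.015)[0].round(4))
print(arm.hand_in())
```

```text
t5 [0.3561 0.311 ] [0.7442 0.174 ]
t33 [0.3578 0.3117] [0.7445 0.174 ]
the job is handed in; nothing more can be done
None
```

I've handed the job in: all five jars are standing in their rings and both bottles are lying centred in their troughs, with the ramekin, tin and mug left alone; it took about 73 s of the 210 s.

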